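Portion turned beads onto the bench scale

TASK

Weigh out the turned beads: move the rough blank from the scale onto the cork mat, stand the empty bowl on the scale's platform in its place, then, with the bowl on it and still empty, zero the scale by pressing its recessed orange key with the red stylus. Then, with the scoop, gather every bead from both lanes of the trough and tip them all into the bowl; the beads are freshly oiled, so never touch them with the fingers. Leave the stylus back in its block and the scoop standing on its blue pad, the blank on its mat and the filled bowl on the scale, all released, and leave the other things on the bench alone.

Things in the scene. Friction and masses are not known exactly. Their poses are not given: they have to be found in the camera images.
- trough: Fixed light-wood trough 210 (x) x 159 (y) mm, 34 high; origin under its centre. Two lanes along x, centred at y = +38.5 and -38.5 mm, each 200 long x 72 wide inside; floor 6 mm above the bench, walls 5 thick. Beads start in the -x (robot-side) half, so the scoop can be let down in the +x half and pulled to -x until its lip is at the end wall
- scale: Fixed grey bench scale; origin on the bench under the centre of its steel platform (170 x 170 mm, top 50 mm above the bench). A lower control panel, 75 mm deep and 180 wide, top 36 mm above the bench, adjoins on its +x side, with the recessed orange zero key in a 16 mm square well centred at (125.5, 0) mm.
- platform (a point): centre of the top of the scale's platform; z up, axes as the scale's
- key_face (a point): centre of the top face of the orange zero key, 14 mm across, 4 mm below the panel top when not pressed; it is pressed straight down
- zero_key (a joint): zero key travel, 0 released, 0.004 m fully down; spring needs about 1 N to start and 4.5 N at the bottom; it counts as pressed beyond 0.003 m
- holder: Fixed wooden block 50 x 50 x 48 mm with a vertical 18 mm hole, 46 mm deep, in the middle of its top; origin under its centre on the bench
- stylus: Stylus along its z, standing tip down in the block; origin 1 mm below the tip. From the origin: 6 mm pin to 18 mm, 9 mm shank to 44, brass collar 28 mm across at 44 to 50 (rests on the block's top, keeps the stylus upright; origin then 4 mm above the bench), red square grip 14 x 14 mm from 50 to 105. 50 g
- stylus_tip (a point): lower end of the stylus pin, 1 mm above the stylus origin
- blank_mat: Fixed cork mat 160 x 160 x 3 mm; origin under its centre
- scoop_pad: Fixed blue pad 150 (x) x 130 (y) x 3 mm; origin under its centre
- scoop: Aluminium scoop, 120 g, standing flat; origin at the centre of the pan's underside, z up. Pan 86 mm long (x), 65 wide (y), 61 inside, floor 2 thick, side and rear walls 26 to 28 high (sides only 6 high in the front 23 mm), open at the front lip, x = -43 mm. Upright wooden handle 14 (x) x 18 (y) mm, axis at x = +36 mm, y = 0, from 17 to 107 mm height
- scoop_lip (a point): middle of the front lip's upper edge: x = -43 mm, z = 2 mm in the scoop frame
- bowl: Light wooden bowl, 160 g: 120 mm across at the rim, 55 high, foot 92 mm across, wall 8 mm, inner floor 6 mm above the origin, which is at the centre of its underside; can be pinched by the rim
- blank: Rough-turned darker wooden blank, 300 g, standing upside down on its broad rim (108 mm across); on top a round foot to grip, 44 mm across, from 51 to 78 mm above the origin, which is at the centre of the underside
- bead1: orange eight-sided turned bead, 26 mm across and 25 high, 14 g, slippery (oiled), origin at its centre; may be absent; starts in the trough lane centred at y = +38.5 mm; slides off a scoop tipped by about 30 degrees or more
- bead2: orange eight-sided turned bead, 26 mm across and 25 high, 14 g, slippery (oiled), origin at its centre; may be absent; starts in the trough lane centred at y = +38.5 mm; slides off a scoop tipped by about 30 degrees or more
- bead3: yellow eight-sided turned bead, 26 mm across and 25 high, 14 g, slippery (oiled), origin at its centre; may be absent; starts in the trough lane centred at y = -38.5 mm; slides off a scoop tipped by about 30 degrees or more
- bead4: yellow eight-sided turned bead, 26 mm across and 25 high, 14 g, slippery (oiled), origin at its centre; may be absent; starts in the trough lane centred at y = -38.5 mm; slides off a scoop tipped by about 30 degrees or more
- cup: small plain turned cup, 60 mm across, 45 high; bystander, leave alone
- sanding_block: cork sanding block 70 x 45 x 30 mm; bystander, leave alone
- caliper: steel caliper 160 mm long, lying flat; bystander, leave alone
- gouge: wooden-handled turning gouge 360 mm long, lying flat; bystander, leave alone
Mind the look-alikes: they are no part of the job. Leave any pink or yellow look-alike of the scoop alone.

How it is judged (in metres and radians):
On the way, in this order (a step that is already met when the one before it is completed fails the run):
1. the blank stands on the cork mat (horizontal distance between blank and blank_mat below 0.07 m and height (world z) of blank below 0.012 m and angle between blank's own z axis and vertical below 0.12 rad and linear speed of blank below 0.03 m/s), for 0.2 s.
2. the empty bowl stands on the scale's platform (horizontal distance between bowl and platform below 0.07 m and z of bowl in the frame of platform between -0.004 and 0.006 m and angle between bowl's own z axis and vertical below 0.1 rad and linear speed of bowl below 0.03 m/s), for 0.2 s.
3. the zero key is pressed with the stylus tip, the bowl on the platform and no bead in it (value of joint zero_key above 0.003 m and distance between stylus_tip and key_face below 0.01 m and horizontal distance between bowl and platform below 0.07 m and z of bowl in the frame of platform between -0.004 and 0.006 m and angle between bowl's own z axis and vertical below 0.1 rad and not (horizontal distance between bead1 and bowl below 0.055 m and z of bead1 in the frame of bowl between 0.005 and 0.058 m) and not (horizontal distance between bead2 and bowl below 0.055 m and z of bead2 in the frame of bowl between 0.005 and 0.058 m) and not (horizontal distance between bead3 and bowl below 0.055 m and z of bead3 in the frame of bowl between 0.005 and 0.058 m) and not (horizontal distance between bead4 and bowl below 0.055 m and z of bead4 in the frame of bowl between 0.005 and 0.058 m)), for 0.1 s.
4. at least one bead is lifted in the scoop (((x of bead1 in the frame of scoop between -0.045 and 0.042 m and y of bead1 in the frame of scoop between -0.032 and 0.032 m and z of bead1 in the frame of scoop between 0.005 and 0.05 m and height (world z) of bead1 above 0.07 m) or (x of bead2 in the frame of scoop between -0.045 and 0.042 m and y of bead2 in the frame of scoop between -0.032 and 0.032 m and z of bead2 in the frame of scoop between 0.005 and 0.05 m and height (world z) of bead2 above 0.07 m) or (x of bead3 in the frame of scoop between -0.045 and 0.042 m and y of bead3 in the frame of scoop between -0.032 and 0.032 m and z of bead3 in the frame of scoop between 0.005 and 0.05 m and height (world z) of bead3 above 0.07 m) or (x of bead4 in the frame of scoop between -0.045 and 0.042 m and y of bead4 in the frame of scoop between -0.032 and 0.032 m and z of bead4 in the frame of scoop between 0.005 and 0.05 m and height (world z) of bead4 above 0.07 m))), for 0.1 s.
5. every bead lies in the bowl (horizontal distance between each of bead1, bead2, bead3, bead4 and bowl below 0.055 m and z of bead1 in the frame of bowl between 0.005 and 0.058 m and z of bead2 in the frame of bowl between 0.005 and 0.058 m and z of bead3 in the frame of bowl between 0.005 and 0.058 m and z of bead4 in the frame of bowl between 0.005 and 0.058 m), for 0.3 s.
At the end, for the whole second after the job is handed in: All beads in the bowl; bowl upright on the platform within 70 mm of its centre; blank on the mat within 70 mm of its centre; stylus upright in its block, seated within 6 mm; scoop flat on its pad within 70 mm of its centre; all at rest, released (all of step 1 and all of step 2 and all of step 5 and linear speed of each of bead1, bead2, bead3, bead4, stylus, scoop below 0.03 m/s and horizontal distance between stylus and holder below 0.012 m and height (world z) of each of stylus, scoop below 0.01 m and angle between stylus's own z axis and vertical below 0.15 rad and horizontal distance between scoop and scoop_pad below 0.07 m and angle between scoop's own z axis and vertical below 0.12 rad and value of joint zero_key below 0.0015 m); the robot touches nothing.
It fails at once if a bead is touched with the fingers (contact force between the fingers and bead1 above 0.5 N or contact force between the fingers and bead2 above 0.5 N or contact force between the fingers and bead3 above 0.5 N or contact force between the fingers and bead4 above 0.5 N).
It fails at once if a bystander is moved more than 30 mm (distance of any of cup, sanding_block, caliper, gouge from where it was at the start of the episode above 0.03 m).
Of bead1, bead2, bead3, bead4 only 2 to 4 are there at a start; the rules pass over those that are not, and their reading is None.
At some moment in a run one of blank, bowl may be knocked a few centimetres aside while the robot is not near it.
It also fails if it takes over 208 s, if anything falls off the work surface, if the arm or the gripper's body presses on something with over 40 N, if the wrist force passes 120 N, or if a joint passes its speed limit or range.

ROBOT

A 6-joint arm with a two-finger parallel gripper is mounted at the origin on the work surface. World frame = base frame: x ahead of the robot, y to its left, z up, the work surface at z = 0. Lengths are in m, angles in degrees, forces in N, time in s.
With the tool pointing down it reaches from about 0.375 to 0.9 m from the base axis. Payload 3.1 kg.
Tool frame: the origin (TCP) lies midway between the tips of the shut fingers; the grasp point (between the pads) lies 19 mm behind it; x points along the fingers, y is the direction in which the jaws open and shut, and the axes are right-handed (so a half turn about x gives the same grasp; the last joint's range is limited). The gripper opens to 87 mm and grips with 3 to 60 N. Pads are 19 mm wide; open, the fingers measure 117 mm over their backs; the gripper's body (75 mm by 190 mm) begins 51 mm behind the grasp point.
Start: joints at [-86.144, 30.224, 82.088, -0, 67.689, -10.227], TCP at [0.152, -0.606, 0.223] pointing down, gripper open.
Joint ranges: [-176.69, 176.69], [-43.24, 126.21], [12.49, 139.97], [-82, 262], [0, 151.66], [-163.58, 163.58]. Speed limits (degrees/s): [159.86, 159.86, 180, 180, 180, 180].

INTERFACE

Orientations are given as a 3x3 rotation matrix whose columns are the frame's x, y, z axes.
In Python, from rig import bot gives the robot as it stands.
- The arm moves only by the tool play_rows, never from a script. Its argument "motion" is a list of rows, each a list of 3 entries, a list of its own where there are three numbers: the shift along the tool's x, y, z in mm, then the turn, a rotation vector about the tool's x, y, z in degrees, then the opening, from 0 (shut) to 1 (fully open). A call has 1 to 8 rows; each row is the pose to reach, as a shift and turn from the pose commanded when the call began, along the tool's axes at that moment; what a row does not reach only later rows make up. A row lasts 1/10 s, in which the tool goes at most 50 mm and 8.59 degrees, less where a joint would pass 70% of its speed; a pose out of reach is approached as far as the arm can. A call with a gripper value outside its range is refused whole. The fingers move at their own pace and stop on an object; the grip force is fixed at half the most. Time passes only in rows, so rows that repeat a pose let the fingers close. It gives the time, the measured TCP pose, the force and the opening at its end, in the units of the state.
- bot.read_state(): the state, without advancing time (a new reading comes with each control period).
- bot.capture(name): name is "scene" or "top" or "wrist"; returns a dict with "img" (384x512x3 uint8, blue, green, red), "mtx" (3x3 intrinsics, pixels), "rvec" (rotation vector, rad) and "tvec" (3), from world to camera coordinates, as OpenCV has them. Camera axes: x right, y down, z forward; pixel columns grow to the right and rows downward; lengths in m; the calibration is good to about 2 mm. A picture is of the moment at which its call begins. There is no depth.
- bot.hand_in(): hands the job in, once; it reports no verdict.
The state is a dict: "time_s": time; "joint_positions": joint angles; "qvel": joint speeds; "tau": joint torques, N m; "position": TCP position; "tcp_rot": TCP orientation; "force": force on the tool from outside, world axes, zero at the start; "moment": the same for the moment, N m; "opening": opening from 0.0 (shut) to 1.0 (fully open).
Only numpy, scipy, OpenCV 4.12 (cv2) and the standard library are available. Lean on these libraries where they do the work, as an engineer would, in place of code of your own. Each camera call takes 0.05 s, during which the arm holds its last target.

## Working session

There is one attempt and no reset: what is moved stays moved. The work goes in short steps, Python scripts to look and compute and a tool call to move; the robot and the scene stay as the last step left them, time stands still between calls to the robot, and variables do not carry over. Pictures are saved under pics/ and viewed, and the job is handed in when it is done.

Besides the shell and the picture viewer there is one more tool, called by a JSON object that holds its "op" and its "data". play_rows: Moves the arm, as the interface text tells. Its arguments: {"type":"object","properties":{"motion":{"type":"array"}},"required":["motion"]}

```bash
ls; mkdir -p pics; python3 - <<'E'
from rig import bot
import cv2
s=bot.read_state()
print({k:s[k] for k in ("time_s","position","tcp_rot","force","opening","joint_positions")})
for n in ("scene","top","wrist"):
    c=bot.capture(n); cv2.imwrite(f"pics/{n}0.png",c["img"]); print(n,c["mtx"],c["rvec"],c["tvec"])
E
```

```text
pics
{'time_s': 0.0, 'position': array([ 0.15204793, -0.60549067,  0.2215868 ]), 'tcp_rot': array([[-1.68531763e-04,  2.43326593e-01, -9.69944401e-01],
       [ 2.08493436e-03, -9.69942221e-01, -2.43326408e-01],
       [-9.99997812e-01, -2.06327864e-03, -3.43853902e-04]]), 'force': array([ 0.8062611 , -0.21279054,  0.15567903]), 'opening': 1.000690405738349, 'joint_positions': array([-8.61446006e+01,  3.02780008e+01,  8.21555129e+01, -1.73179427e-03,
        6.76863232e+01, -1.02269138e+01])}
scene [[447.08720806   0.         256.24438644]
 [  0.         447.08720806 199.02689622]
 [  0.           0.           1.        ]] [ 2.25264589  0.6768591  -0.28285082] [-0.40480649 -0.20476505  1.52997161]
top [[476.83352966   0.         251.65739502]
 [  0.         476.83352966 196.18081569]
 [  0.           0.           1.        ]] [ 2.09950094 -2.14715219  0.20886721] [-0.08944932  0.52913587  1.14466517]
wrist [[282.26005916   0.         256.13901492]
 [  0.         282.26005916 189.27096638]
 [  0.           0.           1.        ]] [-2.29201435  1.7886547   0.25775562] [-0.62416922 -0.03363577  0.3920696 ]
```

View pics/scene0.png

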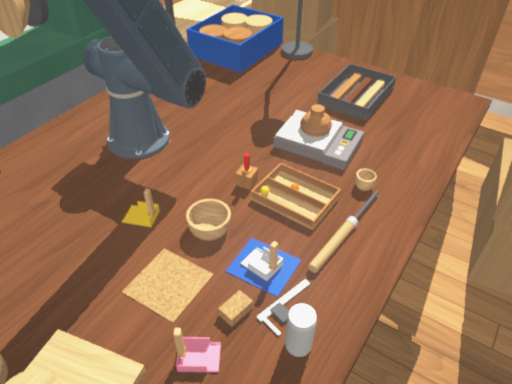

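View pics/top0.png

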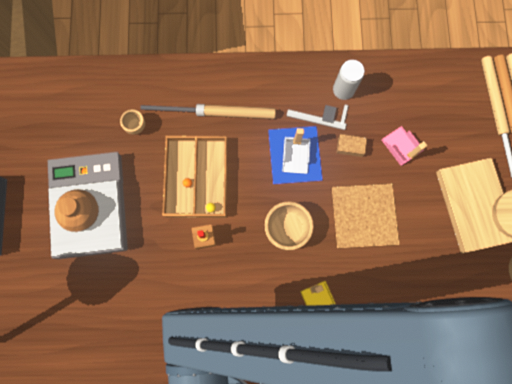

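View pics/wrist0.png

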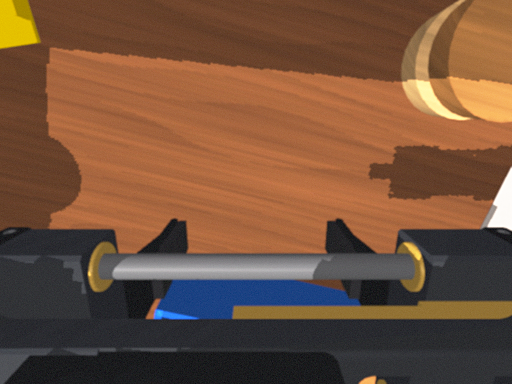

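The top view shows the scale with the blank (~75,210), the trough (~195,177) with an orange bead (187,182) and a yellow bead (210,208), the stylus block (203,235), the bowl (289,226), the blue pad with a white/aluminium scoop (297,155) and the cork mat (365,215). There are also pink (405,145) and yellow (318,293) scoop look-alikes. Next I'll set up measuring helpers and enlarge the view.

```bash
cat > h.py <<'E'
import numpy as np, cv2
from rig import bot
def cam(n):
    c=bot.capture(n); R,_=cv2.Rodrigues(np.array(c["rvec"],float)); c["R"]=R; c["t"]=np.array(c["tvec"],float).ravel(); return c
def ray(c,uv,z):
    d=c["R"].T@np.linalg.inv(c["mtx"])@np.array([uv[0],uv[1],1.]); o=-c["R"].T@c["t"]
    return o+d*(z-o[2])/d[2]
def proj(c,p):
    q=c["R"]@np.array(p,float)+c["t"]; q=c["mtx"]@q; return q[:2]/q[2]
def crop(c,x0,y0,x1,y1,k,name):
    cv2.imwrite("pics/"+name,cv2.resize(c["img"][y0:y1,x0:x1],None,fx=k,fy=k,interpolation=cv2.INTER_CUBIC))
def blobs(mask,amin=15):
    n,l,s,ce=cv2.connectedComponentsWithStats(mask.astype(np.uint8),connectivity=8)
    return [(s[i,4],ce[i],(l==i)) for i in range(1,n) if s[i,4]>=amin]
def hsv(c): return cv2.cvtColor(c["img"],cv2.COLOR_BGR2HSV)
def st():
    s=bot.read_state(); print("t",round(s["time_s"],2),"p",np.round(s["position"],4),"F",np.round(s["force"],1),"op",round(s["opening"],3),"\n",np.round(s["tcp_rot"],4)); return s
E
python3 - <<'E'
from h import *
c=cam("top"); s=cam("scene")
crop(c,150,100,330,260,4,"t1.png"); crop(c,40,140,130,270,4,"t2.png"); crop(s,180,130,350,290,4,"s1.png")
print("campos",-c["R"].T@c["t"],-s["R"].T@s["t"])
for n,uv,z in [("mat",(365,215),.003),("bowl",(289,226),.055),("blank",(75,208),.078),("trough",(195,177),.034),("hold",(203,235),.048),("pad",(296,155),.003)]: print(n,ray(c,uv,z))
E
```

```text
campos [ 0.30013933 -0.09265083  1.22457197] [ 1.01975882 -0.82127372  0.91225632]
mat [ 0.48007543 -0.39417001  0.003     ]
bowl [ 0.44917992 -0.19174103  0.055     ]
blank [0.50196867 0.32957285 0.078     ]
trough [0.58350456 0.04256618 0.034     ]
hold [0.43243539 0.02122611 0.048     ]
pad [ 0.64493999 -0.2218573   0.003     ]
```

View pics/t1.png

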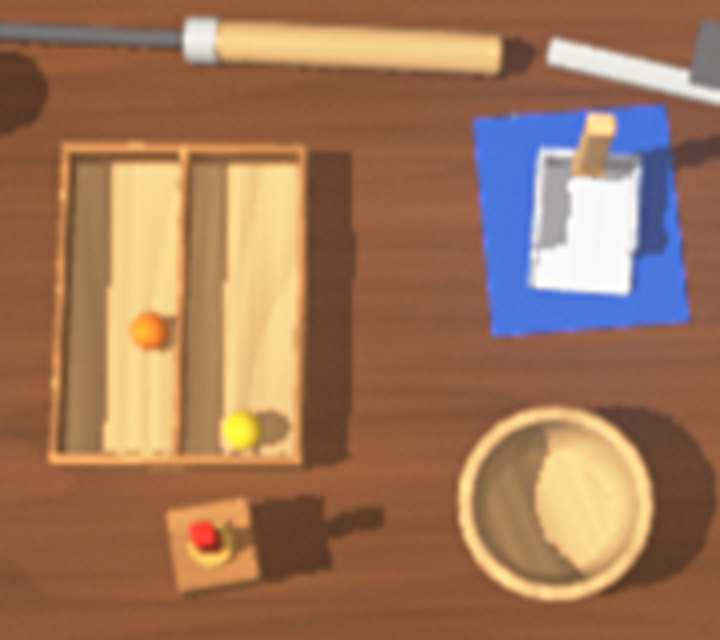

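View pics/t2.png

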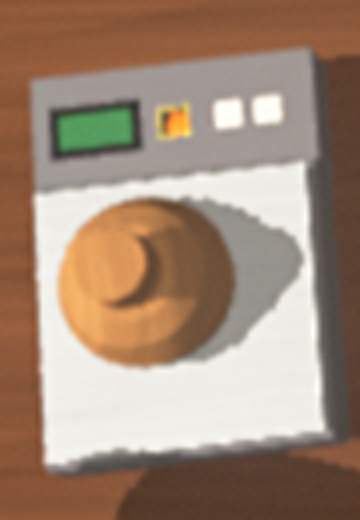

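View pics/s1.png

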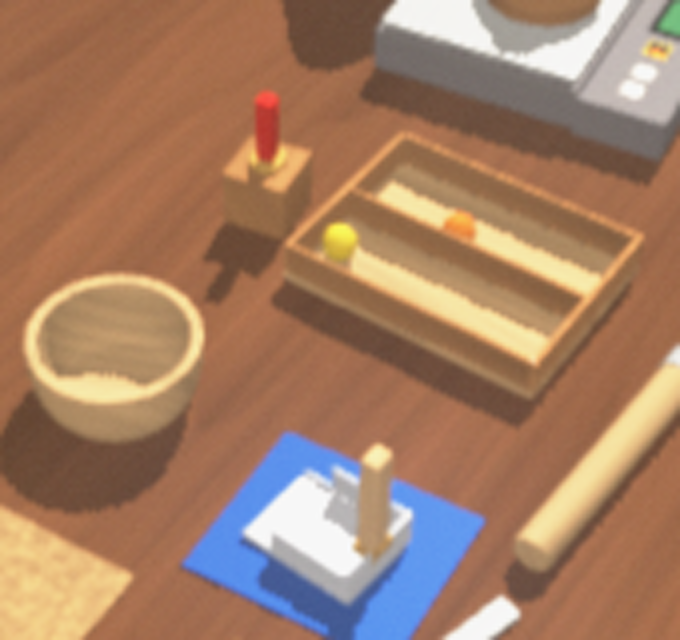

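Each lane appears to hold one bead: orange at t1 (149,331) and yellow at t1 (241,432). Three things could be the scoop: white at top (297,155), pink at (405,145) and yellow at (318,293). The white/aluminium one on the blue pad fits, and the t1 and s1 crops confirm it. Now I'll measure.

```bash
cat > meas.py <<'E'
from h import *
def quad(mask,c,z):
    cs,_=cv2.findContours(mask.astype(np.uint8),cv2.RETR_EXTERNAL,cv2.CHAIN_APPROX_NONE)
    k=max(cs,key=cv2.contourArea); r=cv2.minAreaRect(k); b=cv2.boxPoints(r)
    P=np.array([ray(c,p,z)[:2] for p in b]); ce=P.mean(0); e1=P[1]-P[0]; e2=P[2]-P[1]
    return ce,np.linalg.norm(e1),np.linalg.norm(e2),np.degrees(np.arctan2(e1[1],e1[0])),b
E
python3 - <<'E'
from meas import *
c=cam("top"); s=cam("scene"); H=hsv(c); h,S,V=cv2.split(H)
np.set_printoptions(precision=4,suppress=True)
# print sample hsv
for n,(u,v) in dict(orange=(187,182),yellow=(210,208),floor=(185,160),scale=(100,235),panel=(110,160),key=(83,170),blank=(75,215),mat=(365,215),pad=(275,150),bowlrim=(268,226),bench=(250,200),holder=(197,240),red=(201,234),scoop=(296,163)).items(): print(n,H[v,u])
b=(h>100)&(h<125)&(S>120)&(V>60)
b[:, :250]=0; b[:,330:]=0; b[:120]=0;b[190:]=0
hull=np.zeros(b.shape,np.uint8); cs,_=cv2.findContours(b.astype(np.uint8),0,1); cv2.fillConvexPoly(hull,cv2.convexHull(np.vstack(cs)),1)
print("pad",quad(hull,c,.003)[:4])
for nm,lo,hi in (("orange",5,16),("yellow",24,33)):
    m=(h>=lo)&(h<=hi)&(S>190)&(V>190); m[:, :160]=0; m[:,230:]=0; m[:137]=0;m[217:]=0
    for a,ce,_ in blobs(m,5): print(nm,a,ce,ray(c,ce,.0185))
m=((h<5)|(h>175))&(S>190)&(V>120)&(np.arange(512)[None]>150)&(np.arange(512)[None]<230)
for a,ce,_ in blobs(m,5): print("red top",a,ce,ray(c,ce,.109))
hs=hsv(s)
m=((hs[...,0]<5)|(hs[...,0]>175))&(hs[...,1]>190)&(hs[...,2]>100)
for a,ce,k in blobs(m,10):
    ys,xs=np.where(k); print("scene red",a,ce,xs.min(),xs.max(),ys.min(),ys.max(), ray(s,ce,.0815))
print("lamp base",ray(s,(297,50),0))
E
```

```text
orange [ 17 202 255]
yellow [ 29 190 255]
floor [ 20 110 248]
scale [ 23   9 238]
panel [  6  22 163]
key [ 16 204 255]
blank [ 13 137 125]
mat [ 17 130 237]
pad [111 170 220]
bowlrim [ 16 121 162]
bench [ 11 147 147]
holder [ 14 155 219]
red [  2 198 255]
scoop [150   1 249]
pad (array([ 0.6466, -0.2187]), np.float64(0.13302533836597144), np.float64(0.15085202542368548), np.float64(-85.81224764040977))
orange 31 [187.871  182.3871] [0.5733 0.0628 0.0185]
yellow 25 [210.44 207.12] [0.507  0.0048 0.0185]
red top 30 [200.6333 233.5   ] [0.4292 0.0209 0.109 ]
lamp base [0.1173 0.8941 0.    ]
```

```bash
python3 - <<'E'
from meas import *
np.set_printoptions(precision=4,suppress=True)
c=cam("top"); h,S,V=cv2.split(hsv(c))
def t(pts,off,z): return np.array([ray(c,(u/4+off[0]-.4,v/4+off[1]-.4),z)[:2] for u,v in pts])
T=t([(63,144),(308,146),(302,466),(50,464)],(150,100),.034)
print("trough",T,T.mean(0),np.linalg.norm(np.roll(T,-1,0)-T,axis=1), [np.degrees(np.arctan2(*(a-b)[::-1])) for a,b in ((T[0],T[3]),(T[1],T[2]),(T[0],T[1]),(T[3],T[2]))])
m=(S<40)&(V>200); m[:, 130:]=0; m[:180]=0; m[270:]=0
m2=np.zeros(m.shape,np.uint8); cs,_=cv2.findContours(m.astype(np.uint8),0,1); cv2.fillConvexPoly(m2,cv2.convexHull(max(cs,key=cv2.contourArea)),1)
print("platform",quad(m2,c,.05))
k=(S>150)&(h>8)&(h<32)&(V>200); k[:, :75]=0;k[:,92:]=0;k[:160]=0;k[180:]=0
for a,ce,_ in blobs(k,5): print("key",a,ce,ray(c,ce,.036),ray(c,ce,.032))
P=t([(31,80),(311,48)],(40,140),.036); print("panel far edge",P,P.mean(0))
F=t([(108,265)],(40,140),.128); print("blank foot",F)
# foot from circle edges: left 68 , right ~152, top 232,bottom 305
m=(h<25)&(S>90); m[:, :45]=0;m[:,125:]=0;m[:183]=0;m[245:]=0
bl=max(blobs(m),key=lambda x:x[0]); cs,_=cv2.findContours(bl[2].astype(np.uint8),0,1); (u,v),r=cv2.minEnclosingCircle(cs[0]); print("blank enclosing",u,v,r,ray(c,(u,v),.07))
# bowl rim
m=(h>12)&(h<25)&(S>60)&(V>90); m[:, :262]=0;m[:,318:]=0;m[:198]=0;m[255:]=0
b=max(blobs(m),key=lambda x:x[0]); cs,_=cv2.findContours(b[2].astype(np.uint8),0,1); e=cv2.fitEllipse(cs[0]); print("bowl",e,ray(c,e[0],.055))
# mat
m=(h>13)&(h<22)&(S>60)&(V>170); m[:, :328]=0;m[:,402:]=0;m[:180]=0;m[252:]=0
print("mat",quad(m,c,.003))
# scoop white
m=(S<30)&(V>110); m[:, :275]=0;m[:,318:]=0;m[:130]=0;m[180:]=0
print("scoop",quad(m,c,.005))
H=t([(600,122),(586,160)],(150,100),.11); print("handle top ~",H)
E
```

```text
trough [[ 0.696   0.1198]
 [ 0.6911 -0.0398]
 [ 0.4806 -0.0333]
 [ 0.4854  0.1255]] [0.5883 0.0431] [0.1596 0.2107 0.1589 0.2107] [np.float64(-1.561983619190344), np.float64(-1.7593752135298864), np.float64(88.26539208927876), np.float64(88.26407017927606)]
platform (array([0.4833, 0.3179]), np.float64(0.1767137093598147), np.float64(0.17836232692747284), np.float64(-86.35224015888208), array([[ 45.2897, 185.4759],
       [115.6345, 179.6138],
       [121.4897, 249.8759],
       [ 51.1448, 255.738 ]], dtype=float32))
key 31 [ 83.9677 170.1613] [0.6073 0.3268 0.036 ] [0.6083 0.3282 0.032 ]
panel far edge [[0.6374 0.4221]
 [0.6548 0.2428]] [0.6461 0.3325]
blank foot [[0.4987 0.331 ]]
blank enclosing 75.59307861328125 210.12530517578125 21.800891876220703 [0.4981 0.3308 0.07  ]
bowl ((288.4507141113281, 225.59814453125), (48.66259765625, 49.536476135253906), 114.4304428100586) [ 0.4502 -0.1904  0.055 ]
mat (array([ 0.4806, -0.395 ]), np.float64(0.16744688886359135), np.float64(0.16303958074792418), np.float64(-87.09987742854285), array([[331.3858, 186.401 ],
       [394.7767, 181.8731],
       [399.2132, 243.9848],
       [335.8223, 248.5127]], dtype=float32))
scoop (array([ 0.6442, -0.2219]), np.float64(0.0929204264248028), np.float64(0.0685257009581909), np.float64(-5.473232910879511), array([[282.2335, 171.2646],
       [284.3424, 137.5214],
       [309.9922, 139.1245],
       [307.8832, 172.8677]], dtype=float32))
handle top ~ [[ 0.6776 -0.2219]
 [ 0.6536 -0.2124]]
```

```bash
cat > plan.py <<'E'
from h import *
from scipy.spatial.transform import Rotation as Ro
def Rdown(yaw):  # tool x down, tool y at yaw
    a=np.radians(yaw); y=np.array([np.cos(a),np.sin(a),0]); x=np.array([0,0,-1.]); return np.c_[x,y,np.cross(x,y)]
def plan(*tg):
    """targets (x,y,z,R or yaw)"""
    s=bot.read_state(); p=np.array(s["position"]); R=np.array(s["tcp_rot"])
    print("t",round(s["time_s"],2),"p",np.round(p,4),"yaw",round(np.degrees(np.arctan2(R[1,1],R[0,1])),1),"F",np.round(s["force"],1),"op",round(s["opening"],3),"J",np.round(s["joint_positions"],0))
    for g in tg:
        Rt=Rdown(g[3]) if np.isscalar(g[3]) else g[3]
        d=R.T@(np.array(g[:3])-p)*1000; rv=Ro.from_matrix(R.T@Rt).as_rotvec(degrees=True)
        print("shift",np.round(d,1),"turn",np.round(rv,1),"|d|",round(np.linalg.norm(d)))
E
python3 -c "
from plan import *
plan((.45,-.35,.25,-30),(.4985,.331,.25,-30))"
```

```text
t 0.4 p [ 0.1521 -0.6061  0.2224] yaw -75.9 F [-0.2  0.2 -0.4] op 0.999 J [-86.  30.  82.  -0.  68. -10.]
shift [ -27.5 -175.9 -351.3] turn [-45.9  -0.    0. ] |d| 394
shift [ -27.3 -824.6 -564. ] turn [-45.9  -0.    0. ] |d| 999
```

{"op": "play_rows", "data": {"motion": [[[-27,-176,-351],[-46,0,0],1],[[-27,-176,-351],[-46,0,0],1],[[-27,-176,-351],[-46,0,0],1],[[-27,-176,-351],[-46,0,0],1],[[-27,-176,-351],[-46,0,0],1],[[-27,-176,-351],[-46,0,0],1],[[-27,-176,-351],[-46,0,0],1],[[-27,-176,-351],[-46,0,0],1]]}}

```text
time_s: 1.2
position: [0.4514, -0.3482, 0.25]
tcp_rot: [[0.001, 0.867, -0.498], [-0.0, -0.498, -0.867], [-1.0, 0.001, -0.0]]
force: [0.1, 0.3, 0.1]
opening: 1.0
```

```bash
python3 -c "
from plan import *
plan((.4985,.331,.25,-30))"
```

```text
t 1.2 p [ 0.4514 -0.3482  0.25  ] yaw -29.9 F [0.1 0.3 0.1] op 1.0 J [-49.  24.  88.   0.  67. -19.]
shift [-2.000e-01 -2.975e+02 -6.124e+02] turn [ 0.1 -0.  -0. ] |d| 681
```

{"op": "play_rows", "data": {"motion": [[[0,-22,-45],[0,0,0],1],[[0,-44,-90],[0,0,0],1],[[0,-66,-135],[0,0,0],1],[[0,-87,-180],[0,0,0],1],[[0,-109,-225],[0,0,0],1],[[0,-131,-270],[0,0,0],1],[[0,-153,-315],[0,0,0],1],[[0,-170,-350],[0,0,0],1]]}}

```text
time_s: 2.0
position: [0.4766, 0.0407, 0.2499]
tcp_rot: [[0.001, 0.867, -0.498], [0.0, -0.498, -0.867], [-1.0, 0.0, -0.001]]
force: [0.4, -0.0, -0.1]
opening: 0.999
```

{"op": "play_rows", "data": {"motion": [[[0,-22,-45],[0,0,0],1],[[0,-44,-90],[0,0,0],1],[[0,-66,-135],[0,0,0],1],[[0,-87,-180],[0,0,0],1],[[0,-109,-225],[0,0,0],1],[[0,-127,-262],[0,0,0],1],[[0,-127,-262],[0,0,0],1]]}}

```text
time_s: 2.7
position: [0.4976, 0.3336, 0.2496]
tcp_rot: [[0.002, 0.87, -0.494], [0.003, -0.494, -0.87], [-1.0, 0.0, -0.003]]
force: [0.4, -1.8, 0.2]
opening: 1.003
```

```bash
python3 - <<'E'
from plan import *
plan((.4985,.331,.25,-30))
c=cam("wrist"); cv2.imwrite("pics/w1.png",c["img"]); s=cam("scene"); crop(s,240,80,400,200,4,"s2.png")
print("cam pos",-c["R"].T@c["t"])
print(proj(c,(.4985,.331,.128)),proj(c,(.6095,.328,.034)))
E
```

```text
t 2.7 p [0.4976 0.3336 0.2496] yaw -29.6 F [ 0.4 -1.8  0.2] op 1.003 J [23. 26. 84.  0. 69. 53.]
shift [-0.4  2.1  1.8] turn [ 0.4 -0.2 -0. ] |d| 3
cam pos [0.53553128 0.40003052 0.41296193]
[257.87126769 185.52056903] [331.95804273 128.26219497]
```

View pics/w1.png

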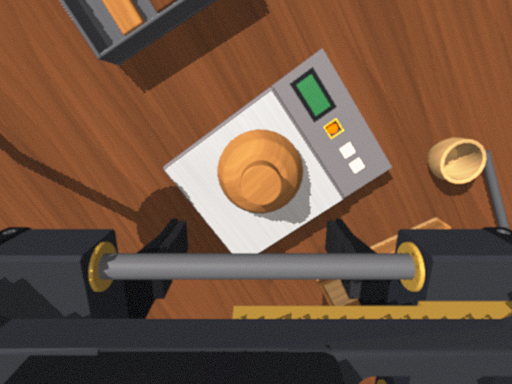

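View pics/s2.png

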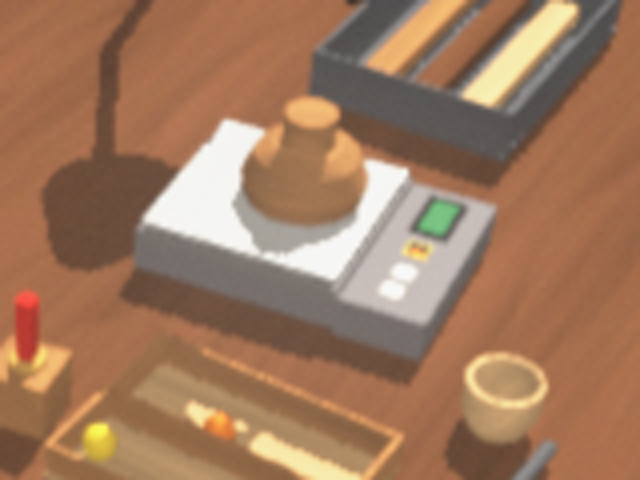

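```bash
python3 - <<'E'
from plan import *
c=cam("wrist"); h,S,V=cv2.split(hsv(c))
crop(c,205,115,405,215,4,"w1c.png")
k=(S>150)&(h>8)&(h<32)&(V>180); k[:, :318]=0;k[:,350:]=0;k[:112]=0;k[145:]=0
for a,ce,_ in blobs(k,5): print("key",a,ce,ray(c,ce,.034))
for q in ((262,182),(261,183)): print("foot",ray(c,q,.128))
for q in ((321,50),(390,168)): print("panel corner",ray(c,q,.036))
for q in ((165,168),(343,198),(274,91),(241,257)): print("plat",ray(c,q,.05))
E
```

```text
key 184 [331.45108696 123.81521739] [0.61016484 0.32790919 0.034     ]
foot [0.50331183 0.32726923 0.128     ]
foot [0.50187622 0.32684865 0.128     ]
panel corner [0.63651542 0.4136744  0.036     ]
panel corner [0.65351276 0.23565285 0.036     ]
plat [0.39365318 0.38802912 0.05      ]
plat [0.57833023 0.23459157 0.05      ]
plat [0.56330336 0.40061898 0.05      ]
plat [0.41328558 0.22624159 0.05      ]
```

View pics/w1c.png

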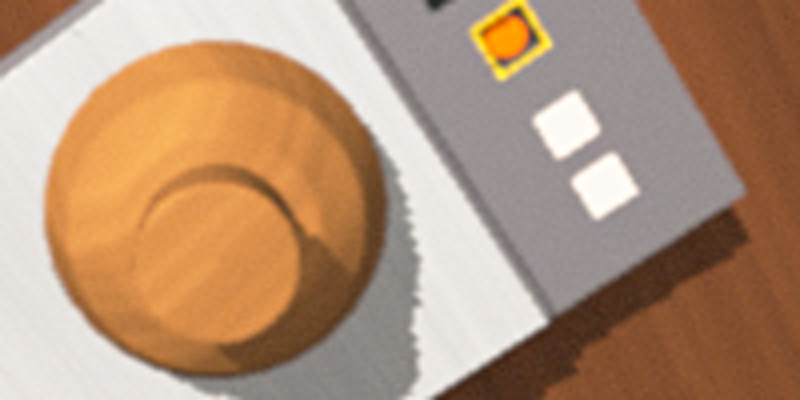

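```bash
python3 - <<'E'
from plan import *
c=cam("wrist"); h,S,V=cv2.split(hsv(c))
k=(S>150)&(h>8)&(h<32)&(V>180); k[:, :318]=0;k[:,350:]=0;k[:110]=0;k[145:]=0
for a,ce,_ in blobs(k,5): print("key",a,ce,ray(c,ce,.034))
g=cv2.GaussianBlur(cv2.cvtColor(c["img"],6),(3,3),0)
print(cv2.HoughCircles(g[130:215,220:300],cv2.HOUGH_GRADIENT,1,30,param1=60,param2=12,minRadius=17,maxRadius=26))
print("foot",ray(c,(258.9,180.2),.128))
plan((.500,.3295,.106,-30))
E
```

```text
key 189 [331.11111111 123.        ] [0.61020661 0.3277726  0.034     ]
[[[38.5 47.5 21.8]]]
foot [0.5014771  0.32945602 0.128     ]
t 2.9 p [0.4973 0.3274 0.2494] yaw -30.0 F [ 0.1 -0.8 -0.3] op 1.003 J [23. 26. 85. -0. 69. 53.]
shift [143.3   1.4  -3.4] turn [0.  0.1 0. ] |d| 143
```

{"op": "play_rows", "data": {"motion": [[[40,2,-4],[0,0,0],1],[[80,2,-4],[0,0,0],1],[[115,2,-4],[0,0,0],1],[[135,2,-4],[0,0,0],1],[[143,2,-4],[0,0,0],1],[[143,2,-4],[0,0,0],0.3],[[143,2,-4],[0,0,0],0.3],[[143,2,-4],[0,0,0],0.2]]}}

```text
time_s: 3.7
position: [0.5025, 0.3312, 0.1083]
tcp_rot: [[0.003, 0.867, -0.499], [0.001, -0.499, -0.867], [-1.0, 0.002, -0.003]]
force: [0.9, 0.4, 0.2]
opening: 0.812
```

{"op": "play_rows", "data": {"motion": [[[0,0,0],[0,0,0],0.2],[[0,0,0],[0,0,0],0.2],[[0,0,0],[0,0,0],0.2]]}}

```text
time_s: 4.0
position: [0.5014, 0.3312, 0.1071]
tcp_rot: [[0.001, 0.867, -0.499], [0.0, -0.499, -0.867], [-1.0, 0.001, -0.001]]
force: [0.9, -0.1, -0.4]
opening: 0.539
```

{"op": "play_rows", "data": {"motion": [[[0,0,0],[0,0,0],0.2],[[0,0,0],[0,0,0],0.2],[[-15,0,0],[0,0,0],0.2],[[-40,0,0],[0,0,0],0.2],[[-75,0,0],[0,0,0],0.2],[[-110,0,0],[0,0,0],0.2],[[-130,0,0],[0,0,0],0.2],[[-130,0,0],[0,0,0],0.2]]}}

```text
time_s: 4.8
position: [0.5027, 0.3318, 0.2391]
tcp_rot: [[0.005, 0.867, -0.499], [0.002, -0.499, -0.867], [-1.0, 0.004, -0.005]]
force: [0.8, 0.8, -4.3]
opening: 0.502
```

```bash
python3 - <<'E'
from plan import *
plan((.4806,-.395,.24,-30))
c=cam("wrist"); cv2.imwrite("pics/w2.png",c["img"])
E
```

```text
t 4.8 p [0.5027 0.3318 0.2391] yaw -29.9 F [ 0.8  0.8 -4.3] op 0.502 J [23. 27. 85.  0. 68. 53.]
shift [ -2.8 343.2 641. ] turn [ 0.1 -0.3 -0.2] |d| 727
```

View pics/w2.png

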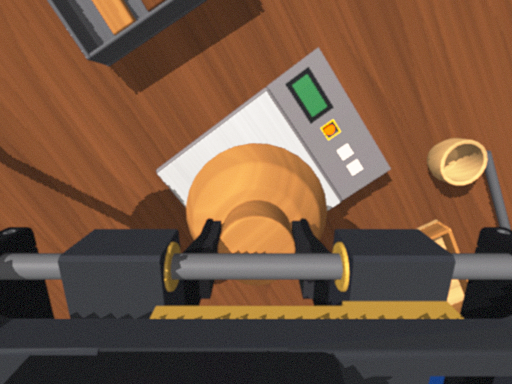

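The blank is held: the opening is 43.7 mm, and w2 shows it lifted between the fingers at (255,225). Next I carry it to the mat.

{"op": "play_rows", "data": {"motion": [[[0,10,18],[0,0,0],0.2],[[0,28,52],[0,0,0],0.2],[[0,48,90],[0,0,0],0.2],[[0,68,128],[0,0,0],0.2],[[0,90,168],[0,0,0],0.2],[[0,112,208],[0,0,0],0.2],[[0,132,248],[0,0,0],0.2],[[0,154,288],[0,0,0],0.2]]}}

```text
time_s: 5.65
position: [0.4887, 0.0034, 0.2341]
tcp_rot: [[-0.006, 0.867, -0.499], [0.001, -0.499, -0.867], [-1.0, -0.006, 0.002]]
force: [1.0, 0.4, -4.0]
opening: 0.5
```

{"op": "play_rows", "data": {"motion": [[[0,21,40],[0,0,0],0.2],[[0,42,80],[0,0,0],0.2],[[0,63,119],[0,0,0],0.2],[[0,84,158],[0,0,0],0.2],[[0,105,197],[0,0,0],0.2],[[0,126,236],[0,0,0],0.2],[[0,147,275],[0,0,0],0.2],[[0,163,305],[0,0,0],0.2]]}}

```text
time_s: 6.45
position: [0.4787, -0.3429, 0.2335]
tcp_rot: [[-0.003, 0.866, -0.5], [0.003, -0.5, -0.866], [-1.0, -0.004, -0.001]]
force: [1.5, -0.1, -3.0]
opening: 0.5
```

```bash
python3 - <<'E'
from plan import *
plan((.4806,-.395,.24,-30),(.4806,-.395,.060,-30))
E
```

```text
t 6.45 p [ 0.4787 -0.3429  0.2335] yaw -30.0 F [ 1.5 -0.1 -3. ] op 0.5 J [-46.  27.  87.  -0.  67. -16.]
shift [-6.7 27.7 44.2] turn [-0.  -0.   0.3] |d| 53
shift [173.3  28.5  44.3] turn [-0.  -0.   0.3] |d| 181
```

{"op": "play_rows", "data": {"motion": [[[10,18,28],[0,0,0],0.2],[[45,28,44],[0,0,0],0.2],[[85,28,44],[0,0,0],0.2],[[120,28,44],[0,0,0],0.2],[[145,28,44],[0,0,0],0.2],[[160,28,44],[0,0,0],0.2],[[166,28,44],[0,0,0],0.2],[[168,28,44],[0,0,0],0.2]]}}

```text
time_s: 7.25
position: [0.4823, -0.3928, 0.0675]
tcp_rot: [[-0.001, 0.867, -0.499], [0.001, -0.499, -0.867], [-1.0, -0.002, -0.001]]
force: [0.2, -0.8, -2.8]
opening: 0.499
```

```bash
python3 - <<'E'
from plan import *
plan((.4806,-.395,.060,-30))
E
```

```text
t 7.25 p [ 0.4823 -0.3928  0.0675] yaw -29.9 F [ 0.2 -0.8 -2.8] op 0.499 J [-49.  41.  89.   0.  49. -20.]
shift [ 7.5 -0.4  2.8] turn [ 0.1 -0.   0.1] |d| 8
```

{"op": "play_rows", "data": {"motion": [[[4,0,0],[0,0,0],0.2],[[7,0,0],[0,0,0],0.2],[[8,0,0],[0,0,0],0.2],[[8,0,0],[0,0,0],0.2]]}}

```text
time_s: 7.65
position: [0.4828, -0.3934, 0.0611]
tcp_rot: [[0.001, 0.867, -0.499], [-0.001, -0.499, -0.867], [-1.0, 0.001, 0.0]]
force: [0.2, 0.6, -4.1]
opening: 0.502
```

{"op": "play_rows", "data": {"motion": [[[1,0,0],[0,0,0],0.2],[[2,0,0],[0,0,0],0.2],[[2.5,0,0],[0,0,0],0.2],[[2.5,0,0],[0,0,0],0.2]]}}

```text
time_s: 8.05
position: [0.4829, -0.3936, 0.06]
tcp_rot: [[0.001, 0.867, -0.499], [-0.001, -0.499, -0.867], [-1.0, 0.001, 0.001]]
force: [-1.7, 2.1, 6.1]
opening: 0.502
```

Contact (force +6 N), so I release and rise.

{"op": "play_rows", "data": {"motion": [[[0,0,0],[0,0,0],0.8],[[0,0,0],[0,0,0],0.8],[[0,0,0],[0,0,0],0.9],[[0,0,0],[0,0,0],1],[[-30,0,0],[0,0,0],1],[[-75,0,0],[0,0,0],1],[[-125,0,0],[0,0,0],1],[[-160,0,0],[0,0,0],1]]}}

```text
time_s: 8.85
position: [0.4834, -0.394, 0.2212]
tcp_rot: [[0.002, 0.867, -0.499], [-0.003, -0.499, -0.867], [-1.0, 0.003, 0.001]]
force: [0.0, -1.0, 0.8]
opening: 0.993
```

```bash
python3 - <<'E'
from meas import *
c=cam("top"); s=cam("scene"); h,S,V=cv2.split(hsv(c))
crop(s,100,160,260,310,4,"s3.png"); cv2.imwrite("pics/top3.png",c["img"])
E
```

```text
(no output)
```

View pics/s3.png

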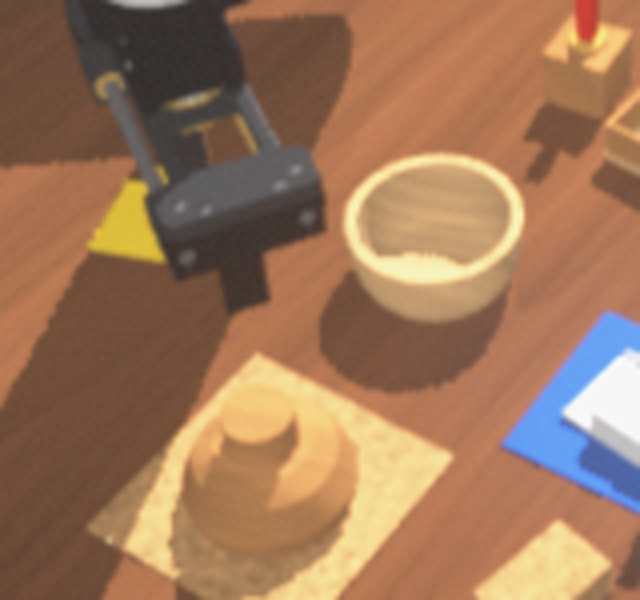

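View pics/top3.png

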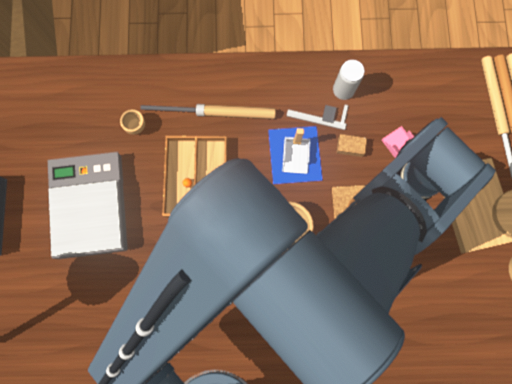

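```bash
python3 - <<'E'
from plan import *
plan((.506,-.19,.20,0))
E
```

```text
t 8.95 p [ 0.4853 -0.3961  0.2244] yaw -29.9 F [ 0.4 -0.4 -0.4] op 0.997 J [-49.  30.  82.   0.  67. -20.]
shift [  22.5  -85.1 -189.1] turn [-29.9   0.4  -0.6] |d| 209
```

{"op": "play_rows", "data": {"motion": [[[5,-20,-45],[-8,0,0],1],[[10,-40,-90],[-16,0,0],1],[[15,-60,-135],[-24,0,0],1],[[20,-78,-175],[-30,0,0],1],[[22,-85,-189],[-30,0,0],1],[[22,-85,-189],[-30,0,0],1]]}}

```text
time_s: 9.55
position: [0.5024, -0.1845, 0.1949]
tcp_rot: [[-0.003, 1.0, 0.004], [0.002, 0.004, -1.0], [-1.0, -0.003, -0.002]]
force: [0.0, 1.1, 0.1]
opening: 1.004
```

```bash
python3 - <<'E'
from plan import *
bot.capture("scene");bot.capture("scene")
plan((.506,-.19,.033,0))
c=cam("wrist"); cv2.imwrite("pics/w4.png",c["img"]); print(proj(c,(.4502,-.1904,.055)))
E
```

```text
t 9.65 p [ 0.5036 -0.1881  0.1959] yaw 0.1 F [-0.1 -0.8 -0.5] op 1.001 J [-32.  26.  96.  -0.  58. -32.]
shift [162.9   2.3   1.7] turn [ 0.1  0.1 -0. ] |d| 163
[207.88249229 180.67486048]
```

View pics/w4.png

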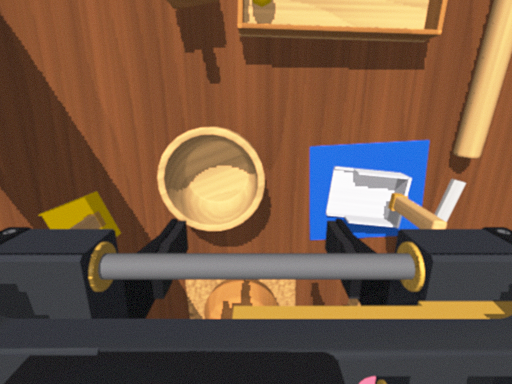

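The wrist view shows the bowl's rim centred at (212,179), 4 px right of my prediction, so its centre is near x=0.454. I go down at (0.509, −0.189).

{"op": "play_rows", "data": {"motion": [[[45,5,1],[0,0,0],1],[[90,5,1],[0,0,0],1],[[130,5,1],[0,0,0],1],[[152,5,1],[0,0,0],1],[[162,5,1],[0,0,0],1],[[163,5,1],[0,0,0],1],[[163,5,1],[0,0,0],0],[[163,5,1],[0,0,0],0]]}}

```text
time_s: 10.5
position: [0.5093, -0.189, 0.0344]
tcp_rot: [[0.003, 1.0, 0.001], [-0.002, 0.001, -1.0], [-1.0, 0.003, 0.002]]
force: [-0.8, -0.2, 0.4]
opening: 0.891
```

{"op": "play_rows", "data": {"motion": [[[0,0,0],[0,0,0],0],[[0,0,0],[0,0,0],0],[[0,0,0],[0,0,0],0],[[0,0,0],[0,0,0],0],[[0,0,0],[0,0,0],0],[[0,0,0],[0,0,0],0],[[0,0,0],[0,0,0],0],[[0,0,0],[0,0,0],0]]}}

```text
time_s: 11.3
position: [0.5082, -0.1879, 0.033]
tcp_rot: [[-0.0, 1.0, 0.001], [0.0, 0.001, -1.0], [-1.0, -0.0, -0.0]]
force: [-0.4, 1.0, 0.7]
opening: 0.174
```

{"op": "play_rows", "data": {"motion": [[[0,0,0],[0,0,0],0],[[0,0,0],[0,0,0],0],[[0,0,0],[0,0,0],0],[[-5,0,0],[0,0,0],0],[[-20,0,0],[0,0,0],0],[[-45,0,0],[0,0,0],0],[[-60,0,0],[0,0,0],0],[[-60,0,0],[0,0,0],0]]}}

```text
time_s: 12.1
position: [0.5096, -0.1885, 0.0949]
tcp_rot: [[0.004, 1.0, 0.001], [-0.002, 0.001, -1.0], [-1.0, 0.004, 0.002]]
force: [-0.2, -0.7, -0.7]
opening: 0.108
```

```bash
python3 - <<'E'
from plan import *
plan((.541,.3185,.25,0))
s=cam("scene"); crop(s,130,140,290,260,4,"s5.png")
E
```

```text
t 12.1 p [ 0.5096 -0.1885  0.0949] yaw 0.1 F [-0.2 -0.7 -0.7] op 0.108 J [-32.  35. 100.   0.  45. -32.]
shift [-156.    32.6 -506.7] turn [ 0.1  0.1 -0.2] |d| 531
```

View pics/s5.png

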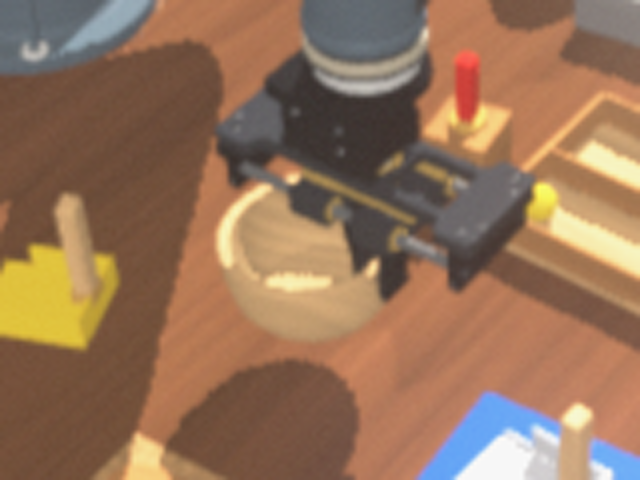

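{"op": "play_rows", "data": {"motion": [[[-40,1,-15],[0,0,0],0],[[-80,3,-50],[0,0,0],0],[[-115,6,-85],[0,0,0],0],[[-140,8,-120],[0,0,0],0],[[-156,10,-160],[0,0,0],0],[[-156,12,-200],[0,0,0],0],[[-156,15,-240],[0,0,0],0],[[-156,18,-280],[0,0,0],0]]}}

```text
time_s: 12.95
position: [0.5249, 0.0938, 0.2478]
tcp_rot: [[-0.002, 1.0, 0.001], [0.0, 0.001, -1.0], [-1.0, -0.002, -0.0]]
force: [1.4, 0.1, -2.1]
opening: 0.107
```

{"op": "play_rows", "data": {"motion": [[[0,2,-40],[0,0,0],0],[[0,4,-80],[0,0,0],0],[[0,6,-115],[0,0,0],0],[[0,9,-150],[0,0,0],0],[[0,11,-185],[0,0,0],0],[[0,13,-210],[0,0,0],0],[[0,15,-222],[0,0,0],0],[[0,15,-224],[0,0,0],0]]}}

```text
time_s: 13.75
position: [0.54, 0.3169, 0.2475]
tcp_rot: [[-0.002, 1.0, 0.003], [-0.001, 0.003, -1.0], [-1.0, -0.002, 0.001]]
force: [-0.3, -0.3, -1.5]
opening: 0.11
```

```bash
python3 - <<'E'
from plan import *
bot.capture("scene")
plan((.542,.3185,.083,0))
c=cam("wrist"); cv2.imwrite("pics/w6.png",c["img"])
E
```

```text
t 13.8 p [0.5399 0.3161 0.2478] yaw 0.1 F [-0.3 -0.6 -2.3] op 0.106 J [20. 29. 80. -0. 71. 20.]
shift [164.8   2.4  -2.6] turn [0.1 0.1 0.1] |d| 165
```

View pics/w6.png

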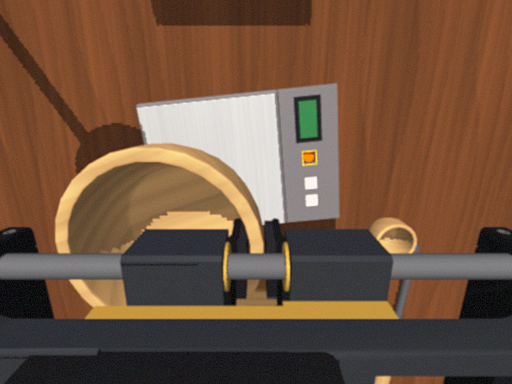

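{"op": "play_rows", "data": {"motion": [[[40,2,-2],[0,0,0],0],[[80,2,-2],[0,0,0],0],[[115,2,-2],[0,0,0],0],[[140,2,-2],[0,0,0],0],[[152,2,-2],[0,0,0],0],[[158,2,-2],[0,0,0],0],[[161,2,-2],[0,0,0],0],[[162,2,-2],[0,0,0],0]]}}

```text
time_s: 14.65
position: [0.5434, 0.3181, 0.0881]
tcp_rot: [[0.002, 1.0, 0.001], [0.001, 0.001, -1.0], [-1.0, 0.002, -0.001]]
force: [0.5, -0.2, -1.3]
opening: 0.108
```

{"op": "play_rows", "data": {"motion": [[[1,0,0],[0,0,0],0],[[1.5,0,0],[0,0,0],0],[[2,0,0],[0,0,0],0],[[2,0,0],[0,0,0],0]]}}

```text
time_s: 15.05
position: [0.5437, 0.3185, 0.0861]
tcp_rot: [[0.003, 1.0, 0.002], [0.001, 0.002, -1.0], [-1.0, 0.003, -0.001]]
force: [1.8, -0.4, 1.2]
opening: 0.113
```

{"op": "play_rows", "data": {"motion": [[[1,0,0],[0,0,0],0],[[1.5,0,0],[0,0,0],0],[[1.5,0,0],[0,0,0],0]]}}

```text
time_s: 15.35
position: [0.5437, 0.3184, 0.0843]
tcp_rot: [[0.003, 1.0, 0.001], [0.001, 0.001, -1.0], [-1.0, 0.003, -0.001]]
force: [3.3, 0.3, 5.2]
opening: 0.113
```

{"op": "play_rows", "data": {"motion": [[[0,0,0],[0,0,0],0.5],[[0,0,0],[0,0,0],0.5],[[0,0,0],[0,0,0],0.5],[[0,0,0],[0,0,0],0.5],[[-20,0,0],[0,0,0],0.5],[[-60,0,0],[0,0,0],0.5],[[-105,0,0],[0,0,0],0.7],[[-140,0,0],[0,0,0],0.7]]}}

```text
time_s: 16.15
position: [0.5424, 0.3182, 0.2256]
tcp_rot: [[0.001, 1.0, 0.002], [0.0, 0.002, -1.0], [-1.0, 0.001, -0.0]]
force: [1.1, -0.1, 0.3]
opening: 0.605
```

```bash
python3 - <<'E'
from plan import *
bot.capture("scene")
plan((.430,.0209,.22,10))
c=cam("wrist"); cv2.imwrite("pics/w7.png",c["img"])
s=cam("scene"); crop(s,240,80,400,200,4,"s7.png")
E
```

```text
t 16.2 p [0.5456 0.3196 0.232 ] yaw 0.1 F [1.5 1.7 2.9] op 0.638 J [20. 30. 81.  0. 68. 20.]
shift [   9.4 -116.3  298.5] turn [-9.9 -0.2 -0.7] |d| 321
```

View pics/w7.png

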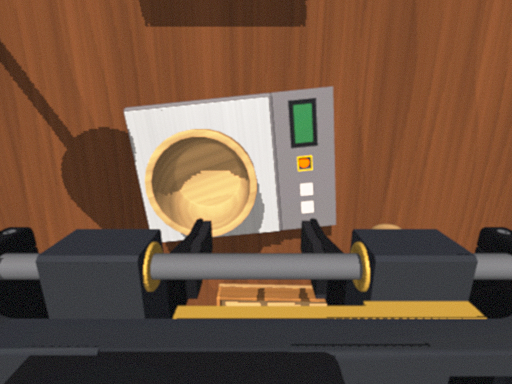

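View pics/s7.png

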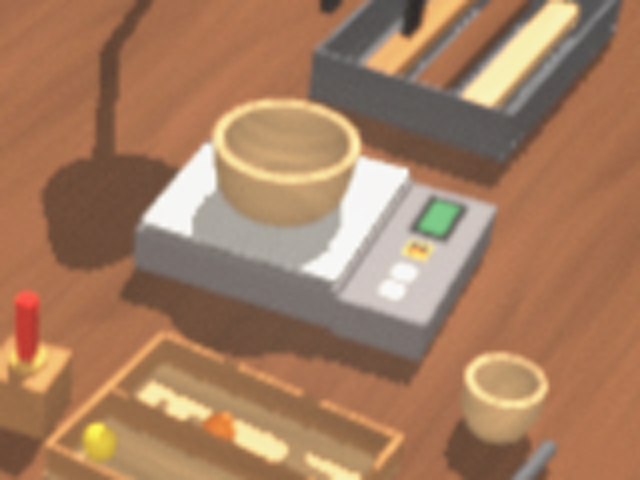

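The bowl stands flat on the platform: w7 shows its rim centred at (201,186), and the scene view agrees. Next is the stylus.

{"op": "play_rows", "data": {"motion": [[[0,-17,44],[0,0,0],1],[[0,-34,88],[0,0,0],1],[[0,-51,132],[0,0,0],1],[[0,-68,176],[0,0,0],1],[[0,-85,220],[0,0,0],1],[[0,-102,264],[-5,0,0],1],[[0,-116,298],[-10,0,0],1],[[0,-116,298],[-10,0,0],1]]}}

```text
time_s: 17.1
position: [0.4237, 0.0173, 0.2221]
tcp_rot: [[-0.006, 0.985, 0.171], [0.0, 0.171, -0.985], [-1.0, -0.005, -0.001]]
force: [0.9, 0.5, -0.3]
opening: 0.999
```

```bash
python3 - <<'E'
from plan import *
bot.capture("scene");bot.capture("scene")
plan((.430,.0209,.22,10))
c=cam("wrist"); cv2.imwrite("pics/w8.png",c["img"]); print(proj(c,(.430,.0209,.109)),proj(c,(.43,.021,.048)))
x,y=[int(v) for v in proj(c,(.430,.0209,.08))]
crop(c,x-70,y-60,x+70,y+60,5,"w8c.png"); print(x-70,y-60)
E
```

```text
t 17.2 p [0.4259 0.0197 0.2226] yaw 9.9 F [-0.1  0.5  0.8] op 0.999 J [-12.  15. 109.   0.  56. -22.]
shift [ 2.6  4.2 -0.5] turn [-0.1 -0.1  0.1] |d| 5
[260.41572327 185.06353292] [259.82162587 171.77279246]
190 118
```

View pics/w8.png

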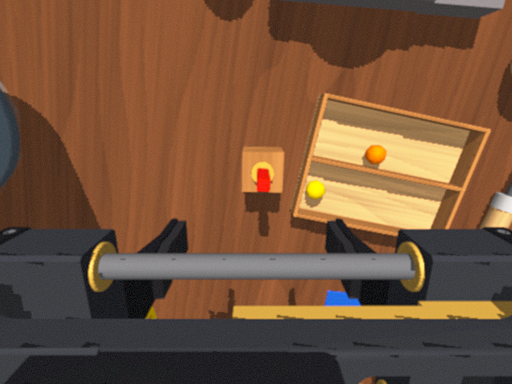

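View pics/w8c.png

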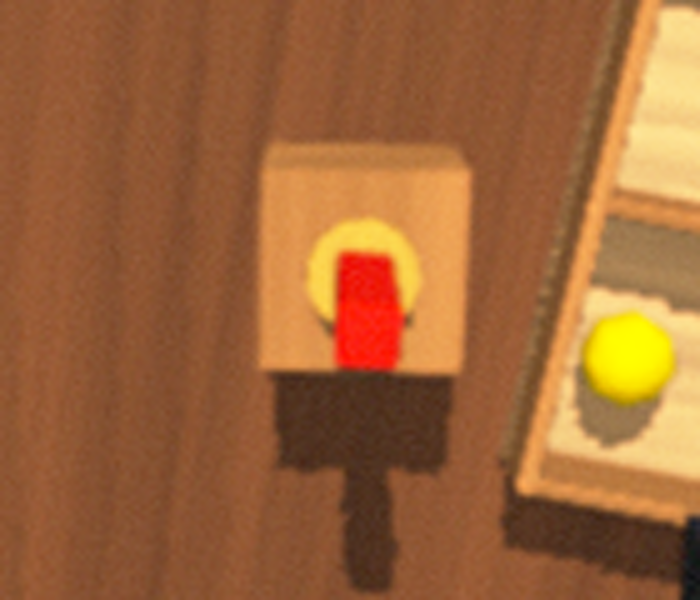

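The stylus's red top is at (263.5,185) and its block's top centre at (263,172), so it stands at about (0.433, 0.0215), squared to yaw ≈10°. I descend and grip.

{"op": "play_rows", "data": {"motion": [[[40,7,-1],[0,0,0],1],[[80,7,-1],[0,0,0],1],[[115,7,-1],[0,0,0],1],[[140,7,-1],[0,0,0],1],[[154,7,-1],[0,0,0],1],[[158,7,-1],[0,0,0],1],[[158,7,-1],[0,0,0],0.1],[[158,7,-1],[0,0,0],0]]}}

```text
time_s: 18.05
position: [0.4342, 0.0227, 0.0659]
tcp_rot: [[0.001, 0.984, 0.176], [-0.0, 0.176, -0.984], [-1.0, 0.001, 0.0]]
force: [-0.7, -0.9, 0.1]
opening: 0.896
```

{"op": "play_rows", "data": {"motion": [[[0,0,0],[0,0,0],0],[[0,0,0],[0,0,0],0],[[0,0,0],[0,0,0],0],[[0,0,0],[0,0,0],0],[[0,0,0],[0,0,0],0],[[0,0,0],[0,0,0],0],[[0,0,0],[0,0,0],0],[[0,0,0],[0,0,0],0]]}}

```text
time_s: 18.85
position: [0.4336, 0.0221, 0.0655]
tcp_rot: [[-0.0, 0.985, 0.175], [0.0, 0.175, -0.985], [-1.0, -0.0, -0.0]]
force: [-0.1, -0.9, 0.7]
opening: 0.169
```

{"op": "play_rows", "data": {"motion": [[[0,0,0],[0,0,0],0],[[0,0,0],[0,0,0],0]]}}

```text
time_s: 19.05
position: [0.4335, 0.0221, 0.0655]
tcp_rot: [[-0.0, 0.985, 0.175], [-0.0, 0.175, -0.985], [-1.0, -0.0, -0.0]]
force: [-1.4, -0.1, 0.7]
opening: 0.156
```

```bash
python3 - <<'E'
from plan import *
plan((.4335,.0221,.185,10),(.61,.328,.185,10))
E
```

```text
t 19.05 p [0.4335 0.0221 0.0655] yaw 10.1 F [-1.4 -0.1  0.7] op 0.156 J [-12.  33. 117.  -0.  30. -22.]
shift [-1.195e+02 -1.000e-01 -0.000e+00] turn [ 0.1 -0.   0. ] |d| 119
shift [-119.5  227.3 -270.3] turn [ 0.1 -0.   0. ] |d| 373
```

{"op": "play_rows", "data": {"motion": [[[-15,0,0],[0,0,0],0],[[-45,0,0],[0,0,0],0],[[-85,0,0],[0,0,0],0],[[-119,0,0],[0,0,0],0],[[-119,22,-27],[0,0,0],0],[[-119,50,-59],[0,0,0],0],[[-119,78,-92],[0,0,0],0],[[-119,105,-125],[0,0,0],0]]}}

```text
time_s: 19.85
position: [0.5156, 0.165, 0.1847]
tcp_rot: [[0.0, 0.985, 0.175], [-0.0, 0.175, -0.985], [-1.0, 0.0, 0.0]]
force: [0.8, -0.4, -0.1]
opening: 0.16
```

{"op": "play_rows", "data": {"motion": [[[0,28,-33],[0,0,0],0],[[0,56,-67],[0,0,0],0],[[0,84,-100],[0,0,0],0],[[0,105,-125],[0,0,0],0],[[0,118,-140],[0,0,0],0],[[0,122,-145],[0,0,0],0],[[0,122,-145],[0,0,0],0]]}}

```text
time_s: 20.55
position: [0.6093, 0.3279, 0.1837]
tcp_rot: [[-0.001, 0.984, 0.176], [-0.001, 0.176, -0.984], [-1.0, -0.001, 0.0]]
force: [-0.4, -0.7, -0.6]
opening: 0.157
```

```bash
python3 - <<'E'
from plan import *
bot.capture("scene");bot.capture("scene")
plan((.61,.328,.10,10))
c=cam("wrist"); h,S,V=cv2.split(hsv(c)); cv2.imwrite("pics/w9.png",c["img"]); u,v=proj(c,(.61,.328,.036)); print(u,v,proj(c,(.61,.328,.1245)))
crop(c,int(u)-60,int(v)-50,int(u)+60,int(v)+50,6,"w9c.png"); print(int(u)-60,int(v)-50)
s=cam("scene"); crop(s,270,70,390,170,6,"s9.png")
E
```

```text
t 20.65 p [0.6089 0.3266 0.1841] yaw 10.1 F [-0.5 -0.5 -1.1] op 0.158 J [19. 38. 74. -0. 69.  9.]
shift [84.1  1.5 -1.3] turn [0.1 0.  0.1] |d| 84
257.50793712467964 176.1073381085113 [257.7680849  201.30825639]
197 126
```

View pics/w9.png

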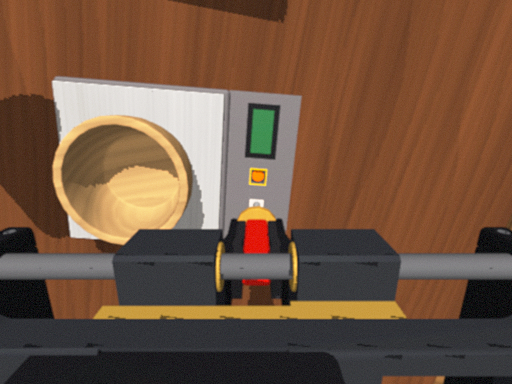

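View pics/s9.png

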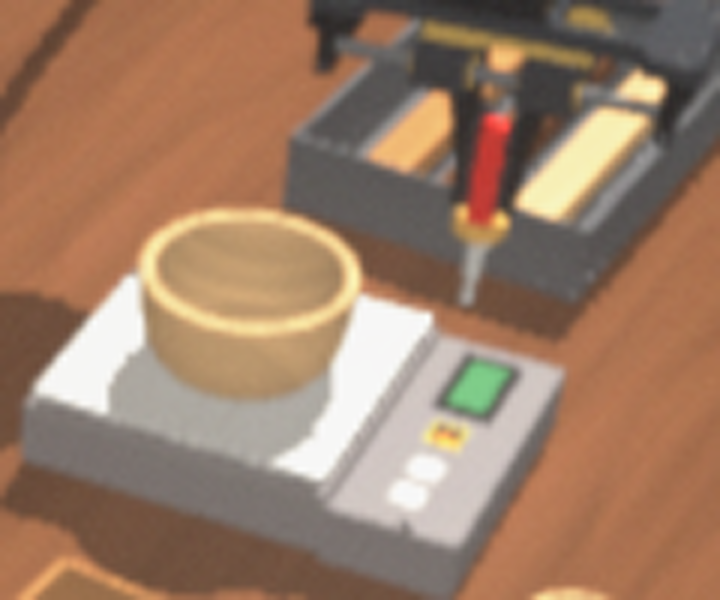

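```bash
python3 - <<'E'
from plan import *
plan((.6103,.3275,.10,10))
c=cam("wrist"); s=cam("scene")
p=bot.read_state()["position"]; tip=np.array(p)+[0,0,-.0605]
print(proj(c,tip),proj(s,tip),"collar",proj(s,tip+[0,0,.046]), "key in scene",proj(s,(.6103,.3275,.034)))
crop(c,200,150,320,250,6,"w10c.png"); crop(s,310,90,390,160,8,"s10.png")
E
```

```text
t 20.75 p [0.6091 0.3264 0.1845] yaw 10.0 F [-0.4  0.2 -0.7] op 0.158 J [19. 38. 74. -0. 69.  9.]
shift [84.5  1.4 -0.9] turn [0.  0.  0.1] |d| 85
[256.53037632 202.25615055] [347.00034479 119.49935326] collar [349.17760034 106.80695312] key in scene [343.33987235 142.74295122]
```

View pics/w10c.png

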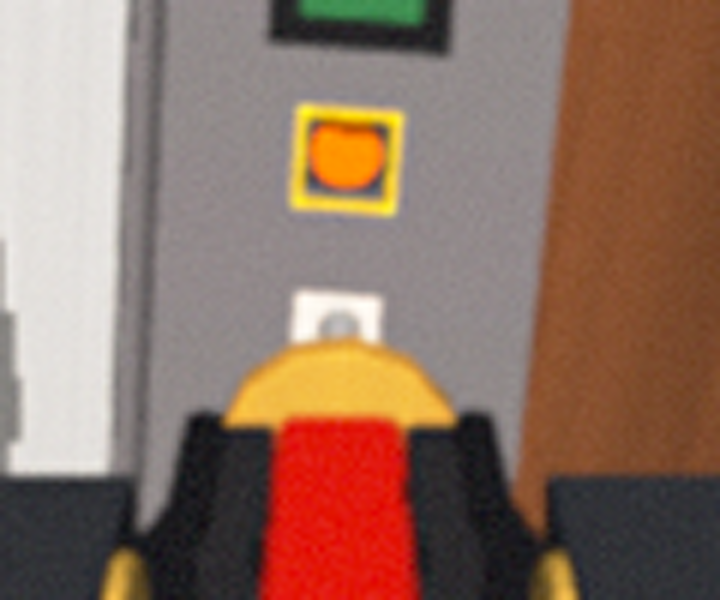

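View pics/s10.png

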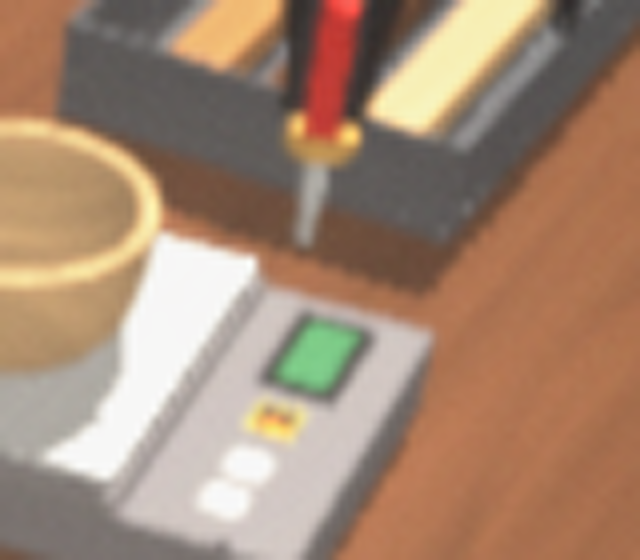

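{"op": "play_rows", "data": {"motion": [[[30,1,-1],[0,0,0],0],[[60,1,-1],[0,0,0],0],[[78,1,-1],[0,0,0],0],[[85,1,-1],[0,0,0],0],[[87,1,-1],[0,0,0],0],[[87,1,-1],[0,0,0],0]]}}

```text
time_s: 21.45
position: [0.6113, 0.3288, 0.0984]
tcp_rot: [[0.001, 0.985, 0.175], [0.0, 0.175, -0.985], [-1.0, 0.001, -0.0]]
force: [0.1, 0.3, -0.4]
opening: 0.157
```

```bash
python3 - <<'E'
from plan import *
plan((.610,.3277,.089,10))
s=cam("scene"); p=bot.read_state()["position"]; tip=np.array(p)+[0,0,-.0605]; print(proj(s,tip))
crop(s,310,90,390,160,8,"s11.png")
E
```

```text
t 21.45 p [0.6113 0.3288 0.0984] yaw 10.1 F [ 0.1  0.3 -0.4] op 0.157 J [19. 44. 77.  0. 59.  9.]
shift [ 9.4 -1.5  0.9] turn [ 0.1 -0.  -0.1] |d| 10
[344.07815625 141.56009054]
```

View pics/s11.png

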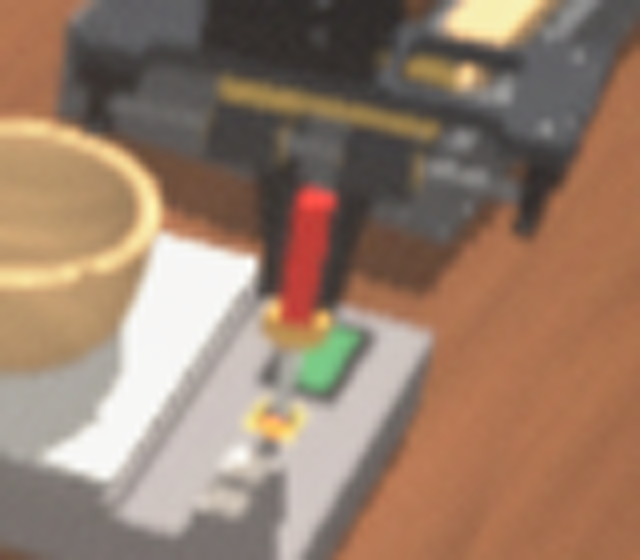

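The scene view shows the pin at s11 (280,410), entering the yellow-ringed well. I press down.

{"op": "play_rows", "data": {"motion": [[[4,-1,0.5],[0,0,0],0],[[6,-1,0.5],[0,0,0],0],[[7,-1,0.5],[0,0,0],0],[[7,-1,0.5],[0,0,0],0]]}}

```text
time_s: 21.9
position: [0.6101, 0.3283, 0.0911]
tcp_rot: [[0.001, 0.985, 0.175], [0.0, 0.175, -0.985], [-1.0, 0.001, -0.0]]
force: [0.4, -0.9, 2.1]
opening: 0.157
```

{"op": "play_rows", "data": {"motion": [[[1,0,0],[0,0,0],0],[[2,0,0],[0,0,0],0],[[3,0,0],[0,0,0],0],[[3,0,0],[0,0,0],0],[[3,0,0],[0,0,0],0]]}}

```text
time_s: 22.4
position: [0.6101, 0.3283, 0.0884]
tcp_rot: [[0.001, 0.985, 0.175], [0.0, 0.175, -0.985], [-1.0, 0.001, -0.0]]
force: [-0.3, -0.9, 5.1]
opening: 0.156
```

{"op": "play_rows", "data": {"motion": [[[1,0,0],[0,0,0],0],[[2,0,0],[0,0,0],0],[[2,0,0],[0,0,0],0],[[2,0,0],[0,0,0],0],[[2,0,0],[0,0,0],0]]}}

```text
time_s: 22.9
position: [0.6102, 0.3283, 0.0881]
tcp_rot: [[0.002, 0.985, 0.175], [0.0, 0.175, -0.985], [-1.0, 0.002, -0.0]]
force: [-1.9, -1.9, 12.6]
opening: 0.159
```

Bottomed out: 12.6 N with no further travel. Now I return the stylus.

{"op": "play_rows", "data": {"motion": [[[-10,0,0],[0,0,0],0],[[-40,0,0],[0,0,0],0],[[-80,0,0],[0,0,0],0],[[-100,0,0],[0,0,0],0],[[-100,0,0],[0,0,0],0]]}}

```text
time_s: 23.4
position: [0.6119, 0.3291, 0.1893]
tcp_rot: [[0.007, 0.985, 0.175], [0.003, 0.175, -0.985], [-1.0, 0.007, -0.001]]
force: [0.1, 0.4, -1.0]
opening: 0.158
```

```bash
python3 - <<'E'
from plan import *
plan((.4335,.0221,.185,10.1))
c=cam("wrist"); cv2.imwrite("pics/w12.png",c["img"])
E
```

```text
t 23.4 p [0.6119 0.3291 0.1893] yaw 10.1 F [ 0.1  0.4 -1. ] op 0.158 J [19. 38. 73.  0. 69.  9.]
shift [   2.2 -229.4  271. ] turn [-0.  -0.1 -0.4] |d| 355
```

View pics/w12.png

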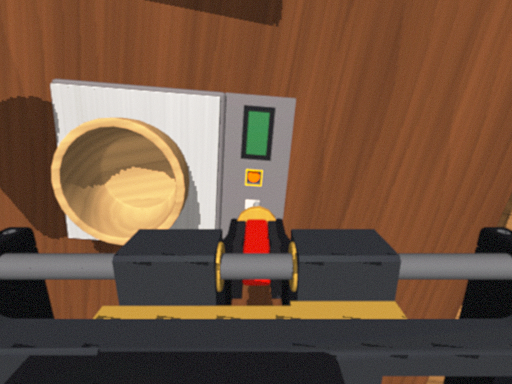

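{"op": "play_rows", "data": {"motion": [[[0,-29,34],[0,0,0],0],[[0,-58,69],[0,0,0],0],[[0,-88,104],[0,0,0],0],[[0,-118,139],[0,0,0],0],[[0,-148,174],[0,0,0],0],[[0,-178,209],[0,0,0],0],[[0,-207,244],[0,0,0],0],[[2,-227,268],[0,0,0],0]]}}

```text
time_s: 24.25
position: [0.4296, 0.0232, 0.1818]
tcp_rot: [[-0.005, 0.985, 0.174], [0.001, 0.174, -0.985], [-1.0, -0.005, -0.002]]
force: [0.5, 0.6, -0.8]
opening: 0.16
```

{"op": "play_rows", "data": {"motion": [[[0,0,0],[0,0,0],0],[[0,0,0],[0,0,0],0],[[0,0,0],[0,0,0],0]]}}

```text
time_s: 24.55
position: [0.4333, 0.0251, 0.1828]
tcp_rot: [[-0.001, 0.984, 0.175], [0.001, 0.175, -0.984], [-1.0, -0.001, -0.001]]
force: [-0.0, -0.0, -1.0]
opening: 0.161
```

```bash
python3 - <<'E'
from plan import *
plan((.4335,.0221,.115,10.1),(.4335,.0221,.0665,10.1))
c=cam("wrist"); crop(c,190,110,330,230,5,"w13.png")
E
```

```text
t 24.55 p [0.4333 0.0251 0.1828] yaw 10.1 F [-0. -0. -1.] op 0.161 J [-12.  19. 111.   0.  50. -22.]
shift [67.8 -0.3  3.1] turn [ 0.  -0.   0.1] |d| 68
shift [116.3  -0.2   3.1] turn [ 0.  -0.   0.1] |d| 116
```

View pics/w13.png

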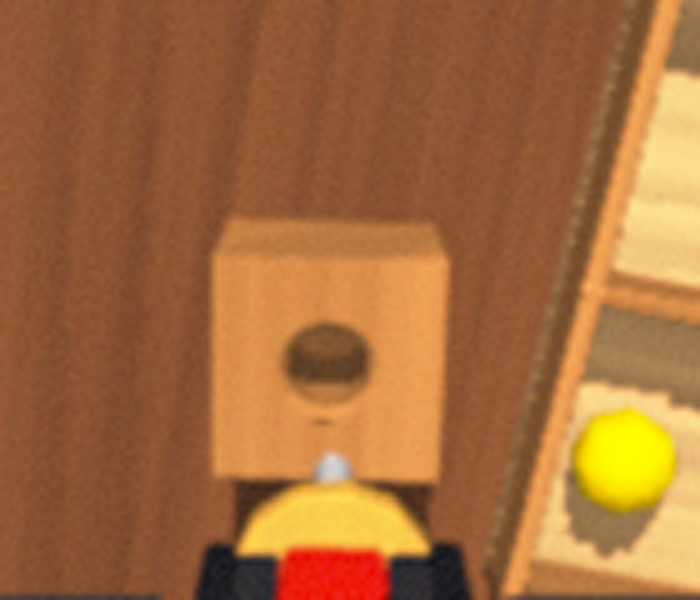

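{"op": "play_rows", "data": {"motion": [[[20,0,3],[0,0,0],0],[[45,0,3],[0,0,0],0],[[62,0,3],[0,0,0],0],[[62,0,3],[0,0,0],0],[[62,0,3],[0,0,0],0]]}}

```text
time_s: 25.1
position: [0.434, 0.0223, 0.1214]
tcp_rot: [[-0.001, 0.984, 0.177], [0.0, 0.177, -0.984], [-1.0, -0.001, -0.0]]
force: [0.6, -0.8, -0.6]
opening: 0.16
```

```bash
python3 - <<'E'
from plan import *
plan((.4335,.0221,.0655,10.1))
E
```

```text
t 25.1 p [0.434  0.0223 0.1214] yaw 10.2 F [ 0.6 -0.8 -0.6] op 0.16 J [-12.  26. 114.   0.  39. -22.]
shift [55.9 -0.5  0.1] turn [ 0.1 -0.   0. ] |d| 56
```

{"op": "play_rows", "data": {"motion": [[[12,0,0],[0,0,0],0],[[25,0,0],[0,0,0],0],[[38,0,0],[0,0,0],0],[[47,0,0],[0,0,0],0],[[52,0,0],[0,0,0],0],[[55,0,0],[0,0,0],0],[[56,0,0],[0,0,0],0],[[56,0,0],[0,0,0],0]]}}

```text
time_s: 25.9
position: [0.4339, 0.0216, 0.0658]
tcp_rot: [[0.0, 0.985, 0.175], [-0.0, 0.175, -0.985], [-1.0, 0.0, 0.0]]
force: [-0.1, -0.2, -0.7]
opening: 0.157
```

{"op": "play_rows", "data": {"motion": [[[0,0,0],[0,0,0],0.6],[[0,0,0],[0,0,0],0.6],[[0,0,0],[0,0,0],0.6],[[0,0,0],[0,0,0],0.6],[[-20,0,0],[0,0,0],0.8],[[-60,0,0],[0,0,0],1],[[-105,0,0],[0,0,0],1],[[-155,0,0],[0,0,0],1]]}}

```text
time_s: 26.7
position: [0.4326, 0.0218, 0.2216]
tcp_rot: [[-0.002, 0.985, 0.175], [0.001, 0.175, -0.985], [-1.0, -0.002, -0.001]]
force: [0.4, -0.7, -0.1]
opening: 0.801
```

```bash
python3 - <<'E'
from plan import *
bot.capture("scene")
plan((.64,-.225,.25,0))
s=cam("scene"); c=cam("wrist"); cv2.imwrite("pics/s14.png",s["img"]); cv2.imwrite("pics/w14.png",c["img"])
E
```

```text
t 26.75 p [0.4377 0.0211 0.2291] yaw 10.1 F [1.4 0.7 4.9] op 0.85 J [-12.  15. 108.   0.  56. -22.]
shift [-17.5 156.2 277.9] turn [10.1  0.2 -0.8] |d| 319
```

View pics/s14.png

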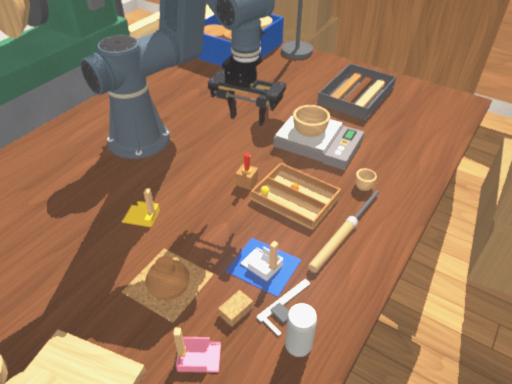

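View pics/w14.png

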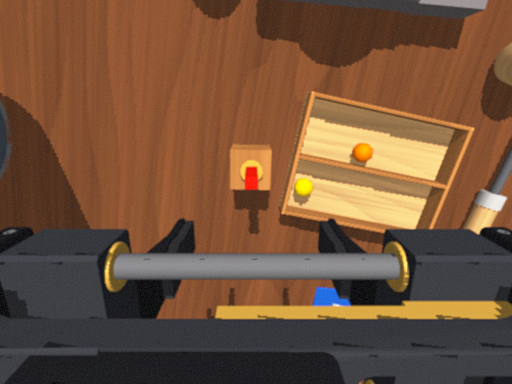

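The stylus is seated upright (scene (246,163)), the bowl is on the scale, and the blank is on its mat. Now I go to the scoop's handle, looking first from above.

```bash
python3 - <<'E'
from plan import *
plan((.68,-.225,.24,-5))
E
```

```text
t 26.85 p [0.4359 0.0212 0.2237] yaw 10.1 F [-0.6 -0.4  0.5] op 0.933 J [-12.  15. 108.  -0.  56. -22.]
shift [-13.8 197.3 285.2] turn [15.1  0.1 -0.5] |d| 347
```

{"op": "play_rows", "data": {"motion": [[[-3,25,36],[4,0,0],1],[[-6,50,72],[8,0,0],1],[[-10,76,110],[12,0,0],1],[[-14,102,148],[15,0,0],1],[[-14,128,186],[15,0,0],1],[[-14,154,224],[15,0,0],1],[[-14,180,261],[15,0,0],1],[[-14,197,285],[15,0,0],1]]}}

```text
time_s: 27.65
position: [0.6783, -0.2269, 0.2314]
tcp_rot: [[-0.003, 0.996, -0.087], [0.001, -0.087, -0.996], [-1.0, -0.003, -0.001]]
force: [-0.2, -0.1, 0.1]
opening: 0.999
```

{"op": "play_rows", "data": {"motion": [[[0,0,0],[0,0,0],1],[[0,0,0],[0,0,0],1],[[0,0,0],[0,0,0],1]]}}

```text
time_s: 27.95
position: [0.676, -0.2231, 0.2329]
tcp_rot: [[-0.004, 0.996, -0.085], [0.002, -0.085, -0.996], [-1.0, -0.004, -0.002]]
force: [-0.5, -0.3, -0.1]
opening: 0.998
```

```bash
python3 - <<'E'
from plan import *
plan((.68,-.225,.24,-5))
c=cam("wrist"); cv2.imwrite("pics/w15.png",c["img"]); u,v=proj(c,(.68,-.225,.110)); print(u,v)
x0,y0=max(0,int(u)-100),max(0,int(v)-70)
crop(c,x0,y0,x0+140,y0+110,5,"w15c.png"); print(x0,y0)
E
```

```text
t 27.95 p [ 0.676  -0.2231  0.2329] yaw -4.9 F [-0.5 -0.3 -0.1] op 0.998 J [-27.  37.  67.   0.  76. -22.]
shift [-7.1  4.1  1.5] turn [ 0.1 -0.1  0.2] |d| 8
260.3328890716485 184.69203586539973
160 114
```

View pics/w15.png

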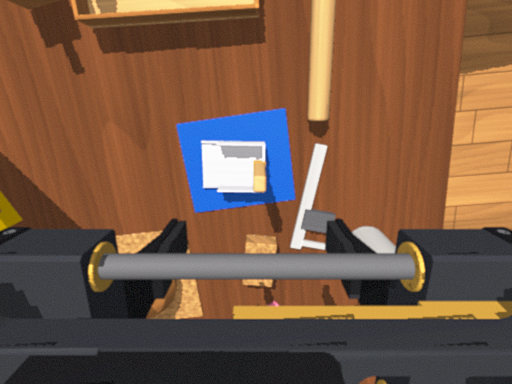

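View pics/w15c.png

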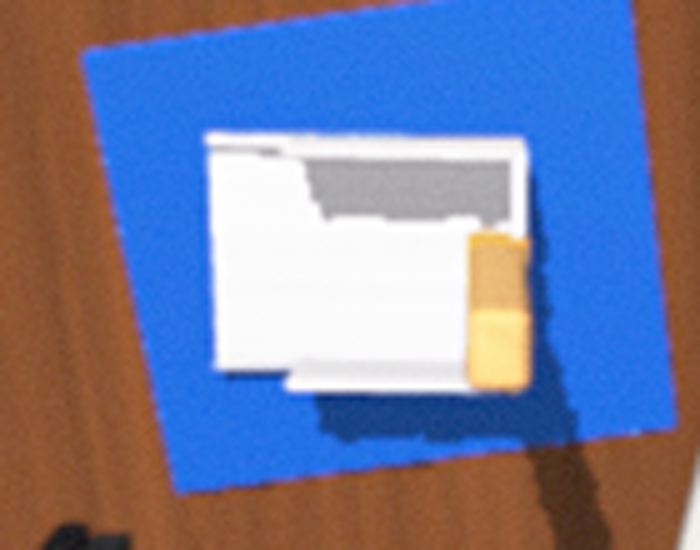

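The handle's top is at w15 (259.4,183.6), so the handle stands at (0.679, −0.224) with the scoop's yaw ≈ −6.5°. I descend and grip it across its 14 mm side.

{"op": "play_rows", "data": {"motion": [[[45,3,1],[2,0,0],1],[[90,3,1],[2,0,0],1],[[130,3,1],[2,0,0],1],[[155,3,1],[2,0,0],1],[[167,3,1],[2,0,0],1],[[170,3,1],[2,0,0],1],[[170,3,1],[2,0,0],0.1],[[170,3,1],[2,0,0],0]]}}

```text
time_s: 28.8
position: [0.6817, -0.2262, 0.0668]
tcp_rot: [[0.003, 0.993, -0.12], [-0.002, -0.12, -0.993], [-1.0, 0.004, 0.001]]
force: [-0.8, -0.1, 0.6]
opening: 0.895
```

{"op": "play_rows", "data": {"motion": [[[0,0,0],[0,0,0],0],[[0,0,0],[0,0,0],0],[[0,0,0],[0,0,0],0],[[0,0,0],[0,0,0],0],[[0,0,0],[0,0,0],0],[[0,0,0],[0,0,0],0],[[0,0,0],[0,0,0],0],[[0,0,0],[0,0,0],0]]}}

```text
time_s: 29.6
position: [0.6803, -0.2257, 0.0645]
tcp_rot: [[-0.0, 0.993, -0.12], [0.0, -0.12, -0.993], [-1.0, -0.0, -0.0]]
force: [-1.2, 0.6, 0.6]
opening: 0.177
```

{"op": "play_rows", "data": {"motion": [[[0,0,0],[0,0,0],0],[[0,0,0],[0,0,0],0],[[0,0,0],[0,0,0],0]]}}

```text
time_s: 29.9
position: [0.6803, -0.2257, 0.0645]
tcp_rot: [[-0.0, 0.993, -0.12], [0.0, -0.12, -0.993], [-1.0, -0.0, -0.0]]
force: [-0.6, 0.1, -0.7]
opening: 0.158
```

```bash
python3 - <<'E'
from plan import *
plan((.679,-.224,.18,-6.5))
c=cam("wrist"); cv2.imwrite("pics/w16.png",c["img"]); s=cam("scene"); crop(s,210,200,330,320,5,"s16.png"); print(bot.read_state()["moment"])
E
```

```text
t 29.9 p [ 0.6803 -0.2257  0.0645] yaw -6.9 F [-0.6  0.1 -0.7] op 0.158 J [-27.  47.  74.   0.  59. -20.]
shift [-115.5   -1.5   -1.6] turn [-0.4 -0.   0. ] |d| 116
[ 0.02525379  0.04273921 -0.00692899]
```

View pics/w16.png

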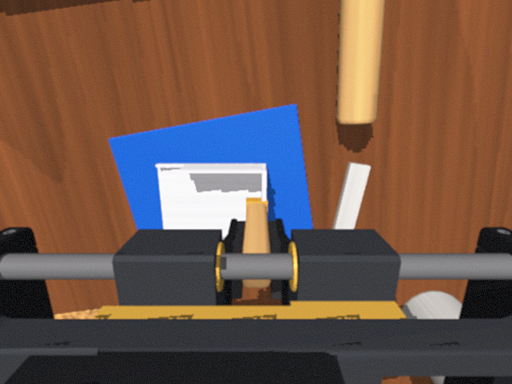

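View pics/s16.png

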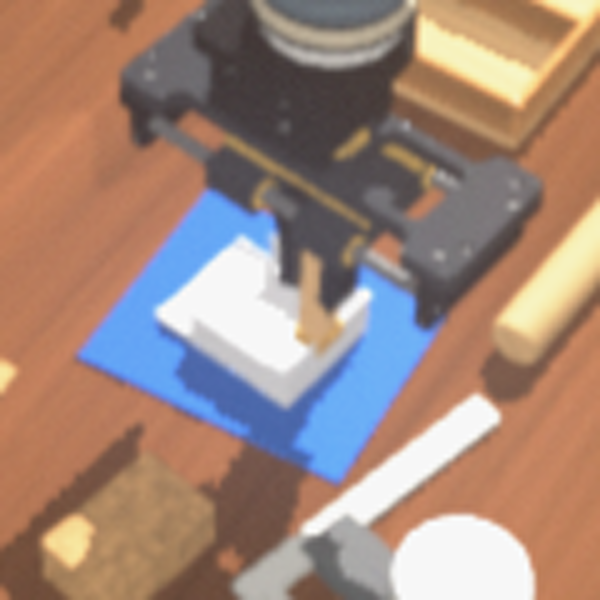

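```bash
cat >> plan.py <<'E'
TC=np.array([.5883,.0431]); TY=-1.7; GO=np.array([.036,-.0017]); GZ=.0615
def rot(a): a=np.radians(a); return np.array([[np.cos(a),-np.sin(a)],[np.sin(a),np.cos(a)]])
def sc(lx,ly,z):  # scoop origin at trough-local lx,ly (mm), world z
    o=TC+rot(TY)@(np.array([lx,ly])/1000)
    p=o+rot(TY)@GO; return (p[0],p[1],z+GZ,TY)
def where():
    s=bot.read_state(); p=np.array(s["position"]); R=np.array(s["tcp_rot"]); yaw=np.degrees(np.arctan2(R[1,1],R[0,1]))
    o=p[:2]-rot(yaw)@GO; print("scoop local mm",np.round(rot(-TY)@(o-TC)*1000,1),"z",round(p[2]-GZ,4),"yaw",round(yaw,1))
E
python3 - <<'E'
from plan import *
c=cam("top") # for orientation only
plan((.6803,-.2257,.20,-6.9),sc(40,-38.5,.1385),sc(40,-38.5,.0075))
E
```

```text
t 30.05 p [ 0.6803 -0.2257  0.0644] yaw -6.9 F [-0.3  0.6 -0.9] op 0.159 J [-27.  47.  74.  -0.  59. -20.]
shift [-135.6   -0.    -0. ] turn [-0. -0.  0.] |d| 136
shift [-135.5  -44.4 -222.7] turn [-5.2 -0.   0. ] |d| 264
shift [  -4.5  -44.4 -222.6] turn [-5.2 -0.   0. ] |d| 227
```

{"op": "play_rows", "data": {"motion": [[[-15,0,0],[0,0,0],0],[[-50,0,0],[0,0,0],0],[[-95,0,0],[-2,0,0],0],[[-128,-3,-15],[-4,0,0],0],[[-135,-10,-50],[-5,0,0],0],[[-135,-18,-90],[-5,0,0],0],[[-135,-26,-130],[-5,0,0],0],[[-135,-34,-170],[-5,0,0],0]]}}

```text
time_s: 30.85
position: [0.6672, -0.0516, 0.2011]
tcp_rot: [[0.002, 0.999, -0.034], [-0.0, -0.034, -0.999], [-1.0, 0.002, 0.0]]
force: [0.3, -0.9, -0.6]
opening: 0.156
```

{"op": "play_rows", "data": {"motion": [[[0,-6,-32],[0,0,0],0],[[0,-10,-50],[0,0,0],0],[[0,-10,-53],[0,0,0],0],[[0,-10,-53],[0,0,0],0],[[0,-10,-53],[0,0,0],0]]}}

```text
time_s: 31.35
position: [0.6596, -0.0014, 0.1997]
tcp_rot: [[0.001, 0.999, -0.035], [-0.001, -0.035, -0.999], [-1.0, 0.001, 0.001]]
force: [0.1, 0.4, -1.0]
opening: 0.158
```

```bash
python3 - <<'E'
from plan import *
bot.capture("scene")
plan(sc(40,-38.5,.0575),sc(40,-38.5,.0075)); where()
c=cam("wrist"); cv2.imwrite("pics/w17.png",c["img"]); s=cam("scene"); crop(s,200,110,360,230,5,"s17.png")
for q in ((-105,79.5),(105,79.5),(-105,-79.5),(105,-79.5),(-100,0)):
    w=TC+rot(TY)@(np.array(q)/1000); print(q,proj(c,(*w,.034)).round(1),proj(s,(*w,.034)).round(1))
E
```

```text
t 31.4 p [ 0.6595 -0.0015  0.1996] yaw -2.0 F [ 0.4  0.4 -0.8] op 0.16 J [-10.  34.  78.  -0.  68.  -8.]
shift [80.6  3.5 -2.4] turn [-0.3  0.  -0. ] |d| 81
shift [130.6   3.4  -2.4] turn [-0.3  0.  -0. ] |d| 131
scoop local mm [ 36.5 -40.6] z 0.1381 yaw -2.0
(-105, 79.5) [89.8 63.8] [278.8 161.8]
(105, 79.5) [285.5  62.5] [339.2 188.1]
(-105, -79.5) [112.  203.8] [249.  190.1]
(105, -79.5) [282.5 202.8] [312.  220.4]
(-100, 0) [106.  138.6] [265.8 176.1]
```

View pics/w17.png

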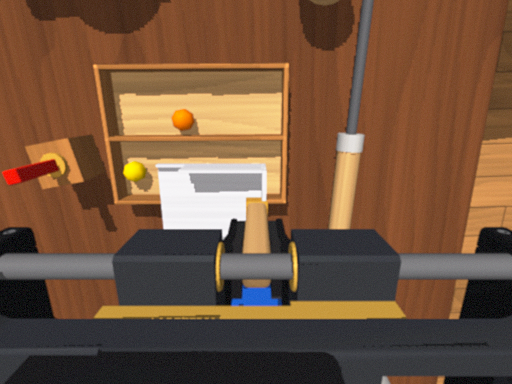

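View pics/s17.png

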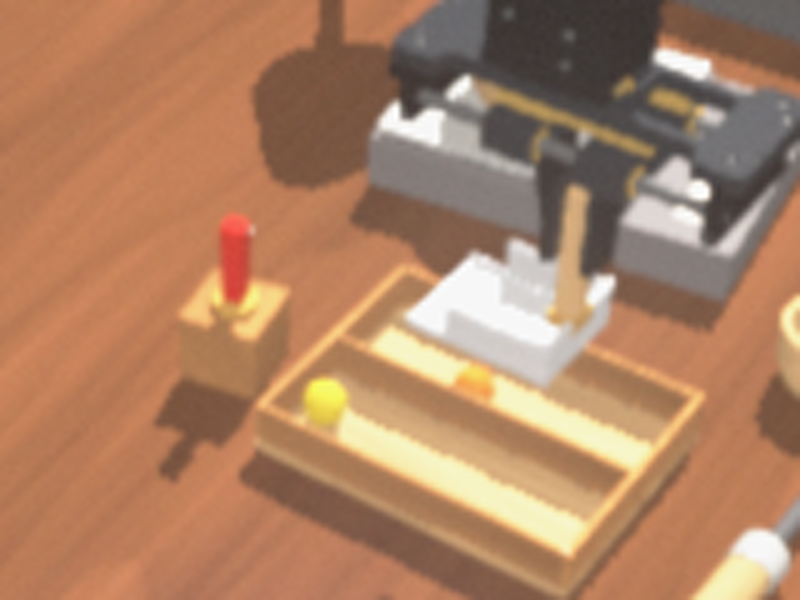

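```bash
python3 - <<'E'
from plan import *
TC=np.array([.5922,.0420])
c=cam("wrist"); plan()
crop(c,140,150,280,210,5,"w18.png"); 
h,S,V=cv2.split(hsv(c))
for nm,lo,hi in (("orange",5,16),("yellow",24,33)):
    m=(h>=lo)&(h<=hi)&(S>190)&(V>150); m[:90]=0;m[195:]=0;m[:,:115]=0;m[:,225:]=0
    for a,ce,_ in blobs(m,40): print(nm,a,ce,ray(c,ce,.0185),(rot(1.7)@(ray(c,ce,.0185)[:2]-TC)*1000).round(1))
p=bot.read_state()["position"]
for uv in ((165,163.5),(255,164)): print("side edge outer", ray(c,uv,p[2]-.0615+.027)[:2]-p[:2])
for q in ((-105,79.5),(105,79.5),(-105,-79.5),(105,-79.5),(-100,0)):
    w=TC+rot(TY)@(np.array(q)/1000); print(q,proj(c,(*w,.034)).round(1))
E
```

```text
t 31.55 p [ 0.6592 -0.0011  0.1994] yaw -2.0 F [-0.3  0.1 -1.7] op 0.157 J [-10.  34.  78.  -0.  68.  -8.]
orange 200 [184.26  121.275] [0.57643559 0.06190883 0.0185    ] [-16.3  19.4]
yellow 303 [133.669967   170.93069307] [0.50694238 0.00413995 0.0185    ] [-84.1 -40.4]
side edge outer [-0.06304122  0.04020327]
side edge outer [0.0008522  0.03753549]
(-105, 79.5) [93.9 65.1]
(105, 79.5) [289.4  63.7]
(-105, -79.5) [115.6 204.8]
(105, -79.5) [285.9 203.8]
(-100, 0) [109.8 139.7]
```

View pics/w18.png

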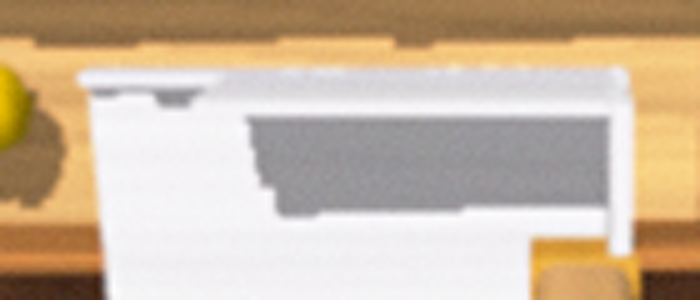

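```bash
python3 - <<'E'
from plan import *
c=cam("wrist"); s=bot.read_state(); p=np.array(s["position"]); print(np.round(p,4)); R=rot(2.0)
z0=p[2]-.0615
for n,uv,z,y in (("bot",(165,163.4),z0,32.5),("bot",(255,163.6),z0,32.5),("topin",(200,172.7),z0+.027,30.5),("topin",(255,172.7),z0+.027,30.5)):
    q=R@(ray(c,uv,z)[:2]-p[:2])*1000; print(n,q.round(1),"handle off y",round(q[1]-y,1))
for n,uv,z in (("lip corner",(156.2,164),z0),("rear",(265.8,170),z0+.027)): print(n,(R@(ray(c,uv,z)[:2]-p[:2])*1000).round(1))
E
```

```text
[ 0.6591 -0.0008  0.1994]
bot [-73.3  32.7] handle off y 0.2
bot [-0.6 32.5] handle off y -0.0
topin [-40.   31.2] handle off y 0.7
topin [-0.5 31.2] handle off y 0.7
lip corner [-80.5  32.2]
rear [ 7.2 33.2]
```

```bash
sed -i 's/^TC=.*/TC=np.array([.5922,.0418]); TY=-1.7; GO=np.array([.0365,-.0003]); GZ=.0615/' plan.py; python3 - <<'E'
from plan import *
where(); plan(sc(36,-38.5,.045),sc(36,-38.5,.0075))
E
```

```text
scoop local mm [ 31.6 -40.1] z 0.1379 yaw -2.0
t 31.6 p [ 0.6591 -0.0008  0.1994] yaw -2.0 F [ 0.1 -0.6 -0.4] op 0.163 J [-10.  34.  78.  -0.  68.  -8.]
shift [92.9  4.4 -1.8] turn [-0.3  0.   0. ] |d| 93
shift [130.4   4.4  -1.9] turn [-0.3  0.   0. ] |d| 130
```

{"op": "play_rows", "data": {"motion": [[[25,4,-2],[0,0,0],0],[[55,4,-2],[0,0,0],0],[[80,4,-2],[0,0,0],0],[[90,4,-2],[0,0,0],0],[[90,4,-2],[0,0,0],0],[[90,4,-2],[0,0,0],0]]}}

```text
time_s: 32.2
position: [0.6639, 0.0019, 0.1104]
tcp_rot: [[0.002, 0.999, -0.034], [-0.0, -0.034, -0.999], [-1.0, 0.002, 0.0]]
force: [0.6, 0.1, -1.7]
opening: 0.162
```

```bash
python3 - <<'E'
from plan import *
where(); plan(sc(36,-38.5,.0075))
c=cam("wrist"); crop(c,60,20,330,250,2.9,"w19.png"); s=cam("scene"); crop(s,230,140,350,230,6,"s19.png")
E
```

```text
scoop local mm [ 36.4 -37.3] z 0.0489 yaw -1.9
t 32.2 p [0.6639 0.0019 0.1104] yaw -1.9 F [ 0.6  0.1 -1.7] op 0.162 J [-9. 41. 81.  0. 58. -8.]
shift [41.4 -0.4  1.1] turn [-0.2  0.  -0.1] |d| 41
```

View pics/w19.png

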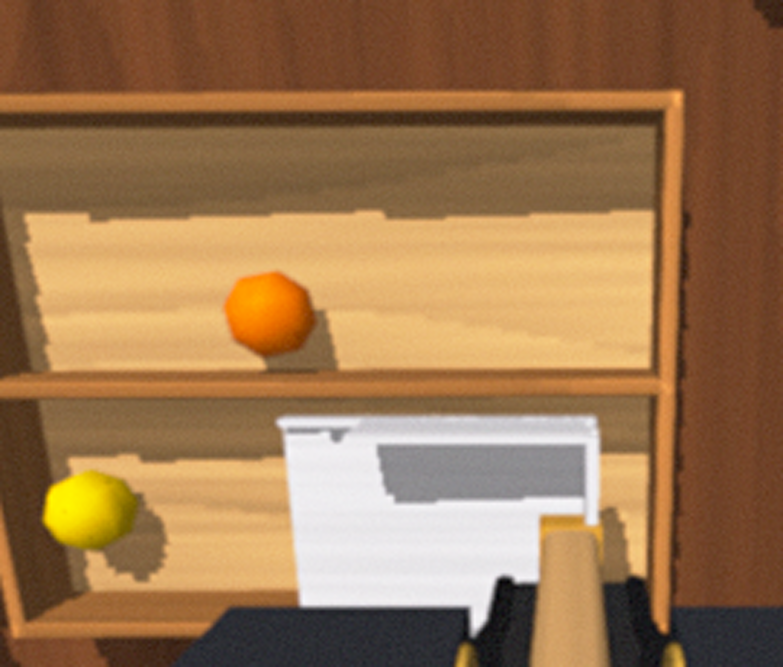

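View pics/s19.png

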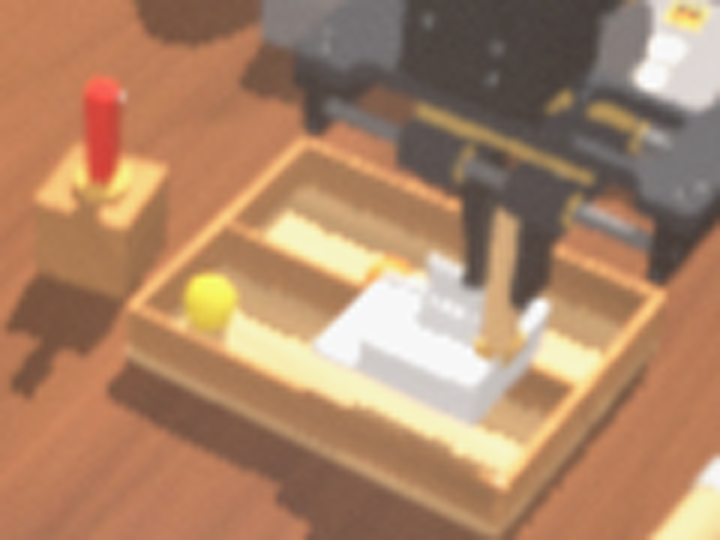

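{"op": "play_rows", "data": {"motion": [[[10,0,1],[0,0,0],0],[[22,0,1],[0,0,0],0],[[33,0,1],[0,0,0],0],[[37,0,1],[0,0,0],0],[[37,0,1],[0,0,0],0],[[37,0,1],[0,0,0],0]]}}

```text
time_s: 32.9
position: [0.6631, 0.0013, 0.0723]
tcp_rot: [[-0.0, 0.999, -0.033], [0.0, -0.033, -0.999], [-1.0, -0.0, -0.0]]
force: [-0.1, -0.2, -2.0]
opening: 0.156
```

```bash
python3 - <<'E'
from plan import *
where(); plan(sc(36,-38.5,.0065))
c=cam("wrist"); crop(c,60,60,330,250,2.9,"w20.png")
E
```

```text
scoop local mm [ 35.5 -38. ] z 0.0108 yaw -1.9
t 32.9 p [0.6631 0.0013 0.0723] yaw -1.9 F [-0.1 -0.2 -2. ] op 0.156 J [-10.  43.  83.   0.  54.  -8.]
shift [4.3 0.5 0.4] turn [-0.2 -0.   0. ] |d| 4
```

View pics/w20.png

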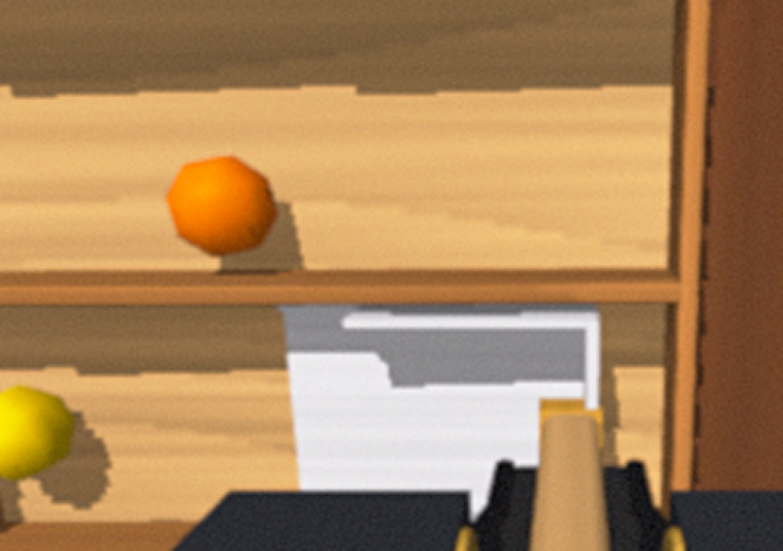

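{"op": "play_rows", "data": {"motion": [[[2,0,0.5],[0,0,0],0],[[4,0,0.5],[0,0,0],0],[[5,0,0.5],[0,0,0],0],[[5,0,0.5],[0,0,0],0]]}}

```text
time_s: 33.35
position: [0.663, 0.0008, 0.0675]
tcp_rot: [[0.0, 0.999, -0.033], [0.0, -0.033, -0.999], [-1.0, 0.0, -0.0]]
force: [0.1, -0.7, -1.3]
opening: 0.159
```

{"op": "play_rows", "data": {"motion": [[[1,0,0],[0,0,0],0],[[1,0,0],[0,0,0],0],[[1,0,0],[0,0,0],0]]}}

```text
time_s: 33.65
position: [0.6631, 0.0007, 0.0674]
tcp_rot: [[0.0, 0.999, -0.033], [-0.0, -0.033, -0.999], [-1.0, 0.0, 0.0]]
force: [-1.5, -0.7, 5.5]
opening: 0.159
```

{"op": "play_rows", "data": {"motion": [[[-0.5,-8,0],[0,0,0],0],[[-0.5,-20,0],[0,0,0],0],[[-0.5,-32,0],[0,0,0],0],[[-0.5,-42,0],[0,0,0],0],[[-0.5,-50,0],[0,0,0],0],[[-0.5,-56,0],[0,0,0],0],[[-0.5,-60,0],[0,0,0],0],[[-0.5,-60,0],[0,0,0],0]]}}

```text
time_s: 34.45
position: [0.6027, 0.0027, 0.0674]
tcp_rot: [[-0.0, 0.999, -0.033], [-0.0, -0.033, -0.999], [-1.0, -0.0, 0.0]]
force: [0.3, -0.3, 5.4]
opening: 0.163
```

```bash
python3 - <<'E'
from plan import *
where(); plan(sc(-57,-38.5,.006))
c=cam("wrist"); crop(c,60,60,330,250,2.9,"w21.png")
E
```

```text
scoop local mm [-24.9 -38.3] z 0.0059 yaw -1.9
t 34.45 p [0.6027 0.0027 0.0674] yaw -1.9 F [ 0.3 -0.3  5.4] op 0.163 J [-10.  40.  92.  -0.  47.  -8.]
shift [ -0.1 -32.1   0.1] turn [-0.2  0.   0. ] |d| 32
```

View pics/w21.png

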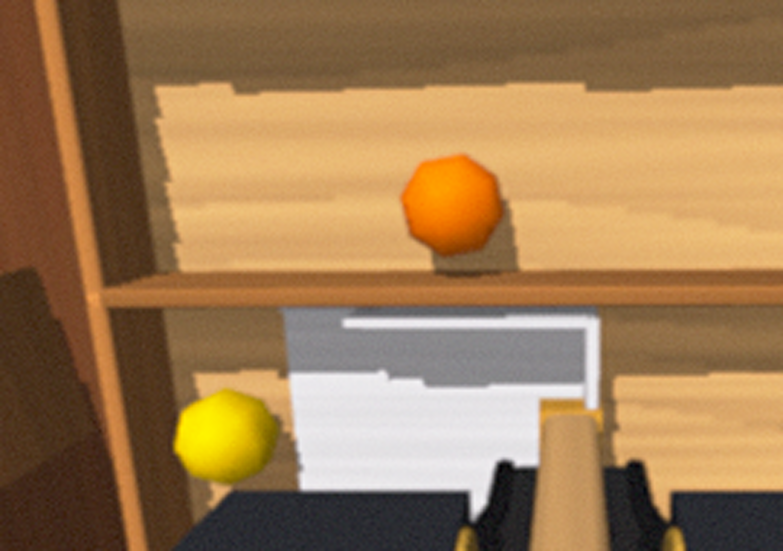

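{"op": "play_rows", "data": {"motion": [[[0,-4,0],[0,0,0],0],[[0,-8,0],[0,0,0],0],[[0,-12,0],[0,0,0],0],[[0,-16,0],[0,0,0],0],[[0,-20,0],[0,0,0],0],[[0,-24,0],[0,0,0],0],[[0,-27,0],[0,0,0],0],[[0,-29,0],[0,0,0],0]]}}

```text
time_s: 35.3
position: [0.5747, 0.0036, 0.0674]
tcp_rot: [[0.002, 0.999, -0.034], [-0.0, -0.034, -0.999], [-1.0, 0.002, 0.0]]
force: [4.0, -1.0, 5.3]
opening: 0.154
```

```bash
python3 - <<'E'
from plan import *
where(); plan(sc(-57,-38.5,.006))
c=cam("wrist"); crop(c,60,60,330,250,2.9,"w22.png")
E
```

```text
scoop local mm [-52.9 -38.3] z 0.0059 yaw -1.9
t 35.3 p [0.5747 0.0036 0.0674] yaw -1.9 F [ 4.  -1.   5.3] op 0.154 J [-11.  39.  96.   0.  45.  -9.]
shift [-0.1 -4.1  0.1] turn [-0.2  0.  -0.1] |d| 4
```

View pics/w22.png

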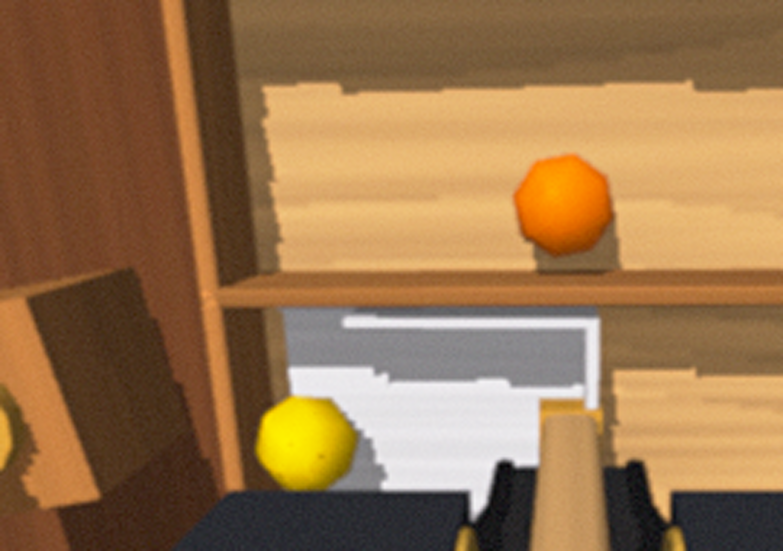

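{"op": "play_rows", "data": {"motion": [[[0,-1,0],[0,0,0],0],[[0,-2,0],[0,0,0],0],[[0,-3,0],[0,0,0],0],[[0,-4,0],[0,0,0],0],[[0,-5,0],[0,0,0],0],[[0,-5,0],[0,0,0],0]]}}

```text
time_s: 35.95
position: [0.5697, 0.0037, 0.0674]
tcp_rot: [[0.002, 0.999, -0.033], [-0.0, -0.033, -0.999], [-1.0, 0.002, 0.0]]
force: [3.6, -1.5, 5.4]
opening: 0.159
```

```bash
python3 - <<'E'
from plan import *
where(); plan()
c=cam("wrist"); crop(c,60,60,330,250,2.9,"w23.png")
E
```

```text
scoop local mm [-57.8 -38.3] z 0.0059 yaw -1.9
t 35.95 p [0.5697 0.0037 0.0674] yaw -1.9 F [ 3.6 -1.5  5.4] op 0.159 J [-11.  39.  97.  -0.  44.  -9.]
```

View pics/w23.png

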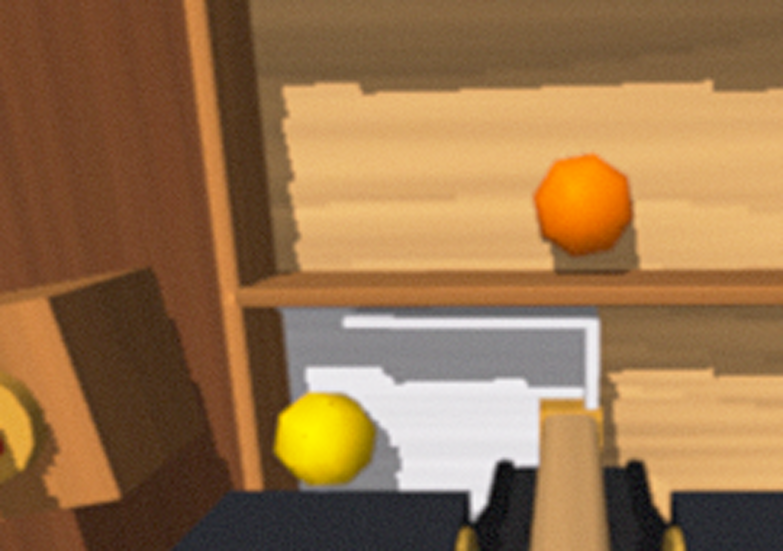

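{"op": "play_rows", "data": {"motion": [[[0,-1,0],[0,0,0],0],[[0,-2,0],[0,0,0],0],[[0,-2,0],[0,0,0],0]]}}

```text
time_s: 36.3
position: [0.569, 0.0037, 0.0677]
tcp_rot: [[0.005, 0.999, -0.034], [-0.001, -0.034, -0.999], [-1.0, 0.005, 0.0]]
force: [5.5, 0.2, 5.6]
opening: 0.16
```

{"op": "play_rows", "data": {"motion": [[[-0.5,3,0],[0,0,-3],0],[[-1,6,0],[0,0,-6],0],[[-1.5,9.5,0],[0,0,-9],0],[[-2,13,0],[0,0,-12],0],[[-2,13,0],[0,0,-12],0],[[-2,13,0],[0,0,-12],0]]}}

```text
time_s: 36.9
position: [0.5799, 0.0037, 0.068]
tcp_rot: [[-0.207, 0.978, -0.033], [0.007, -0.032, -0.999], [-0.978, -0.207, -0.0]]
force: [3.7, -0.4, -3.3]
opening: 0.161
```

```bash
cat >> plan.py <<'E'
def Rt(yaw,th): return Rdown(yaw)@Ro.from_rotvec([0,0,th],degrees=True).as_matrix()
E
python3 - <<'E'
from plan import *
s=bot.read_state(); p=np.array(s["position"])
plan((p[0],p[1],p[2]+.13,Rt(-1.9,-12)))
c=cam("wrist"); crop(c,60,60,330,250,2.9,"w24.png"); s=cam("scene"); crop(s,230,140,350,230,6,"s24.png")
E
```

```text
t 36.9 p [0.5799 0.0037 0.068 ] yaw -1.9 F [ 3.7 -0.4 -3.3] op 0.161 J [-10.  43.  86.  -2.  63.  -7.]
shift [-127.2  -26.9   -0. ] turn [ 0.  -0.  -0.1] |d| 130
```

View pics/w24.png

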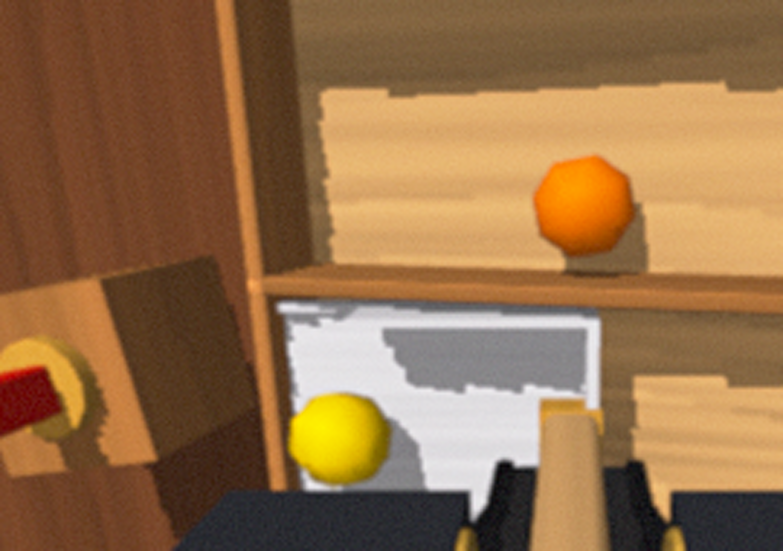

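View pics/s24.png

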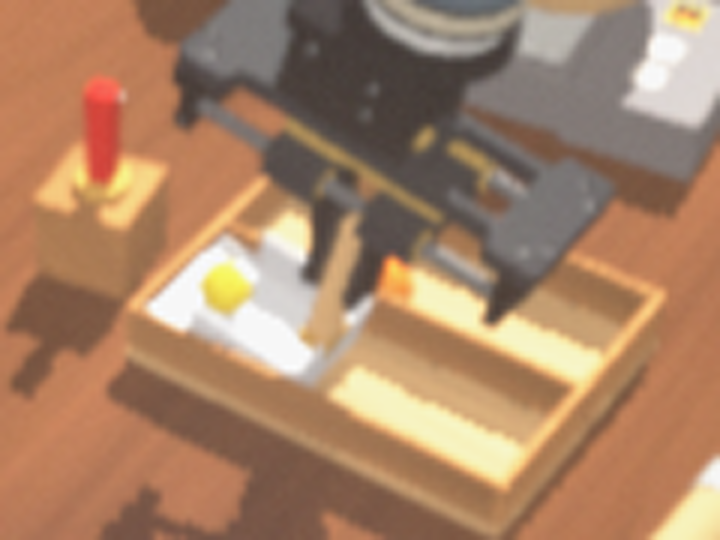

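{"op": "play_rows", "data": {"motion": [[[-3,1,0],[0,0,0],0],[[-8,1,0],[0,0,0],0],[[-16,-1,0],[0,0,0],0],[[-26,-3,0],[0,0,0],0],[[-38,-5,0],[0,0,0],0],[[-50,-8,0],[0,0,0],0],[[-62,-10,0],[0,0,0],0],[[-70,-12,0],[0,0,0],0]]}}

```text
time_s: 37.8
position: [0.5834, 0.0034, 0.1418]
tcp_rot: [[-0.206, 0.978, -0.033], [0.007, -0.033, -0.999], [-0.979, -0.206, 0.0]]
force: [-0.0, 0.0, -1.3]
opening: 0.156
```

```bash
python3 - <<'E'
from plan import *
s=bot.read_state(); p=np.array(s["position"])
plan((p[0],p[1],p[2]+.07,Rt(-1.9,-12)))
c=cam("wrist"); crop(c,60,60,330,250,2.9,"w25.png")
E
```

```text
t 37.8 p [0.5834 0.0034 0.1418] yaw -1.9 F [-0.   0.  -1.3] op 0.156 J [-10.  38.  83.  -2.  71.  -7.]
shift [-68.5 -14.4   0. ] turn [-0.   0.  -0.1] |d| 70
```

View pics/w25.png

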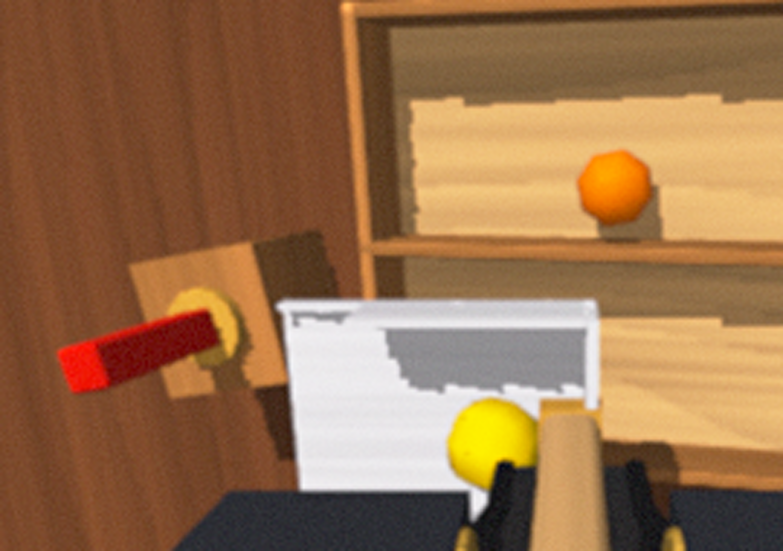

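```bash
python3 - <<'E'
from plan import *
plan((.583,.0034,.21,Rt(-1.9,-12)),(.583,.19,.21,Rt(15,-12)),(.587,.376,.21,Rt(30,-12)))
c=cam("top"); cv2.imwrite("pics/top26.png",c["img"])
E
```

```text
t 37.85 p [0.5839 0.0033 0.1427] yaw -1.9 F [0.4 0.5 0.1] op 0.157 J [-10.  38.  83.  -2.  71.  -7.]
shift [-65.7 -14.6  -0. ] turn [-0.   0.  -0.2] |d| 67
shift [ -64.5  -20.8 -186.5] turn [-16.6  -3.5  -0.2] |d| 198
shift [ -64.1  -22.9 -372.6] turn [-31.2  -6.6  -0.2] |d| 379
```

View pics/top26.png

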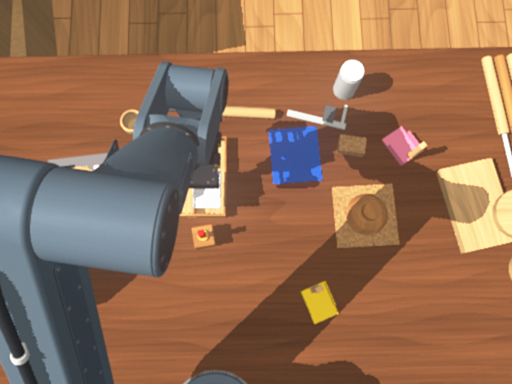

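{"op": "play_rows", "data": {"motion": [[[-12,-2,0],[0,0,0],0],[[-28,-5,-5],[0,0,0],0],[[-44,-9,-18],[-2,0,0],0],[[-56,-13,-38],[-5,-1,0],0],[[-63,-17,-64],[-8,-1.7,0],0],[[-65,-19,-94],[-11,-2.3,0],0],[[-65,-20,-124],[-14,-3,0],0],[[-65,-21,-154],[-16.6,-3.5,0],0]]}}

```text
time_s: 38.7
position: [0.5806, 0.1588, 0.2083]
tcp_rot: [[-0.201, 0.944, 0.261], [-0.054, 0.256, -0.965], [-0.978, -0.208, -0.001]]
force: [-0.3, 0.2, -1.5]
opening: 0.159
```

```bash
python3 - <<'E'
from plan import *
plan((.587,.376,.21,Rt(30,-12)))
E
```

```text
t 38.7 p [0.5806 0.1588 0.2083] yaw 15.2 F [-0.3  0.2 -1.5] op 0.159 J [ 6. 35. 77. -2. 80. -9.]
shift [ -14.7   61.3 -208. ] turn [-14.5  -3.1   0. ] |d| 217
```

{"op": "play_rows", "data": {"motion": [[[-2,8,-28],[-2,-0.4,0],0],[[-4,17,-58],[-4,-0.9,0],0],[[-6,26,-88],[-6,-1.3,0],0],[[-9,35,-118],[-8,-1.7,0],0],[[-11,44,-148],[-10,-2.2,0],0],[[-13,52,-176],[-12,-2.6,0],0],[[-14,58,-196],[-13.5,-2.9,0],0],[[-15,61,-206],[-14.5,-3,0],0]]}}

```text
time_s: 39.5
position: [0.5872, 0.3749, 0.2096]
tcp_rot: [[-0.182, 0.846, 0.5], [-0.102, 0.49, -0.866], [-0.978, -0.209, -0.003]]
force: [-0.1, -0.6, -2.3]
opening: 0.161
```

{"op": "play_rows", "data": {"motion": [[[0,0,0],[0,0,0],0],[[0,0,0],[0,0,0],0],[[0,0,0],[0,0,0],0]]}}

```text
time_s: 39.8
position: [0.5883, 0.3713, 0.2101]
tcp_rot: [[-0.182, 0.849, 0.496], [-0.102, 0.486, -0.868], [-0.978, -0.208, -0.001]]
force: [0.9, -0.5, -1.3]
opening: 0.157
```

```bash
python3 - <<'E'
from plan import *
plan((.587,.376,.21,Rt(30,-12)))
c=cam("wrist"); s=cam("scene"); cv2.imwrite("pics/w27.png",c["img"]); crop(s,240,60,400,180,5,"s27.png")
E
```

```text
t 39.8 p [0.5883 0.3713 0.2101] yaw 29.8 F [ 0.9 -0.5 -1.3] op 0.157 J [24. 42. 61. -1. 89. -6.]
shift [-0.2  1.2 -4.7] turn [-0.2 -0.1  0. ] |d| 5
```

View pics/w27.png

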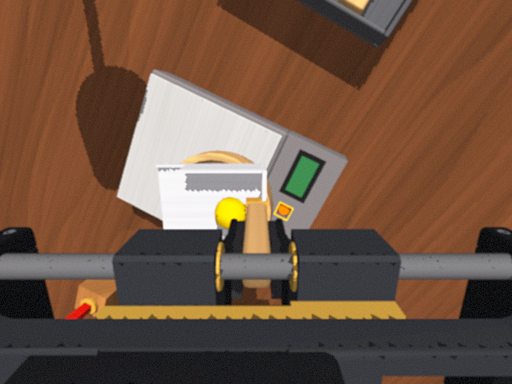

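View pics/s27.png

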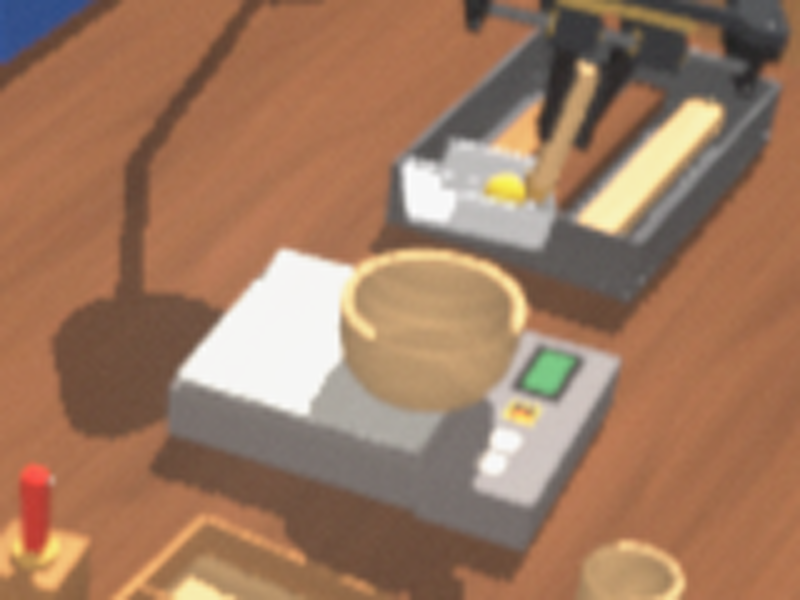

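```bash
python3 - <<'E'
from plan import *
s=cam("scene"); c=cam("wrist"); t=cam("top"); img=s["img"]; h,S,V=cv2.split(hsv(s))
crop(s,300,100,350,150,14,"s28.png"); crop(c,150,130,310,240,5,"w28.png"); crop(t,30,130,180,270,5,"t28.png")
print(ray(s,(326.4,119.2),.105))
sc0=np.array([.4875,.3175])
print("top-cam bias check: predicted key scene",proj(s,(.6101,.3281,.034)))
E
```

```text
[0.5436274  0.31941355 0.105     ]
top-cam bias check: predicted key scene [343.36324296 142.63103405]
```

View pics/s28.png

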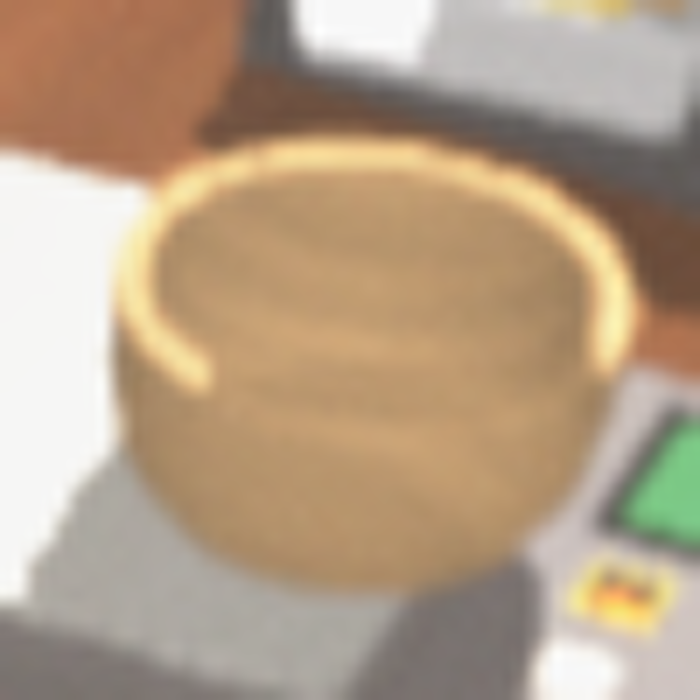

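View pics/w28.png

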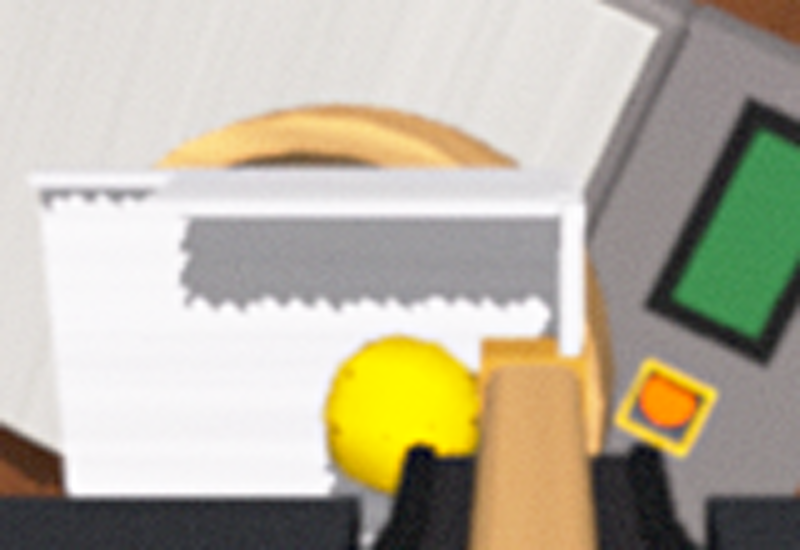

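View pics/t28.png

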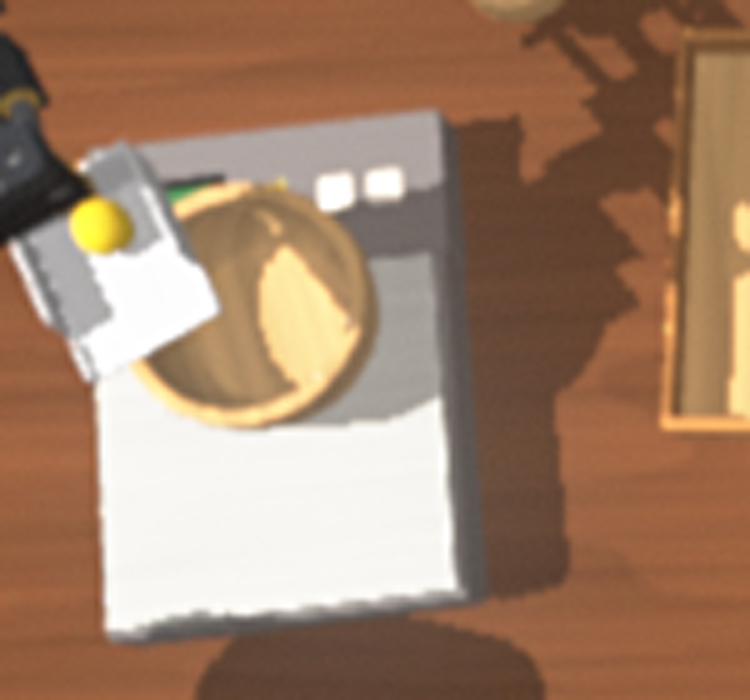

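The bowl has been knocked toward the panel: its rim is now centred near scene (326,119), about 5–6 cm +x of the platform centre. I'll measure it properly.

```bash
python3 - <<'E'
from plan import *
t=cam("top"); c=cam("wrist"); s=cam("scene")
print("top",ray(t,(30+255/5-.4,130+305.5/5-.4),.105)+[.0035,-.001,0])
# three rim points in top
for q in ((377,300),(255,183),(255,428)): print(ray(t,(30+q[0]/5-.4,130+q[1]/5-.4),.105))
# scene: rim left/right extremes
for q in ((115,280),(637,300),(370,135)): print("scene",ray(s,(300+q[0]/14-.5,100+q[1]/14-.5),.105))
# wrist: rim outer topmost and right side
for q in ((340,103),(612,375),(160,165),(520,165)): print("wrist",ray(c,(150+q[0]/5-.4,130+q[1]/5-.4),.105))
# platform from wrist: far corner of platform/panel line
print("plat corner",ray(c,(287,137),.05),ray(c,(155,71),.05),ray(c,(118,197),.05))
E
```

```text
top [0.54245821 0.30723638 0.105     ]
[0.54036036 0.24998306 0.105     ]
[0.5995122  0.31097609 0.105     ]
[0.47959713 0.30555064 0.105     ]
scene [0.4944765  0.28453967 0.105     ]
scene [0.59762926 0.34365949 0.105     ]
scene [0.51541806 0.37166434 0.105     ]
wrist [0.51721486 0.37269914 0.105     ]
wrist [0.5914481  0.35421157 0.105     ]
wrist [0.489807   0.34086907 0.105     ]
wrist [0.55430702 0.38127315 0.105     ]
plat corner [0.56717346 0.41146078 0.05      ] [0.3967603  0.39716974 0.05      ] [0.41176284 0.22372746 0.05      ]
```

```bash
cat >> plan.py <<'E'
def pour(L,yaw,th):
    t=np.radians(th); x,z=.0795,.0595
    dx=x*np.cos(t)-z*np.sin(t); dz=x*np.sin(t)+z*np.cos(t); y=np.radians(yaw)
    return (L[0]+dx*np.cos(y),L[1]+dx*np.sin(y),L[2]+dz,Rt(yaw,th))
E
python3 - <<'E'
from plan import *
L=(.556,.3235)
plan(pour((*L,.138),30,-12),pour((*L,.128),30,0),pour((*L,.122),30,8))
E
```

```text
t 40.2 p [0.5882 0.3726 0.2101] yaw 29.9 F [-1.4 -0.3 -0.9] op 0.157 J [24. 42. 61. -1. 89. -6.]
shift [21.9 43.3 26.3] turn [-0.1 -0.1 -0. ] |d| 55
shift [16.5 31.3 26.3] turn [-0.2 -0.1 12. ] |d| 44
shift [14.  21.5 26.4] turn [-0.2 -0.1 20. ] |d| 37
```

{"op": "play_rows", "data": {"motion": [[[2,10,6],[0,0,0],0],[[6,22,14],[0,0,0],0],[[12,34,21],[0,0,0],0],[[19,42,26],[0,0,0],0],[[22,43,26],[0,0,0],0],[[20,39,26],[0,0,4],0],[[18,35,26],[0,0,8],0],[[16,31,26],[0,0,12],0]]}}

```text
time_s: 41.0
position: [0.624, 0.3638, 0.1874]
tcp_rot: [[0.0, 0.867, 0.498], [0.003, 0.498, -0.867], [-1.0, 0.002, -0.002]]
force: [-0.1, -0.1, -1.8]
opening: 0.16
```

```bash
python3 - <<'E'
from plan import *
L=(.556,.3235)
plan(*[pour((*L,.120),30,t) for t in (6,12,18,24,30,36,42)])
s=cam("scene"); crop(s,270,70,390,160,6,"s29.png"); 
E
```

```text
t 41.0 p [0.624  0.3638 0.1874] yaw 29.9 F [-0.1 -0.1 -1.8] op 0.16 J [21. 40. 68.  0. 71. -9.]
shift [-0.1 -6.2  0.9] turn [-0.1 -0.1  5.9] |d| 6
shift [ -7.4 -13.6   0.9] turn [-0.2 -0.1 11.9] |d| 16
shift [-13.8 -21.8   0.9] turn [-0.2 -0.1 17.9] |d| 26
shift [-19.4 -30.6   0.9] turn [-0.2 -0.1 23.9] |d| 36
shift [-24.  -39.9   0.9] turn [-0.2 -0.1 29.9] |d| 47
shift [-27.6 -49.7   0.9] turn [-0.2 -0.1 35.9] |d| 57
shift [-30.1 -59.7   0.9] turn [-0.2 -0.1 41.9] |d| 67
```

View pics/s29.png

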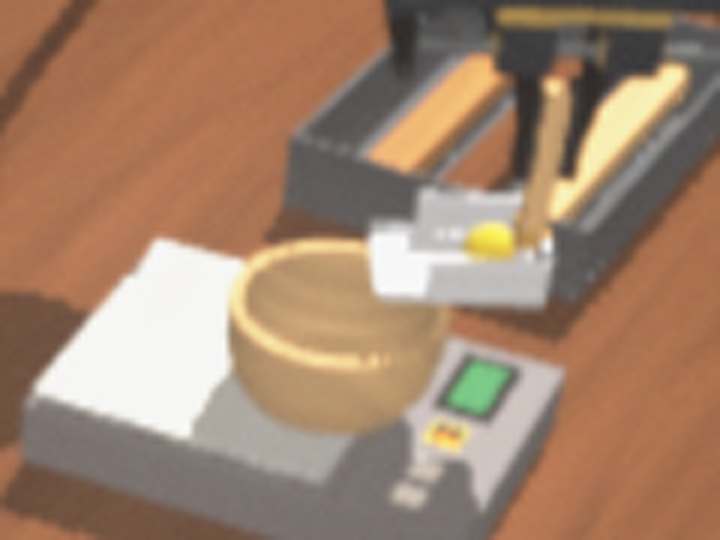

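{"op": "play_rows", "data": {"motion": [[[4,-4,1],[0,0,3],0],[[6,-7,1],[0,0,6],0],[[3,-10,1],[0,0,9],0],[[0,-14,1],[0,0,12],0],[[-3,-18,1],[0,0,15],0],[[-6,-22,1],[0,0,18],0],[[-9,-26,1],[0,0,21],0],[[-12,-31,1],[0,0,24],0]]}}

```text
time_s: 41.85
position: [0.5978, 0.3476, 0.1999]
tcp_rot: [[0.352, 0.792, 0.498], [0.205, 0.454, -0.867], [-0.913, 0.407, -0.002]]
force: [0.1, 0.7, -1.0]
opening: 0.156
```

```bash
python3 - <<'E'
from plan import *
L=(.556,.3235)
plan(*[pour((*L,.114),30,t) for t in (30,36,42,48)])
s=cam("scene"); crop(s,270,70,390,160,6,"s30.png"); 
E
```

```text
t 41.85 p [0.5978 0.3476 0.1999] yaw 29.8 F [ 0.1  0.7 -1. ] op 0.156 J [ 19.  29.  93.   8.  34. -17.]
shift [-8.6 -6.2 -0. ] turn [-0.2 -0.1  6. ] |d| 11
shift [-15.9 -13.7  -0. ] turn [-0.2 -0.1 12. ] |d| 21
shift [-22.3 -21.8  -0. ] turn [-0.2 -0.  18. ] |d| 31
shift [-27.9 -30.6   0. ] turn [-0.2 -0.  24. ] |d| 41
```

View pics/s30.png

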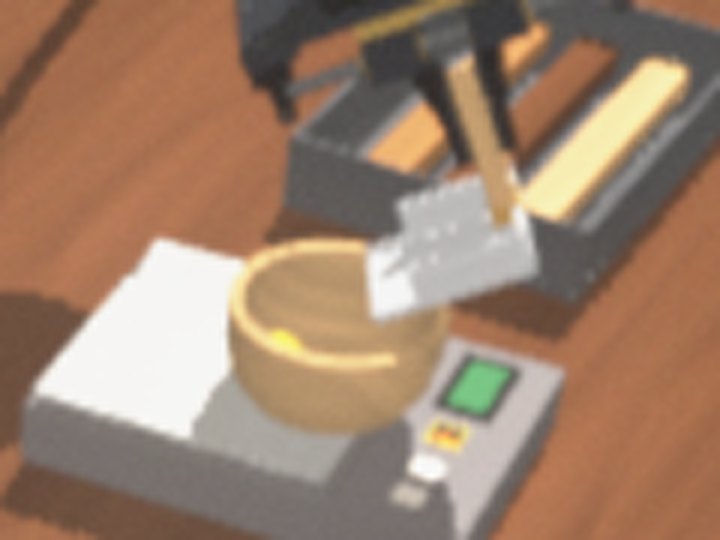

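The yellow bead is in the bowl (s30 (285,340)) and the scoop is empty. I tilt back, rise and go to the +y lane.

```bash
python3 - <<'E'
from plan import *
L=(.556,.3235)
plan(pour((*L,.15),30,10),pour((*L,.17),30,0))
E
```

```text
t 41.9 p [0.5949 0.3465 0.1989] yaw 29.8 F [-2.6 -1.2 -2. ] op 0.158 J [ 19.  29.  94.   8.  34. -17.]
shift [-12.3  30.3   0.4] turn [ -0.1  -0.1 -13.8] |d| 33
shift [-14.1  43.7   0.3] turn [ -0.1  -0.1 -23.8] |d| 46
```

{"op": "play_rows", "data": {"motion": [[[-6,8,0],[0,0,-4],0],[[-10,18,0],[0,0,-9],0],[[-12,30,0],[0,0,-14],0],[[-14,40,0],[0,0,-20],0],[[-14,44,0],[0,0,-24],0],[[-14,44,0],[0,0,-24],0]]}}

```text
time_s: 42.5
position: [0.6306, 0.3658, 0.2304]
tcp_rot: [[0.001, 0.867, 0.498], [0.002, 0.498, -0.867], [-1.0, 0.002, -0.001]]
force: [-0.5, -0.1, -1.5]
opening: 0.16
```

```bash
python3 - <<'E'
from plan import *
plan((.66,.2,.25,10),sc(51,38.5,.12))
E
```

```text
t 42.5 p [0.6306 0.3658 0.2304] yaw 29.9 F [-0.5 -0.1 -1.5] op 0.16 J [21. 38. 65.  0. 77. -9.]
shift [-19.9 -57.  158.4] turn [19.9 -0.1 -0.1] |d| 170
shift [  48.4 -100.1  275.2] turn [31.6 -0.1 -0.1] |d| 297
```

{"op": "play_rows", "data": {"motion": [[[0,-15,40],[5,0,0],0],[[0,-30,80],[10,0,0],0],[[0,-46,125],[15,0,0],0],[[0,-62,170],[20,0,0],0],[[0,-78,213],[25,0,0],0],[[0,-92,250],[30,0,0],0],[[10,-100,275],[31.6,0,0],0],[[40,-100,275],[31.6,0,0],0]]}}

```text
time_s: 43.3
position: [0.6809, 0.0715, 0.193]
tcp_rot: [[0.008, 0.999, -0.036], [-0.0, -0.036, -0.999], [-1.0, 0.008, 0.0]]
force: [-0.1, 0.1, -1.4]
opening: 0.16
```

{"op": "play_rows", "data": {"motion": [[[0,0,0],[0,0,0],0],[[0,0,0],[0,0,0],0],[[0,0,0],[0,0,0],0]]}}

```text
time_s: 43.6
position: [0.6785, 0.0772, 0.1913]
tcp_rot: [[0.001, 1.0, -0.029], [0.002, -0.029, -1.0], [-1.0, 0.001, -0.002]]
force: [0.3, 0.6, -1.2]
opening: 0.159
```

```bash
python3 - <<'E'
from plan import *
where(); plan(sc(51,38.5,.048),sc(51,38.5,.011))
c=cam("wrist"); cv2.imwrite("pics/w31.png",c["img"]); h,S,V=cv2.split(hsv(c))
m=(h>=5)&(h<=16)&(S>190)&(V>150)
for a,ce,_ in blobs(m,100): print(a,ce,(rot(1.7)@(ray(c,ce,.0185)[:2]-TC)*1000).round(1))
for q in ((-105,79.5),(105,79.5),(105,0)):
    w=TC+rot(TY)@(np.array(q)/1000); print(q,proj(c,(*w,.034)).round(1))
E
```

```text
scoop local mm [48.7 38.3] z 0.1298 yaw -1.7
t 43.6 p [0.6785 0.0772 0.1913] yaw -1.7 F [ 0.3  0.6 -1.2] op 0.159 J [-3. 37. 75.  0. 68. -1.]
shift [81.8  2.3 -0.1] turn [ 0.  -0.1 -0.1] |d| 82
shift [118.8   2.2  -0. ] turn [ 0.  -0.1 -0.1] |d| 119
(-105, 79.5) [ 86.7 139.7]
(105, 79.5) [273.5 139.7]
(105, 0) [272.3 206.3]
```

View pics/w31.png

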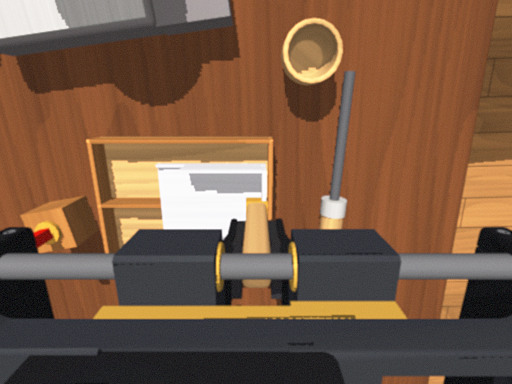

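{"op": "play_rows", "data": {"motion": [[[25,2,0],[0,0,0],0],[[55,2,0],[0,0,0],0],[[75,2,0],[0,0,0],0],[[82,2,0],[0,0,0],0],[[82,2,0],[0,0,0],0],[[82,2,0],[0,0,0],0]]}}

```text
time_s: 44.25
position: [0.6813, 0.0768, 0.1097]
tcp_rot: [[0.002, 1.0, -0.03], [0.002, -0.03, -1.0], [-1.0, 0.002, -0.002]]
force: [1.1, -0.7, -0.2]
opening: 0.159
```

```bash
python3 - <<'E'
from plan import *
where(); plan(sc(51,38.5,.011))
c=cam("wrist"); crop(c,60,80,330,250,2.9,"w32.png"); s=cam("scene"); crop(s,230,140,350,230,6,"s32.png")
E
```

```text
scoop local mm [51.5 37.9] z 0.0482 yaw -1.7
t 44.25 p [0.6813 0.0768 0.1097] yaw -1.7 F [ 1.1 -0.7 -0.2] op 0.159 J [-3. 42. 78.  0. 60. -1.]
shift [37.2 -0.6 -0.5] turn [-0.  -0.1 -0.1] |d| 37
```

View pics/w32.png

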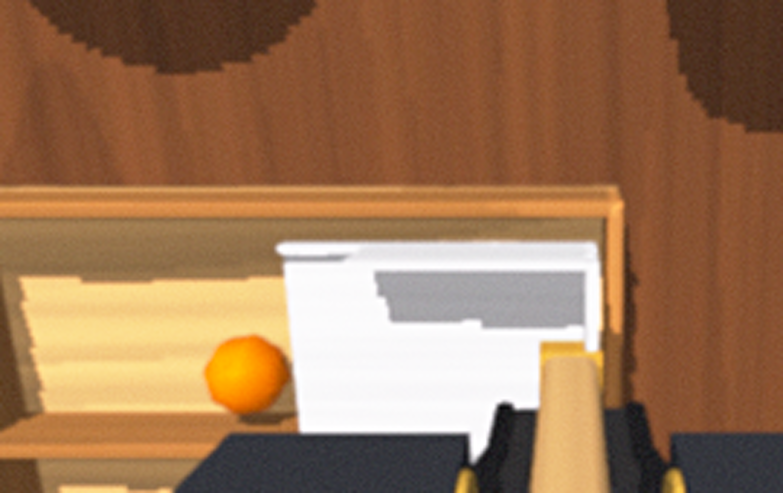

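View pics/s32.png

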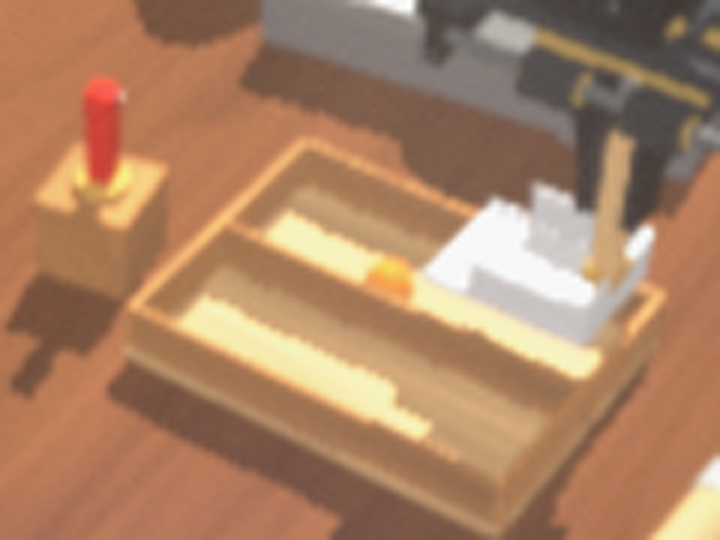

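{"op": "play_rows", "data": {"motion": [[[10,-0.5,-0.5],[0,0,0],0],[[22,-0.5,-0.5],[0,0,0],0],[[33,-0.5,-0.5],[0,0,0],0],[[37,-0.5,-0.5],[0,0,0],0],[[39,-0.5,-0.5],[0,0,0],0],[[39,-0.5,-0.5],[0,0,0],0]]}}

```text
time_s: 44.95
position: [0.6794, 0.077, 0.0684]
tcp_rot: [[-0.001, 1.0, -0.031], [0.002, -0.031, -1.0], [-1.0, -0.001, -0.002]]
force: [0.0, 0.5, -1.4]
opening: 0.153
```

```bash
python3 - <<'E'
from plan import *
where(); plan(sc(51,38.5,.0059))
c=cam("wrist"); crop(c,60,80,330,250,2.9,"w33.png")
E
```

```text
scoop local mm [49.6 38.1] z 0.0069 yaw -1.7
t 44.95 p [0.6794 0.077  0.0684] yaw -1.7 F [ 0.   0.5 -1.4] op 0.153 J [-3. 45. 79.  0. 56. -1.]
shift [ 1.   1.4 -0.4] turn [-0.  -0.1  0.1] |d| 2
```

View pics/w33.png

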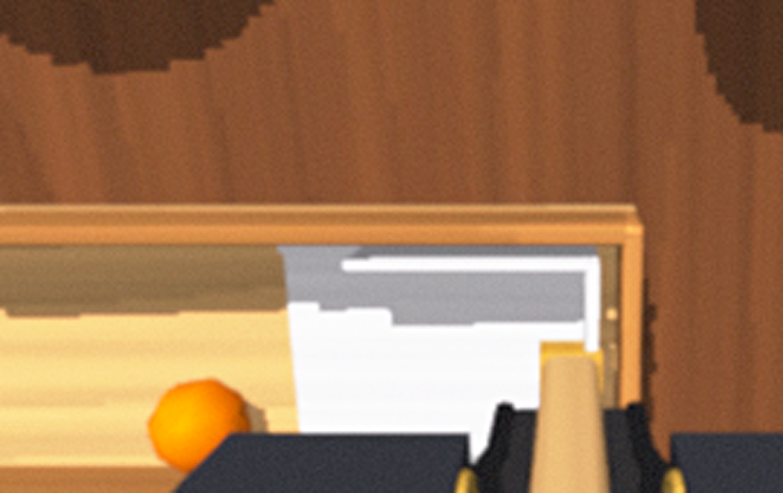

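{"op": "play_rows", "data": {"motion": [[[1,0,-0.4],[0,0,0],0],[[1.7,0,-0.4],[0,0,0],0],[[1.7,0,-0.4],[0,0,0],0]]}}

```text
time_s: 45.3
position: [0.6797, 0.0775, 0.0676]
tcp_rot: [[-0.0, 1.0, -0.03], [0.002, -0.03, -1.0], [-1.0, -0.0, -0.002]]
force: [-0.2, 0.1, -1.5]
opening: 0.157
```

{"op": "play_rows", "data": {"motion": [[[1,0,0],[0,0,0],0],[[1,0,0],[0,0,0],0]]}}

```text
time_s: 45.5
position: [0.6799, 0.0774, 0.0674]
tcp_rot: [[0.0, 1.0, -0.03], [0.002, -0.03, -1.0], [-1.0, 0.0, -0.002]]
force: [-0.6, -0.6, 3.7]
opening: 0.162
```

{"op": "play_rows", "data": {"motion": [[[0,-5,1],[0,0,0],0],[[0,-12,1.5],[0,0,0],0],[[0,-20,1.5],[0,0,0],0],[[0,-28,1.5],[0,0,0],0],[[0,-36,1.5],[0,0,0],0],[[0,-44,1.5],[0,0,0],0],[[0,-52,1.5],[0,0,0],0],[[0,-58,1.5],[0,0,0],0]]}}

```text
time_s: 46.3
position: [0.6223, 0.0774, 0.0675]
tcp_rot: [[0.003, 1.0, -0.031], [0.001, -0.031, -1.0], [-1.0, 0.003, -0.001]]
force: [4.6, -1.1, 4.9]
opening: 0.156
```

```bash
python3 - <<'E'
from plan import *
where(); plan(sc(-57.5,37.5,.0059))
c=cam("wrist"); crop(c,60,80,330,250,2.9,"w34.png"); s=cam("scene"); crop(s,230,140,350,230,6,"s34.png")
E
```

```text
scoop local mm [-7.5 36.8] z 0.006 yaw -1.7
t 46.3 p [0.6223 0.0774 0.0675] yaw -1.7 F [ 4.6 -1.1  4.9] op 0.156 J [-3. 42. 89.  0. 50. -1.]
shift [ -0.1 -50.   -0.6] turn [-0.  -0.1 -0.2] |d| 50
```

View pics/w34.png

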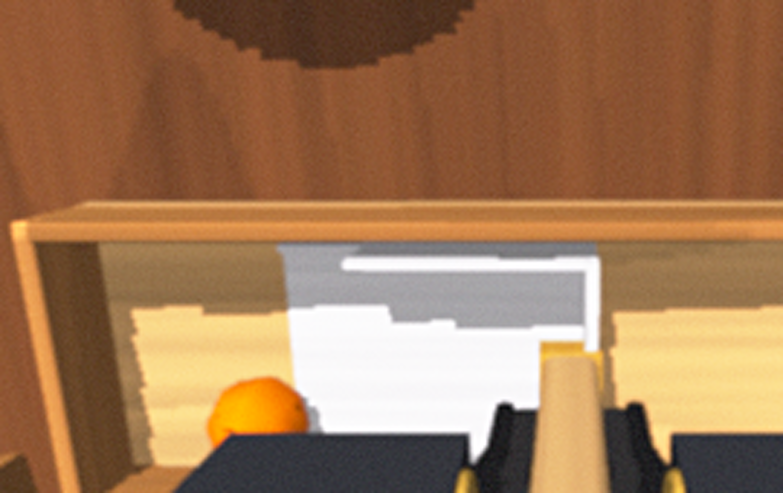

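View pics/s34.png

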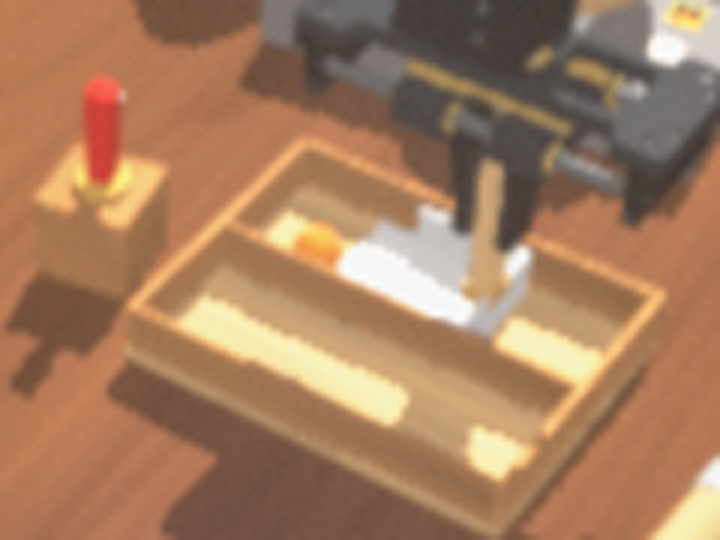

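{"op": "play_rows", "data": {"motion": [[[0,-5,0],[0,0,0],0],[[0,-10,0],[0,0,0],0],[[0,-15,0],[0,0,0],0],[[0,-20,-0.3],[0,0,0],0],[[0,-25,-0.3],[0,0,0],0],[[0,-30,-0.3],[0,0,0],0],[[0,-35,-0.3],[0,0,0],0],[[0,-39,-0.3],[0,0,0],0]]}}

```text
time_s: 47.2
position: [0.5838, 0.0789, 0.0675]
tcp_rot: [[0.004, 1.0, -0.031], [0.001, -0.031, -1.0], [-1.0, 0.004, -0.001]]
force: [4.5, -0.6, 5.7]
opening: 0.154
```

{"op": "play_rows", "data": {"motion": [[[0,-3,0],[0,0,0],0],[[0,-6,0],[0,0,0],0],[[0,-9,0],[0,0,0],0],[[0,-11,0],[0,0,0],0],[[0,-12,0],[0,0,0],0],[[0,-13,0],[0,0,0],0],[[0,-13,0],[0,0,0],0]]}}

```text
time_s: 47.9
position: [0.5713, 0.0793, 0.0675]
tcp_rot: [[0.004, 1.0, -0.031], [0.001, -0.031, -1.0], [-1.0, 0.004, -0.002]]
force: [4.4, -1.2, 5.6]
opening: 0.155
```

```bash
python3 - <<'E'
from plan import *
where(); plan()
c=cam("wrist"); crop(c,60,80,330,250,2.9,"w35.png"); s=cam("scene"); crop(s,230,140,350,230,6,"s35.png")
E
```

```text
scoop local mm [-58.5  37.2] z 0.006 yaw -1.8
t 47.9 p [0.5713 0.0793 0.0675] yaw -1.8 F [ 4.4 -1.2  5.6] op 0.155 J [-3. 39. 96.  0. 45. -2.]
```

View pics/w35.png

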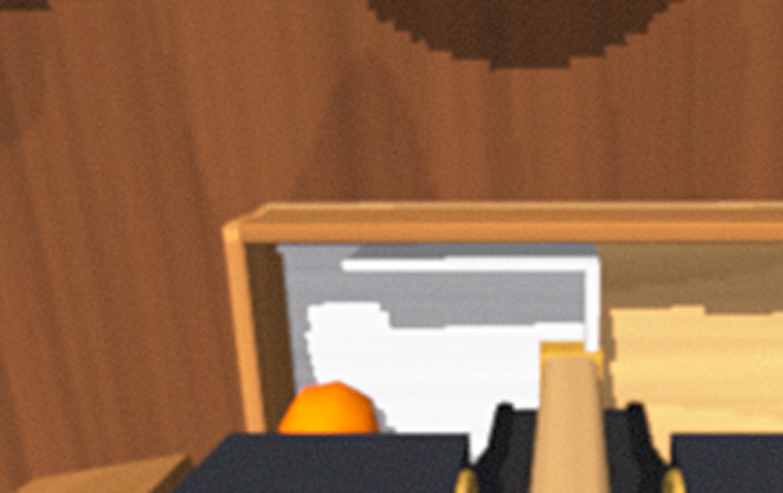

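View pics/s35.png

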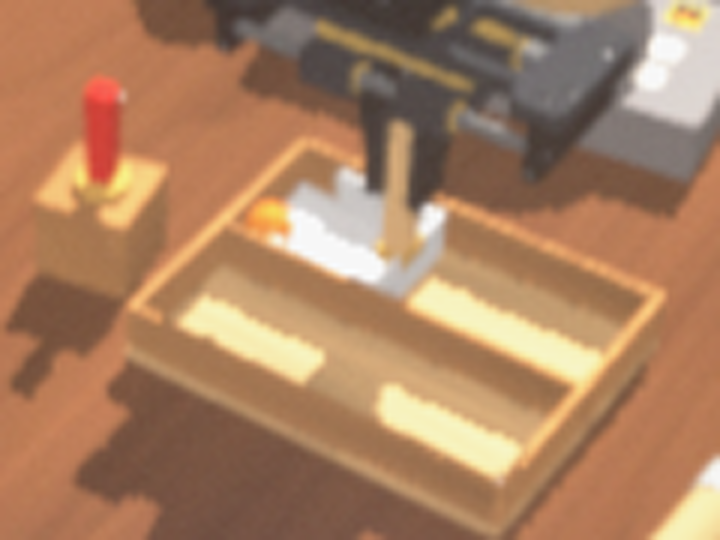

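{"op": "play_rows", "data": {"motion": [[[0,-1,0],[0,0,0],0],[[0,-1,0],[0,0,0],0],[[-0.5,3,0],[0,0,-3],0],[[-1,6,0],[0,0,-6],0],[[-1.5,9.5,0],[0,0,-9],0],[[-2,13,0],[0,0,-12],0],[[-2,13,0],[0,0,-12],0],[[-2,13,0],[0,0,-12],0]]}}

```text
time_s: 48.8
position: [0.5822, 0.0792, 0.0676]
tcp_rot: [[-0.208, 0.978, -0.03], [0.008, -0.029, -1.0], [-0.978, -0.208, -0.002]]
force: [2.5, 0.1, -2.8]
opening: 0.157
```

```bash
python3 - <<'E'
from plan import *
plan()
c=cam("wrist"); crop(c,60,80,330,250,2.9,"w36.png"); s=cam("scene"); crop(s,230,140,350,230,6,"s36.png")
E
```

```text
t 48.8 p [0.5822 0.0792 0.0676] yaw -1.7 F [ 2.5  0.1 -2.8] op 0.157 J [-3. 44. 85. -0. 63. -1.]
```

View pics/w36.png

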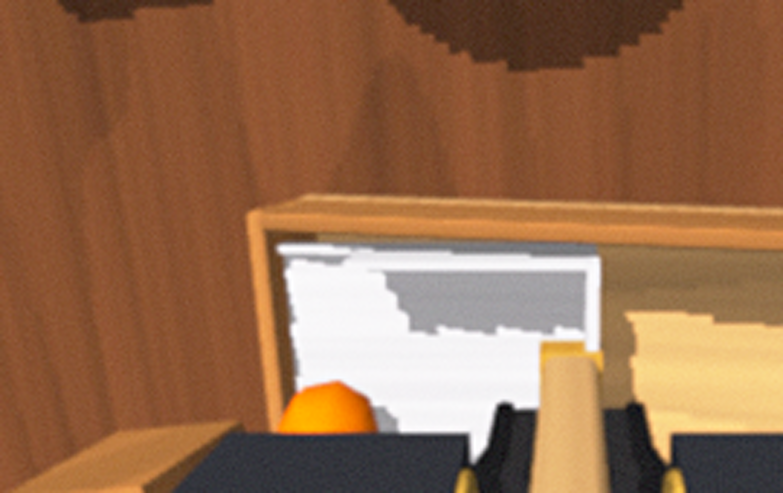

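View pics/s36.png

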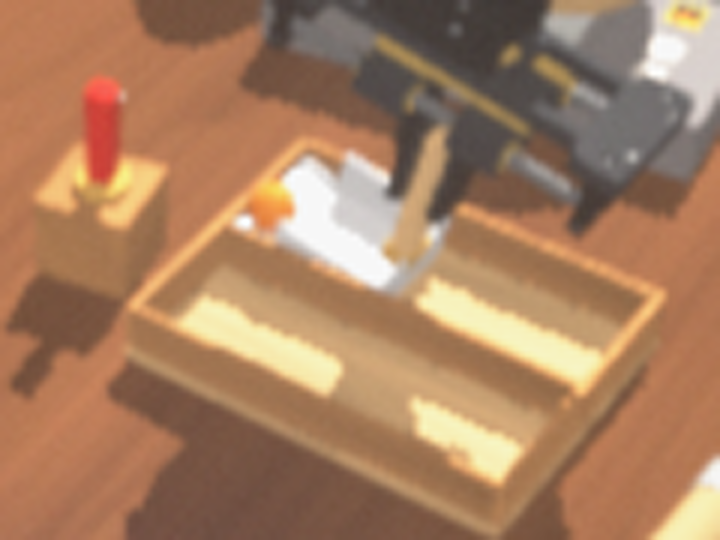

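{"op": "play_rows", "data": {"motion": [[[-1,2,0],[0,0,-2],0],[[-1.5,4,0],[0,0,-4],0],[[-2,6,0],[0,0,-6],0],[[-2.7,8,0],[0,0,-8],0],[[-2.7,9,0],[0,0,-8],0],[[-2.7,10,0],[0,0,-8],0]]}}

```text
time_s: 49.5
position: [0.5913, 0.079, 0.0687]
tcp_rot: [[-0.345, 0.938, -0.03], [0.012, -0.028, -1.0], [-0.939, -0.345, -0.002]]
force: [0.3, 0.7, -1.7]
opening: 0.155
```

```bash
python3 - <<'E'
from plan import *
s=bot.read_state();p=s["position"]
plan((p[0],p[1],p[2]+.07,Rt(-1.8,-20)))
c=cam("wrist"); crop(c,60,80,330,250,2.9,"w37.png"); s=cam("scene"); crop(s,230,140,350,230,6,"s37.png")
E
```

```text
t 49.5 p [0.5913 0.079  0.0687] yaw -1.7 F [ 0.3  0.7 -1.7] op 0.155 J [-3. 48. 77. -0. 76. -1.]
shift [-65.7 -24.1  -0.1] turn [ 0.1 -0.1  0.2] |d| 70
```

View pics/w37.png

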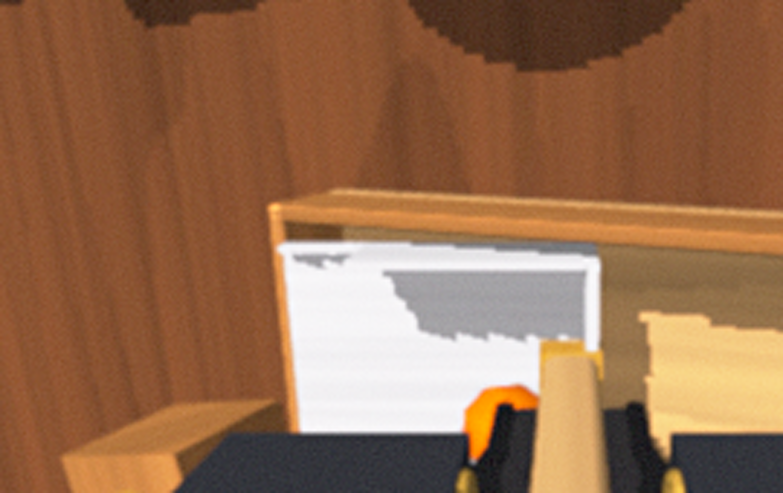

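View pics/s37.png

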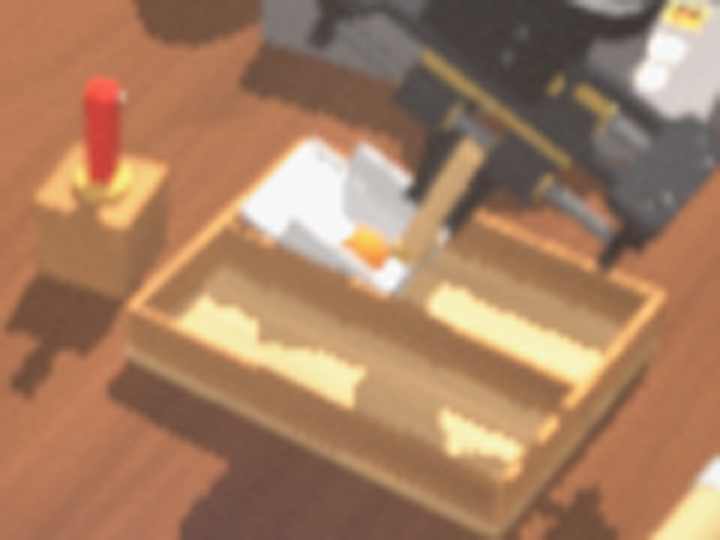

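{"op": "play_rows", "data": {"motion": [[[-5,-2,0],[0,0,0],0],[[-14,-5,0],[0,0,0],0],[[-27,-10,0],[0,0,0],0],[[-42,-16,0],[0,0,0],0],[[-60,-22,0],[0,0,0],0],[[-80,-29,0],[0,0,0],0],[[-100,-36,0],[0,0,0],0],[[-115,-42,0],[0,0,0],0]]}}

```text
time_s: 50.4
position: [0.5936, 0.0786, 0.1944]
tcp_rot: [[-0.339, 0.94, -0.03], [0.012, -0.028, -1.0], [-0.941, -0.339, -0.002]]
force: [-0.4, 0.3, -1.7]
opening: 0.162
```

```bash
python3 - <<'E'
from plan import *
L=(.556,.3235)
plan((.60,.20,.215,Rt(15,-12)),pour((*L,.165),30,-12))
s=cam("scene"); crop(s,230,60,390,200,5,"s38.png")
E
```

```text
t 50.4 p [0.5936 0.0786 0.1944] yaw -1.7 F [-0.4  0.3 -1.7] op 0.162 J [-3. 39. 73. -0. 88. -1.]
shift [ -20.1   -4.4 -121.5] turn [-16.1  -4.7   7.8] |d| 123
shift [ -21.8   25.8 -291. ] turn [-30.5  -8.8   7.6] |d| 293
```

View pics/s38.png

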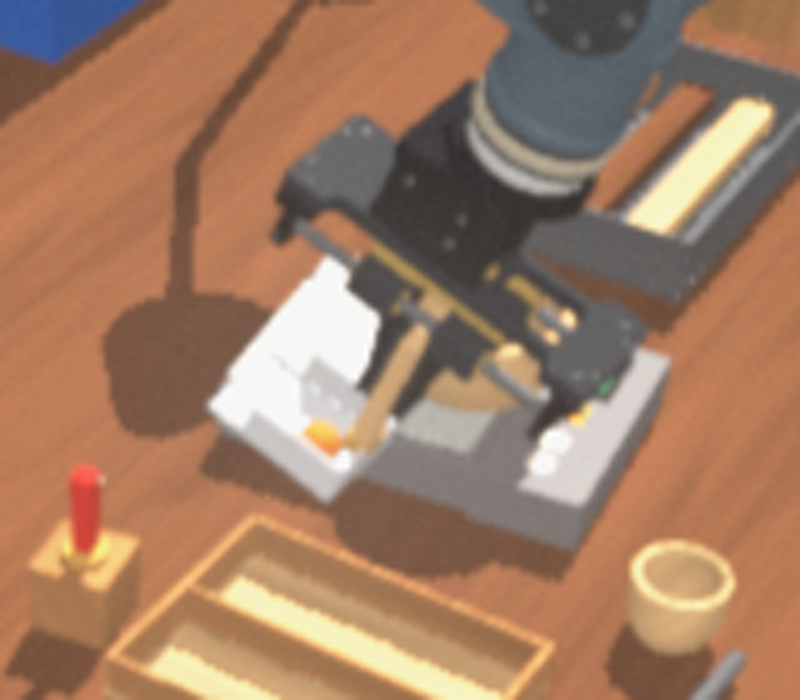

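{"op": "play_rows", "data": {"motion": [[[-4,-1,-10],[-1,0,1],0],[[-8,-2,-26],[-3,-1,2],0],[[-12,-3,-44],[-6,-2,3],0],[[-16,-4,-66],[-9,-3,5],0],[[-20,-4,-90],[-12,-4,6],0],[[-20,-4,-110],[-15,-4.5,7.5],0],[[-20,-4,-121],[-16,-4.7,7.8],0],[[-20,-4,-121],[-16,-4.7,7.8],0]]}}

```text
time_s: 51.25
position: [0.5985, 0.2013, 0.2112]
tcp_rot: [[-0.205, 0.944, 0.26], [-0.054, 0.254, -0.966], [-0.977, -0.212, -0.001]]
force: [1.6, -0.5, -1.2]
opening: 0.159
```

```bash
python3 - <<'E'
from plan import *
L=(.556,.3235)
plan(pour((*L,.165),30,-12))
E
```

```text
t 51.25 p [0.5985 0.2013 0.2112] yaw 15.1 F [ 1.6 -0.5 -1.2] op 0.159 J [ 9. 37. 72. -1. 83. -6.]
shift [ -11.9   77.  -152.3] turn [-14.6  -3.2   0.2] |d| 171
```

{"op": "play_rows", "data": {"motion": [[[-1,6,-10],[-1,0,0],0],[[-3,16,-30],[-3,-0.7,0],0],[[-5,28,-54],[-5.5,-1.2,0],0],[[-7,41,-80],[-8,-1.8,0],0],[[-9,54,-106],[-10.5,-2.3,0],0],[[-11,66,-130],[-13,-2.8,0],0],[[-12,74,-146],[-14.5,-3.2,0],0],[[-12,77,-152],[-14.5,-3.2,0],0]]}}

```text
time_s: 52.05
position: [0.636, 0.368, 0.2063]
tcp_rot: [[-0.183, 0.848, 0.497], [-0.105, 0.486, -0.868], [-0.977, -0.211, 0.0]]
force: [0.1, 0.1, -1.6]
opening: 0.162
```

{"op": "play_rows", "data": {"motion": [[[0,0,0],[0,0,0],0],[[0,0,0],[0,0,0],0]]}}

```text
time_s: 52.25
position: [0.6358, 0.365, 0.2069]
tcp_rot: [[-0.184, 0.849, 0.495], [-0.106, 0.484, -0.869], [-0.977, -0.212, 0.001]]
force: [-0.6, -1.3, -2.0]
opening: 0.158
```

```bash
python3 - <<'E'
from plan import *
L=(.556,.3235)
plan(pour((*L,.165),30,-12),pour((*L,.138),30,-12),pour((*L,.122),30,0))
s=cam("scene"); crop(s,270,70,390,160,6,"s39.png"); t=cam("top"); crop(t,30,130,180,270,5,"t39.png")
E
```

```text
t 52.25 p [0.6358 0.365  0.2069] yaw 29.7 F [-0.6 -1.3 -2. ] op 0.158 J [22. 46. 54. -2. 93. -8.]
shift [ 0.2  0.3 -4. ] turn [-0.3  0.   0.2] |d| 4
shift [26.6  6.  -4. ] turn [-0.3  0.   0.2] |d| 28
shift [27.1 -4.8 -3.9] turn [-0.3  0.  12.2] |d| 28
```

View pics/s39.png

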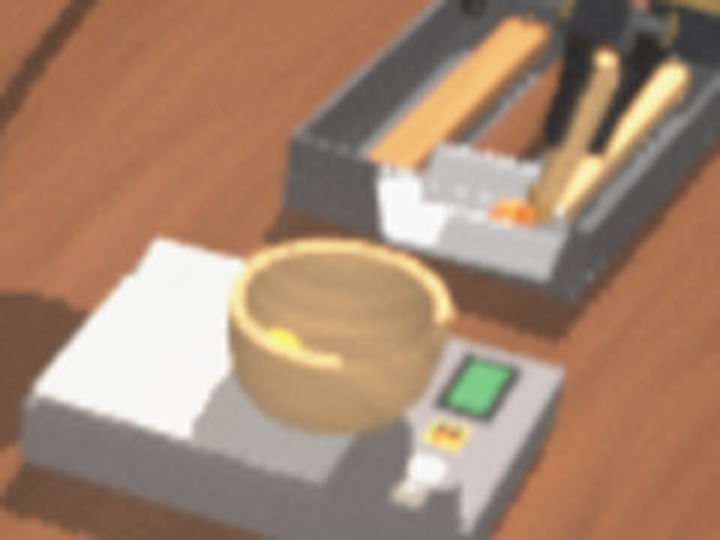

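View pics/t39.png

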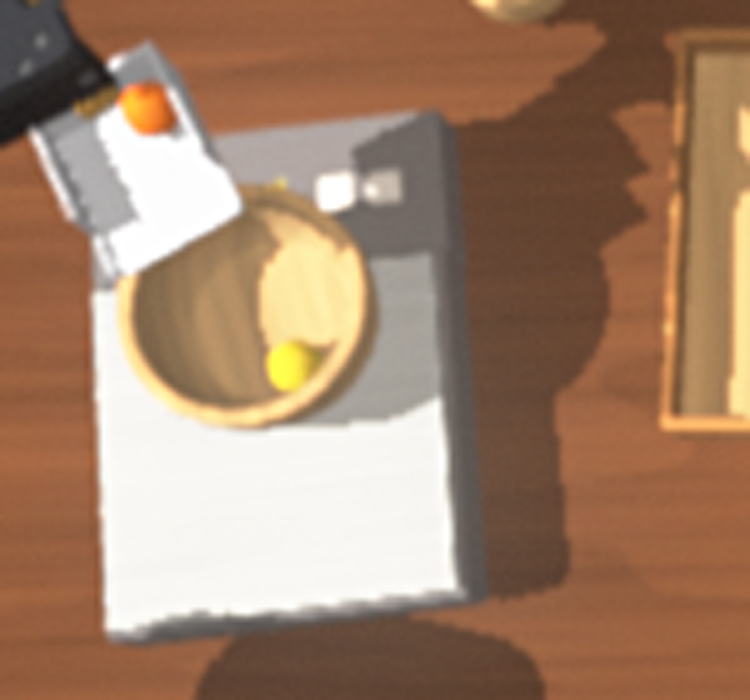

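```bash
python3 - <<'E'
from plan import *
L=(.545,.3235)
plan(*[pour((*L,z),30,t) for z,t in ((.138,-12),(.13,-8),(.122,-4),(.118,0),(.114,3))])
E
```

```text
t 52.35 p [0.636  0.3648 0.2074] yaw 29.6 F [-0.2 -0.1 -1.6] op 0.159 J [22. 46. 54. -2. 93. -8.]
shift [29.1 -3.3 -9.7] turn [-0.3 -0.   0.2] |d| 31
shift [31.5 -6.  -9.6] turn [-0.3  0.   4.2] |d| 34
shift [34.3 -9.  -9.6] turn [-0.3  0.   8.2] |d| 37
shift [ 33.5 -13.2  -9.6] turn [-0.3  0.  12.2] |d| 37
shift [ 34.1 -16.4  -9.6] turn [-0.3  0.  15.2] |d| 39
```

{"op": "play_rows", "data": {"motion": [[[6,-1,-3],[0,0,0],0],[[15,-2,-7],[0,0,0],0],[[24,-3,-9.6],[0,0,0],0],[[29,-3,-9.6],[0,0,0],0],[[31.5,-6,-9.6],[0,0,4],0],[[34,-9,-9.6],[0,0,8],0],[[33.5,-13,-9.6],[0,0,12],0],[[34,-16,-9.6],[0,0,15],0]]}}

```text
time_s: 53.15
position: [0.6102, 0.363, 0.1773]
tcp_rot: [[0.044, 0.867, 0.497], [0.024, 0.496, -0.868], [-0.999, 0.051, 0.001]]
force: [0.2, -0.1, -1.4]
opening: 0.16
```

```bash
python3 - <<'E'
from plan import *
L=(.545,.3235)
plan(*[pour((*L,z),30,t) for z,t in ((.113,6),(.113,9),(.113,12),(.113,16),(.113,20),(.113,24),(.113,28),(.113,32))])
s=cam("scene"); crop(s,270,70,390,160,6,"s40.png"); t=cam("top"); crop(t,30,130,180,270,5,"t40.png")
E
```

```text
t 53.15 p [0.6102 0.363  0.1773] yaw 29.8 F [ 0.2 -0.1 -1.4] op 0.16 J [22. 38. 74.  0. 65. -8.]
shift [-3.4 -3.2  1.7] turn [-0.2  0.1  3.1] |d| 5
shift [-7.3 -6.7  1.7] turn [-0.2  0.1  6.1] |d| 10
shift [-11.  -10.3   1.7] turn [-0.2  0.1  9.1] |d| 15
shift [-15.6 -15.4   1.7] turn [-0.2  0.1 13.1] |d| 22
shift [-19.9 -20.9   1.8] turn [-0.2  0.1 17.1] |d| 29
shift [-23.8 -26.6   1.8] turn [-0.2  0.1 21.1] |d| 36
shift [-27.3 -32.6   1.8] turn [-0.2  0.1 25.1] |d| 43
shift [-30.3 -38.9   1.8] turn [-0.2  0.1 29.1] |d| 49
```

View pics/t40.png

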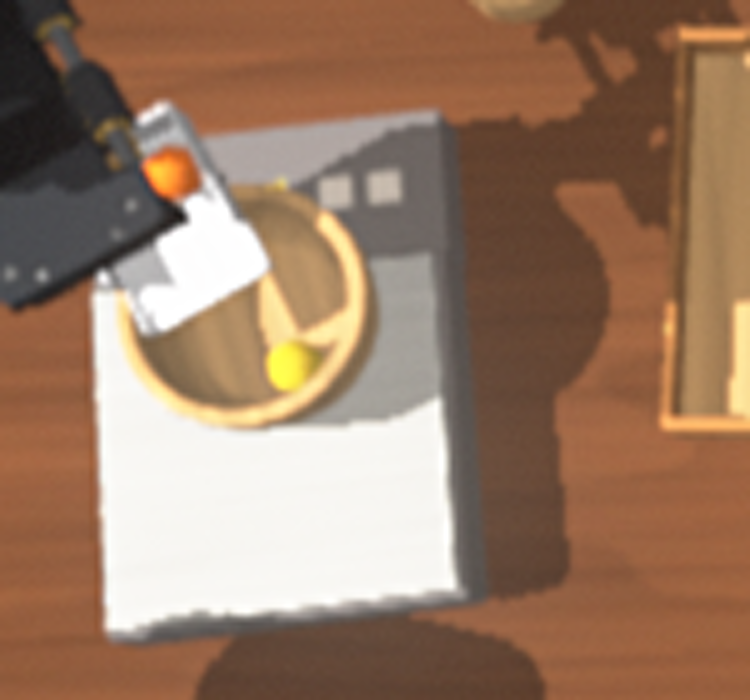

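{"op": "play_rows", "data": {"motion": [[[-3.5,-3,1.7],[0,0,3],0],[[-7,-7,1.7],[0,0,6],0],[[-11,-10,1.7],[0,0,9],0],[[-15.5,-15,1.7],[0,0,13],0],[[-20,-21,1.8],[0,0,17],0],[[-24,-26.5,1.8],[0,0,21],0],[[-27,-32.5,1.8],[0,0,25],0],[[-30,-39,1.8],[0,0,29],0]]}}

```text
time_s: 54.05
position: [0.5774, 0.342, 0.2059]
tcp_rot: [[0.46, 0.736, 0.497], [0.262, 0.422, -0.868], [-0.848, 0.529, 0.001]]
force: [-0.5, 1.4, -0.7]
opening: 0.159
```

```bash
python3 - <<'E'
from plan import *
L=(.545,.3235)
plan(pour((*L,.15),30,15),pour((*L,.17),30,0))
s=cam("scene"); crop(s,270,70,390,160,6,"s41.png"); t=cam("top"); crop(t,30,130,180,270,5,"t41.png")
E
```

```text
t 54.05 p [0.5774 0.342  0.2059] yaw 29.8 F [-0.5  1.4 -0.7] op 0.159 J [ 18.  27. 102.  17.  21. -26.]
shift [-6.  32.1 -0.2] turn [ -0.2   0.1 -17. ] |d| 33
shift [ 2.3 48.2 -0.3] turn [ -0.2   0.1 -32. ] |d| 48
```

View pics/t41.png

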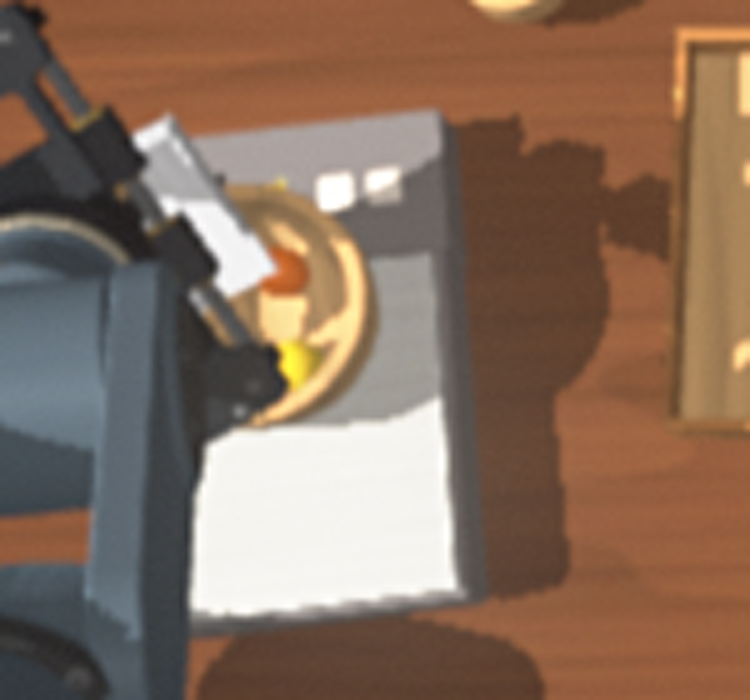

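View pics/s41.png

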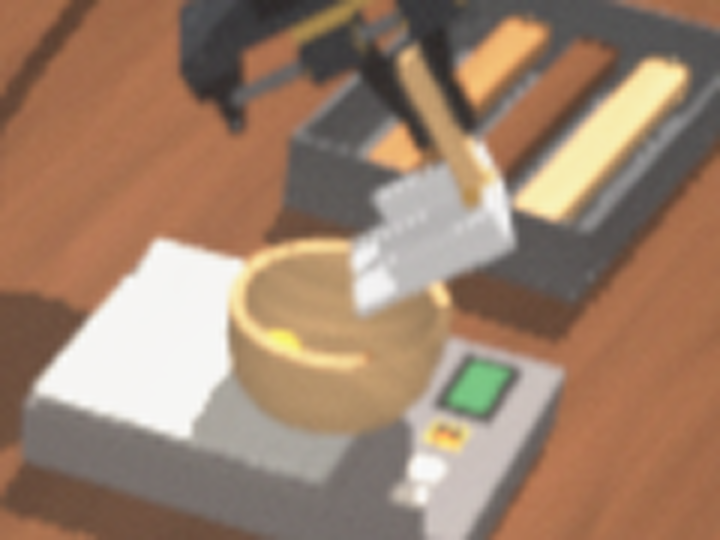

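{"op": "play_rows", "data": {"motion": [[[-10,8,0],[0,0,-2],0],[[-15,20,0],[0,0,-8],0],[[-8,32,0],[0,0,-16],0],[[-2,42,0],[0,0,-24],0],[[2,48,0],[0,0,-32],0],[[2,48,0],[0,0,-32],0],[[2,48,0],[0,0,-32],0]]}}

```text
time_s: 54.85
position: [0.6144, 0.3629, 0.228]
tcp_rot: [[-0.002, 0.868, 0.496], [-0.003, 0.496, -0.868], [-1.0, -0.003, 0.002]]
force: [0.2, -0.2, -1.0]
opening: 0.16
```

```bash
python3 - <<'E'
from plan import *
plan((.66,.1,.25,0),(.6803,-.2257,.20,-6.9))
c=cam("wrist"); cv2.imwrite("pics/w42.png",c["img"]); t=cam("top"); crop(t,30,130,180,270,5,"t42.png")
E
```

```text
t 54.85 p [0.6144 0.3629 0.228 ] yaw 29.7 F [ 0.2 -0.2 -1. ] op 0.16 J [22. 37. 67. -0. 76. -8.]
shift [-21.2 -90.9 250.9] turn [29.7  0.2  0.1] |d| 268
shift [  29.8 -234.6  543.7] turn [36.6  0.2  0.1] |d| 593
```

View pics/t42.png

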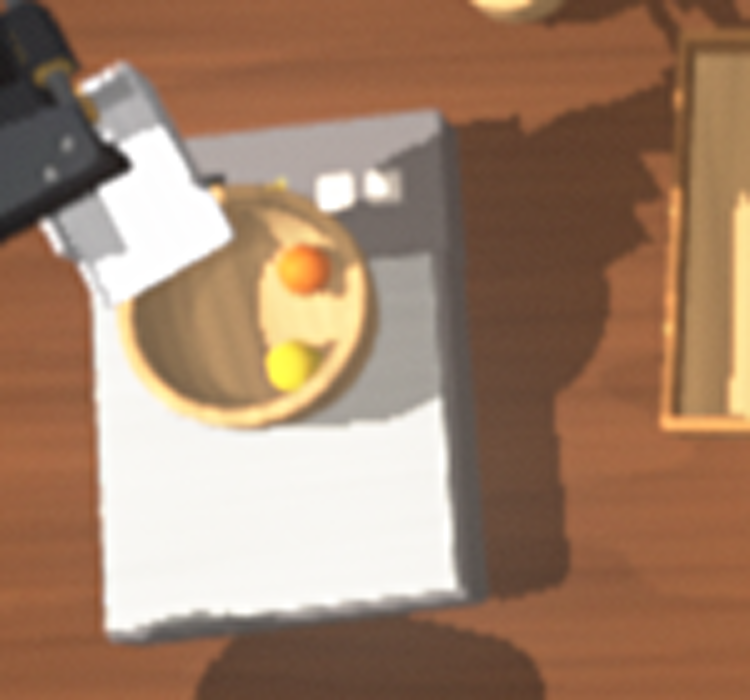

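{"op": "play_rows", "data": {"motion": [[[0,-14,33],[3,0,0],0],[[0,-32,75],[8,0,0],0],[[0,-49,115],[13,0,0],0],[[0,-67,155],[18,0,0],0],[[0,-84,195],[22,0,0],0],[[0,-101,235],[27,0,0],0],[[0,-118,275],[31,0,0],0],[[0,-135,313],[36,0,0],0]]}}

```text
time_s: 55.75
position: [0.6498, 0.0219, 0.2307]
tcp_rot: [[-0.001, 0.994, -0.113], [-0.003, -0.113, -0.994], [-1.0, -0.001, 0.003]]
force: [0.4, 0.4, -1.1]
opening: 0.157
```

```bash
python3 - <<'E'
from plan import *
plan((.6803,-.2257,.20,-6.9))
E
```

```text
t 55.75 p [0.6498 0.0219 0.2307] yaw -6.5 F [ 0.4  0.4 -1.1] op 0.157 J [-8. 32. 78. -0. 71. -1.]
shift [ 31.3  58.2 242.5] turn [0.4 0.2 0.1] |d| 251
```

{"op": "play_rows", "data": {"motion": [[[0,10,40],[0,0,0],0],[[0,20,80],[0,0,0],0],[[0,30,120],[0,0,0],0],[[0,39,160],[0,0,0],0],[[0,48,200],[0,0,0],0],[[10,56,232],[0,0,0],0],[[31,58,242],[0,0,0],0],[[31,58,242],[0,0,0],0]]}}

```text
time_s: 56.55
position: [0.6792, -0.2243, 0.1966]
tcp_rot: [[-0.008, 0.994, -0.112], [-0.0, -0.112, -0.994], [-1.0, -0.008, 0.001]]
force: [0.0, 0.5, -2.3]
opening: 0.157
```

{"op": "play_rows", "data": {"motion": [[[0,0,0],[0,0,0],0],[[0,0,0],[0,0,0],0]]}}

```text
time_s: 56.75
position: [0.6828, -0.2218, 0.2008]
tcp_rot: [[-0.001, 0.994, -0.108], [-0.003, -0.108, -0.994], [-1.0, -0.001, 0.003]]
force: [-1.1, 0.1, -1.1]
opening: 0.158
```

```bash
python3 - <<'E'
from plan import *
plan((.6803,-.2257,.0665,-6.9))
c=cam("wrist"); cv2.imwrite("pics/w43.png",c["img"])
E
```

```text
t 56.75 p [ 0.6828 -0.2218  0.2008] yaw -6.2 F [-1.1  0.1 -1.1] op 0.158 J [-27.  39.  68.  -0.  73. -21.]
shift [134.3  -1.9   3.8] turn [0.7 0.2 0. ] |d| 134
```

View pics/w43.png

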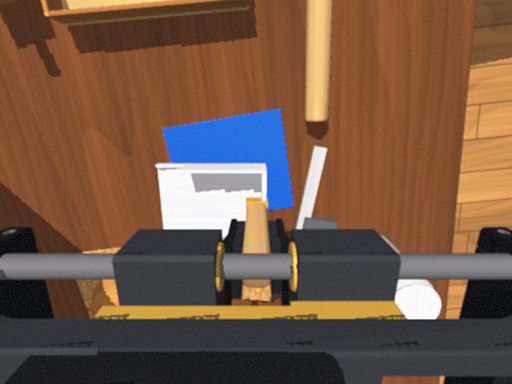

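{"op": "play_rows", "data": {"motion": [[[30,-2,3],[0,0,0],0],[[65,-2,3],[0,0,0],0],[[98,-2,3],[0,0,0],0],[[118,-2,3],[0,0,0],0],[[129,-2,3],[0,0,0],0],[[133,-2,3],[0,0,0],0],[[134,-2,3],[0,0,0],0],[[134,-2,3],[0,0,0],0]]}}

```text
time_s: 57.6
position: [0.6813, -0.2264, 0.0669]
tcp_rot: [[0.0, 0.994, -0.108], [-0.004, -0.108, -0.994], [-1.0, 0.001, 0.003]]
force: [0.4, 0.1, -1.0]
opening: 0.155
```

{"op": "play_rows", "data": {"motion": [[[1,0,0],[0,0,0],0],[[2,0,0],[0,0,0],0],[[2,0,0],[0,0,0],0]]}}

```text
time_s: 57.9
position: [0.6809, -0.2266, 0.0645]
tcp_rot: [[-0.0, 0.994, -0.109], [-0.003, -0.109, -0.994], [-1.0, 0.0, 0.003]]
force: [0.0, 0.0, 2.6]
opening: 0.157
```

Light contact on the pad, so I release and rise.

{"op": "play_rows", "data": {"motion": [[[0,0,0],[0,0,0],0.6],[[0,0,0],[0,0,0],0.6],[[0,0,0],[0,0,0],0.6],[[0,0,0],[0,0,0],0.6],[[-20,0,0],[0,0,0],0.6],[[-60,0,0],[0,0,0],0.6],[[-105,0,0],[0,0,0],0.6],[[-150,0,0],[0,0,0],0.6]]}}

```text
time_s: 58.7
position: [0.6801, -0.2257, 0.2142]
tcp_rot: [[-0.003, 0.994, -0.109], [-0.002, -0.109, -0.994], [-1.0, -0.003, 0.002]]
force: [0.6, -0.7, -0.1]
opening: 0.598
```

```bash
python3 - <<'E'
from plan import *
bot.capture("scene"); plan()
s=cam("scene"); cv2.imwrite("pics/s44.png",s["img"]); t=cam("top"); crop(t,30,130,180,270,5,"t44.png"); cv2.imwrite("pics/top44.png",t["img"])
E
```

```text
t 58.75 p [ 0.6846 -0.2277  0.2245] yaw -6.2 F [ 2.3 -1.2  5.9] op 0.598 J [-27.  38.  67.  -0.  74. -21.]
```

View pics/s44.png

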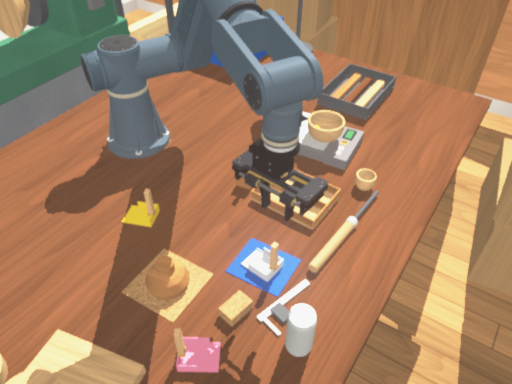

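View pics/top44.png

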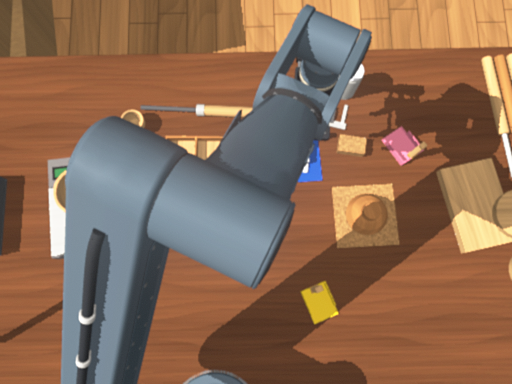

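View pics/t44.png

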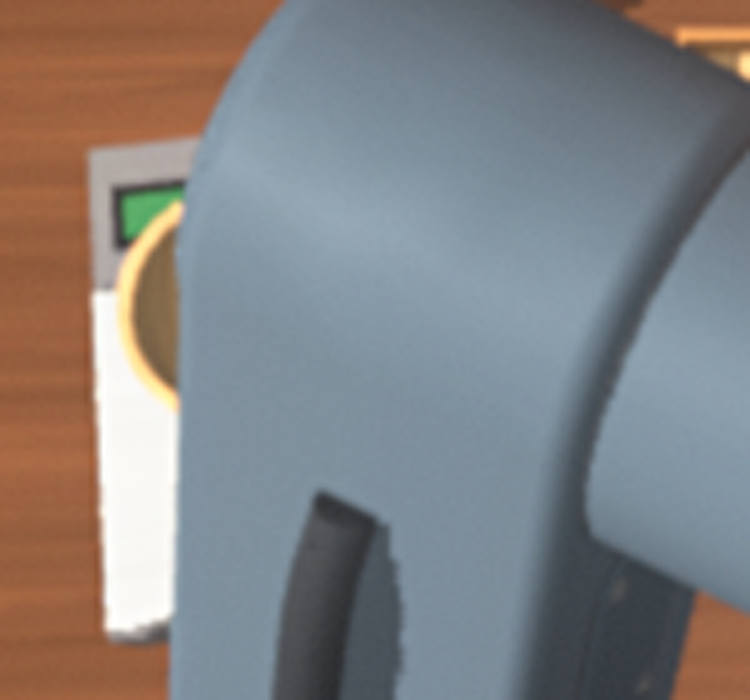

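The scoop stands on its pad, the blank is on its mat and the stylus is in its block. Next I look straight down at the scale with the wrist camera to measure the bowl's offset exactly.

```bash
python3 - <<'E'
from plan import *
plan((.53,.26,.28,0))
E
```

```text
t 58.85 p [ 0.6829 -0.227   0.2183] yaw -6.2 F [-0.  -0.4 -0.3] op 0.598 J [-27.  38.  68.  -0.  74. -21.]
shift [ -65.9 -204.4 -467.2] turn [-6.2  0.4 -0.4] |d| 514
```

{"op": "play_rows", "data": {"motion": [[[-40,-15,-35],[-2,0,0],0.6],[[-66,-33,-75],[-4,0,0],0.6],[[-66,-52,-118],[-6,0,0],0.6],[[-66,-71,-162],[-6,0,0],0.6],[[-66,-90,-206],[-6,0,0],0.6],[[-66,-109,-249],[-6,0,0],0.6],[[-66,-128,-292],[-6,0,0],0.6],[[-66,-147,-335],[-6,0,0],0.6]]}}

```text
time_s: 59.65
position: [0.5689, 0.1249, 0.2769]
tcp_rot: [[-0.006, 1.0, -0.004], [-0.002, -0.004, -1.0], [-1.0, -0.006, 0.002]]
force: [1.4, 0.6, -0.4]
opening: 0.602
```

{"op": "play_rows", "data": {"motion": [[[0,-16,-38],[0,0,0],0.6],[[0,-34,-78],[0,0,0],0.6],[[0,-50,-115],[0,0,0],0.6],[[0,-57,-132],[0,0,0],0.6],[[0,-57,-132],[0,0,0],0.6],[[0,-57,-132],[0,0,0],0.6],[[0,-57,-132],[0,0,0],0.6]]}}

```text
time_s: 60.35
position: [0.5146, 0.2544, 0.2778]
tcp_rot: [[-0.003, 1.0, -0.005], [-0.003, -0.005, -1.0], [-1.0, -0.003, 0.003]]
force: [0.2, -0.3, -0.6]
opening: 0.598
```

```bash
python3 - <<'E'
from plan import *
bot.capture("scene"); plan()
c=cam("wrist"); cv2.imwrite("pics/w45.png",cv2.resize(c["img"][40:260,100:400],None,fx=2.6,fy=2.6,interpolation=cv2.INTER_CUBIC))
np.savez("w45.npz",mtx=c["mtx"],R=c["R"],t=c["t"],img=c["img"])
E
```

```text
t 60.4 p [0.5148 0.2543 0.278 ] yaw -0.3 F [-0.6 -0.7  0.3] op 0.598 J [15. 23. 86. -0. 72. 16.]
```

View pics/w45.png

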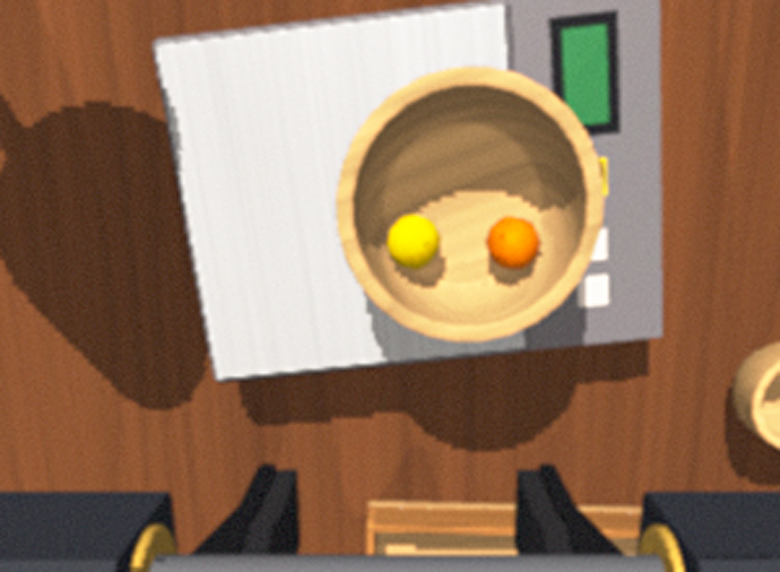

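```bash
python3 - <<'E'
from plan import *
d=np.load("w45.npz"); c=dict(mtx=d["mtx"],R=d["R"],t=d["t"])
f=lambda u,v,z: ray(c,(100+u/2.6-.3,40+v/2.6-.3),z)[:2]
P={k:f(*q,.05) for k,q in dict(TL=(157,42),TR=(506,4),BL=(217,380)).items()}; print(P)
pc=(P["TR"]+P["BL"])/2; print("platform",pc,np.linalg.norm(P["TL"]-P["TR"]),np.linalg.norm(P["TL"]-P["BL"]))
b=f(472,204.5,.105); print("bowl",b,"rim dia",np.linalg.norm(f(337,204,.105)-f(607,204,.105)),"offset mm",(b-pc)*1000,np.linalg.norm(b-pc)*1000)
pl=f(660,0,.036); print("panel far corner region",pl, f(661,338,.036))
E
```

```text
{'TL': array([0.39336161, 0.393101  ]), 'TR': array([0.56297782, 0.40867068]), 'BL': array([0.40899558, 0.22170456])}
platform [0.4859867  0.31518762] 0.17032930379840214 0.17210798846915076
bowl [0.54384709 0.31753209] rim dia 0.11986551331031775 offset mm [57.86039469  2.34446853] 57.90787344234578
panel far corner region [0.64109496 0.41269858] [0.65737465 0.24097893]
```

The bowl sits 58 mm from the platform centre, within the 70 mm limit, flat and holding both beads (w45 yellow (413,240), orange (513,241)). I'm leaving it: pushing it by the rim would risk tipping it. One last check of everything, including bystanders against the first picture.

```bash
python3 - <<'E'
from plan import *
s=cam("scene"); a=cv2.imread("pics/scene0.png"); d=cv2.absdiff(a,s["img"]).max(2)
cv2.imwrite("pics/s46.png",s["img"]); 
for n,(x0,y0,x1,y1) in dict(cup=(350,165,382,195),gouge=(305,190,382,275),caliper=(255,278,315,335),sanding=(215,290,255,328),pink=(170,325,225,375),yellow=(120,185,165,230),stylus=(232,148,262,192),scoop=(228,238,302,292)).items():
    print(n,"changed px",int((d[y0:y1,x0:x1]>45).sum()),"of",(x1-x0)*(y1-y0))
crop(s,220,90,380,220,5,"s46c.png"); plan()
E
```

```text
cup changed px 0 of 960
gouge changed px 1 of 6545
caliper changed px 14 of 3420
sanding changed px 317 of 1520
pink changed px 0 of 2750
yellow changed px 516 of 2025
stylus changed px 5 of 1320
scoop changed px 1684 of 3996
t 60.5 p [0.5149 0.2544 0.2783] yaw -0.3 F [ 0.5 -0.7 -1.4] op 0.6 J [15. 23. 86. -0. 72. 16.]
```

View pics/s46.png

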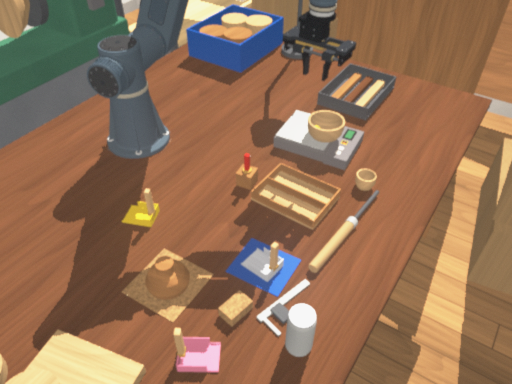

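View pics/s46c.png

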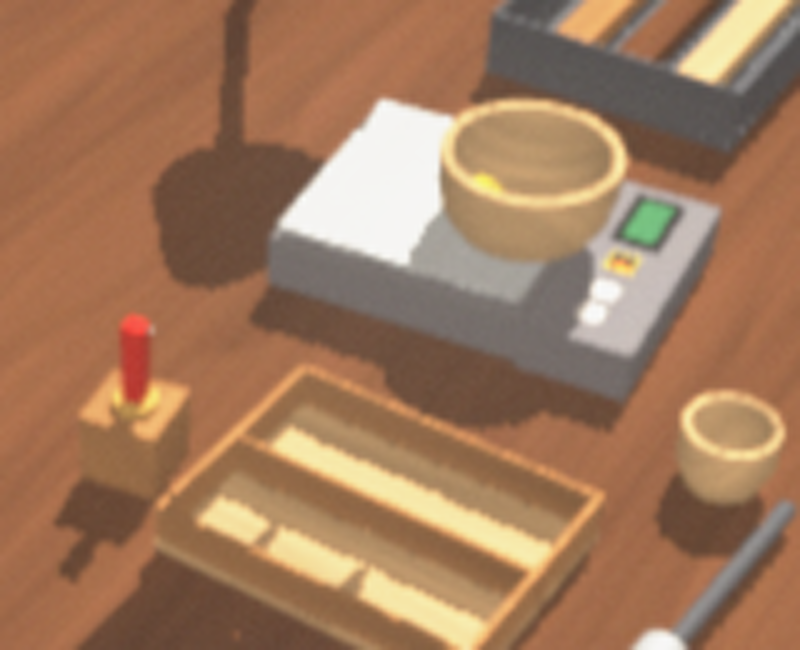

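The last pictures show an empty trough, the bowl on the scale, and the stylus, scoop and blank all in place. The changed pixels at the sanding block and the yellow look-alike come from the arm's shadow; neither has shifted. Handing in.

```bash
python3 -c "
from rig import bot
print(bot.hand_in())"
```

```text
the job is handed in; nothing more can be done
None
```

I handed the job in at about 60 s; it reports no verdict, so what follows comes from my own checks.

**What I did:**
1. Moved the blank from the scale onto the cork mat.
2. Stood the empty bowl on the platform.
3. Pressed the zero key with the stylus until it bottomed out (12.6 N, no further travel), then put the stylus back in its block.
4. Scooped the yellow and the orange bead, one lane at a time, and tipped both into the bowl. Only these two of the four possible beads were there.
5. Put the scoop back on its blue pad and released it.

**Last checks:**
- **Beads and trough:** both beads are in the bowl and the trough is empty.
- **Stylus, scoop and blank:** the stylus is upright in its block, the scoop is flat on its pad and the blank is on its mat.
- **Bystanders and look-alikes:** they show no movement against the first picture. The only changes around them were shadows.

**What disagreed:**
- **Bowl off centre:** the bowl was knocked toward the panel during the run and now stands about 58 mm from the platform centre. That is within the 70 mm limit. I left it there, because pushing it by the rim could have tipped the beads out.
- **Camera mismatch:** the top camera read about 3–4 mm lower in x than the wrist camera. I used the wrist camera's values, which matched where the stylus and scoop handle were actually gripped.

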